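# Find the green-capped cultures and feed them to the pot reader

## Task

Two or three of the four closed tubs each hold one green-capped culture pot: look under the lids, and take every green-capped pot there is to the pot reader and push it in between the converging guides until the whole pot is in the straight lane, one behind another. Keep only one tub open at a time, leave the white-capped pot in its tub, and finish with every tub closed by its own lid, sitting properly. Keep the pots upright and leave the bottle, the dishes and the tube rack alone.

Things in the scene. Friction and masses are not known exactly. Their poses are not given: they have to be found in the camera images.
- reader: Pot reader, fixed. Origin: at bench height under the throat, midway between the rails; x runs along the lane into the reader, z up. A 4 mm thick dark steel plate, 130 mm wide, spans x=-135 to 150 mm. On it two white rails, tops 34 mm above the bench, converge from 100 mm apart at x=-70 mm to 41 mm apart at x=0 (throat), then run parallel as the straight lane to an end stop at x=125 mm.
- infeed (a point): Point on top of the reader's plate (4 mm above the bench) on the lane's midline, 98 mm before the throat: the bare part of the plate (x=-135 to -70 mm of the reader), where a pot can be set down before the guides. Axes as the reader's.
- lane_end (a point): Point on top of the reader's plate at the lane's end stop, 125 mm past the throat. The lane holds three pots in a row; a later pot pushes the earlier ones along. A clear roof covers the lane from 12 mm past the throat to its end, 44 to 48 mm above the bench, so pots are pushed in from before the throat. Axes as the reader's.
- scan_head (a point): Underside centre of the grey scan head on its bridge over the lane, 110 mm past the throat: head 44 x 56 mm, its top 102 mm above the bench; bridge posts at 54 mm either side of the midline. Behind it (150 to 240 mm past the throat) is a grey case 75 mm high.
- tub1: White opaque open-topped culture tub, loose: outside 86 mm (x) by 132 mm (y) by 52 mm high, walls and floor 3 mm thick. Origin: centre of its underside; z up. It starts closed by lid1 and holds at most one pot, standing upright on its floor within 15 mm of the middle.
- lid1: Blue loose lid of tub1: plate 92 (x) x 138 (y) x 5 mm, below it a step 72 x 118 mm, 6 mm deep, that drops inside the tub's rim with 4 mm play, on top a ridge handle 14 (x) x 56 (y) mm, 26 mm tall, over the centre. Origin: centre of the step's underside, 11 mm below the plate's top; z up. Closed: origin 46 mm above the tub's, x axes parallel (half a turn is as good). Nothing holds it down.
- tub2: White opaque open-topped culture tub, loose: outside 86 mm (x) by 132 mm (y) by 52 mm high, walls and floor 3 mm thick. Origin: centre of its underside; z up. It starts closed by lid2 and holds at most one pot, standing upright on its floor within 15 mm of the middle.
- lid2: Blue loose lid of tub2: plate 92 (x) x 138 (y) x 5 mm, below it a step 72 x 118 mm, 6 mm deep, that drops inside the tub's rim with 4 mm play, on top a ridge handle 14 (x) x 56 (y) mm, 26 mm tall, over the centre. Origin: centre of the step's underside, 11 mm below the plate's top; z up. Closed: origin 46 mm above the tub's, x axes parallel (half a turn is as good). Nothing holds it down.
- tub3: White opaque open-topped culture tub, loose: outside 86 mm (x) by 132 mm (y) by 52 mm high, walls and floor 3 mm thick. Origin: centre of its underside; z up. It starts closed by lid3 and holds at most one pot, standing upright on its floor within 15 mm of the middle.
- lid3: Blue loose lid of tub3: plate 92 (x) x 138 (y) x 5 mm, below it a step 72 x 118 mm, 6 mm deep, that drops inside the tub's rim with 4 mm play, on top a ridge handle 14 (x) x 56 (y) mm, 26 mm tall, over the centre. Origin: centre of the step's underside, 11 mm below the plate's top; z up. Closed: origin 46 mm above the tub's, x axes parallel (half a turn is as good). Nothing holds it down.
- tub4: White opaque open-topped culture tub, loose: outside 86 mm (x) by 132 mm (y) by 52 mm high, walls and floor 3 mm thick. Origin: centre of its underside; z up. It starts closed by lid4 and holds at most one pot, standing upright on its floor within 15 mm of the middle.
- lid4: Blue loose lid of tub4: plate 92 (x) x 138 (y) x 5 mm, below it a step 72 x 118 mm, 6 mm deep, that drops inside the tub's rim with 4 mm play, on top a ridge handle 14 (x) x 56 (y) mm, 26 mm tall, over the centre. Origin: centre of the step's underside, 11 mm below the plate's top; z up. Closed: origin 46 mm above the tub's, x axes parallel (half a turn is as good). Nothing holds it down.
- pot1: Green-capped culture pot, a squat clear screw-cap jar with a plantlet in it: upright cylinder 36 mm in diameter, 34 mm high, about 60 g. Origin: centre of its underside; z up. Absent in some runs.
- pot2: Green-capped culture pot, a squat clear screw-cap jar with a plantlet in it: upright cylinder 36 mm in diameter, 34 mm high, about 60 g. Origin: centre of its underside; z up. Absent in some runs.
- pot3: Green-capped culture pot, a squat clear screw-cap jar with a plantlet in it: upright cylinder 36 mm in diameter, 34 mm high, about 60 g. Origin: centre of its underside; z up. Absent in some runs.
- pot_white: White-capped culture pot, same size and shape as the green-capped ones, in tub4. Already read; stays in its tub. Origin: centre of its underside; z up.
- medium_bottle: Bystander: amber bottle of culture medium with a black cap, 62 mm in diameter, 160 mm tall. Origin: centre of its underside.
- petri_stack: Bystander: stack of three glass dishes, 94 mm in diameter, 48 mm high. Origin: centre of its underside.
- tube_rack: Bystander: white rack of foil-capped culture tubes, 55 x 162 mm, 110 mm tall. Origin: centre of its underside.
Mind the look-alikes: they are no part of the job. What is shaped like the tub3 but red is not meant.

How it is judged:
By the outcome, as a careful person would: the job done as asked, in the order asked, and still so for the second after the job is handed in, with the robot touching nothing.
Of pot1, pot2, pot3 only 2 to 3 are there at a start; the rules pass over those that are not, and their reading is None.
At some moment in a run one of tub1, lid1, tub2, lid2, tub3, lid3, tub4, lid4 may be knocked a few centimetres aside while the robot is not near it.
It also fails if it takes over 210 s, if anything falls off the work surface, if the arm or the gripper's body presses on something with over 40 N, if the wrist force passes 120 N, or if a joint passes its speed limit or range.

## Robot

A 7-joint arm with a two-finger parallel gripper is mounted at the origin on the work surface. World frame = base frame: x ahead of the robot, y to its left, z up, the work surface at z = 0. Lengths are in mm, angles in rad, forces in N, time in s.
With the tool pointing down it reaches from about 400 to 875 mm from the base axis. Payload 4.4 kg.
Tool frame: the origin (TCP) lies midway between the tips of the shut fingers; the grasp point (between the pads) lies 19 mm behind it (manip.tcp_to_grasp is the distance from the TCP to the grasp point, in mm); z points along the fingers, y is the direction in which the jaws open and shut (so a half turn about z gives the same grasp; the last joint's range is limited). The gripper opens to 85 mm and grips with 20 to 120 N. Pads are 22 mm wide; open, the fingers measure 114 mm over their backs; the gripper's body (76 mm by 85 mm) begins 54 mm behind the grasp point. The pads swing forward as they close: fully open they stand 13 mm farther back than shut.
Start: joints at [1.06, 0.628, 0.038, 1.517, -0.027, 0.996, -0.02], TCP at [279.709, -586.755, 231.313] pointing down, gripper open.
Joint ranges: [-3.06, 3.06], [-0.37, 2.12], [-1.25, 1.32], [0.18, 2.47], [-1.1, 4.24], [0.23, 1.98], [-2.94, 2.94]. Speed limits (rad/s): [2.57, 2.57, 3.14, 3.14, 3.14, 3.14, 3.14].

## Interface

Orientations are given as a 3x3 rotation matrix whose columns are the frame's x, y, z axes.
In Python, from cell import manip gives the robot as it stands.
- The arm moves only by the shell command python3 -m crank 'ROWS' [FORCE]. ROWS is JSON, a list of rows, each an object of numbers: "jaw": the opening, from 0 (shut) to 1 (fully open); "dx", "dy", "dz": the shift along the tool's x, y, z in m; "yaw": the turn about the tool's z in degrees. A call has 1 to 12 rows; each row is the pose to reach, as a shift and turn from the pose measured when the call began, along the tool's axes at that moment; what a row does not reach only later rows make up. A row lasts 1/10 s, in which the tool goes at most 50 mm and 8.59 degrees, less where a joint would pass 70% of its speed; a pose out of reach is approached as far as the arm can. A call with a gripper value outside its range is refused whole. The fingers move at their own pace and stop on an object; FORCE is the grip in N (left out, the last holds). Time passes only in rows, so rows that repeat a pose let the fingers close. It gives the time, the measured TCP pose, the force and the opening at its end, in the units of the state.
- manip.sense(): the state, without advancing time (a new reading comes with each control period).
- manip.get_image(name): name is "scene" or "top" or "wrist"; returns a dict with "pixels" (420x560x3 uint8, red, green, blue), "depth" (420x560 float32, mm along the optical axis (not along the pixel's ray), 0 where there is no reading), "camera_matrix" (3x3 intrinsics, pixels), "rvec" (rotation vector, rad) and "tvec" (3), from world to camera coordinates, as OpenCV has them. Camera axes: x right, y down, z forward; pixel columns grow to the right and rows downward; lengths in mm; the calibration is good to about 2 mm. A picture is of the moment at which its call begins.
- manip.hand_in(): hands the job in, once; it reports no verdict.
The state is a dict: "clock": time; "joints": joint angles; "joint_velocities": joint speeds; "tau": joint torques, N m; "tool_pos": TCP position; "ee_rot": TCP orientation; "ft_force": force on the tool from outside, world axes, zero at the start; "wrist_torque": the same for the moment, N m; "finger_gap": opening from 0.0 (shut) to 1.0 (fully open).
Only numpy, scipy, OpenCV 4.12 (cv2) and the standard library are available. Lean on these libraries where they do the work, as an engineer would, in place of code of your own. Each camera call takes 0.05 s, during which the arm holds its last target.

## Working session

There is one attempt and no reset: what is moved stays moved. The work goes in short steps, Python scripts to look and compute and a shell command to move; the robot and the scene stay as the last step left them, time stands still between calls to the robot, and variables do not carry over. Pictures are saved under pics/ and viewed, and the job is handed in when it is done.

```bash
ls; mkdir -p pics; cat > h.py <<'E'
import numpy as np, cv2
from cell import manip
def cam(n):
    d=manip.get_image(n); d['R'],_=cv2.Rodrigues(np.array(d['rvec'],float)); d['t']=np.array(d['tvec'],float).ravel(); d['K']=np.array(d['camera_matrix'],float); return d
def save(d,f,crop=None,s=1):
    im=d['pixels'][:,:,::-1]
    if crop: a,b,c,e=crop; im=im[b:e,a:c]
    if s!=1: im=cv2.resize(im,None,fx=s,fy=s,interpolation=cv2.INTER_CUBIC)
    cv2.imwrite('pics/'+f,im)
def world(d):
    z=d['depth'].astype(float); v,u=np.mgrid[:z.shape[0],:z.shape[1]]; K=d['K']
    p=np.stack([(u-K[0,2])/K[0,0]*z,(v-K[1,2])/K[1,1]*z,z],-1)
    w=(p-d['t'])@d['R']; w[z==0]=np.nan; return w
def ray(d,u,v,h):
    r=d['R'].T@np.linalg.inv(d['K'])@np.array([u,v,1.]); o=-d['R'].T@d['t']; return o+r*(h-o[2])/r[2]
def st():
    s=manip.sense(); print('t',round(s['clock'],2),'pos',np.round(s['tool_pos'],1),'gap',round(float(s['finger_gap']),3),'F',np.round(s['ft_force'],1)); return s
def rel(p,yaw_to=None):
    s=manip.sense(); R=np.array(s['ee_rot']); return R.T@(np.array(p)-np.array(s['tool_pos']))
E
python3 - <<'E'
from h import *
s=st();print(np.round(s['ee_rot'],3), manip.tcp_to_grasp)
for n in('top','scene','wrist'):
    d=cam(n); save(d,n+'0.png')
E
```

```text
pics
t 0.0 pos [ 279.4 -586.2  230.4] gap 0.998 F [-0.   0.4 -0.1]
[[ 0.903  0.43  -0.001]
 [ 0.43  -0.903  0.002]
 [-0.    -0.002 -1.   ]] 18.700000000000003
```

View pics/top0.png

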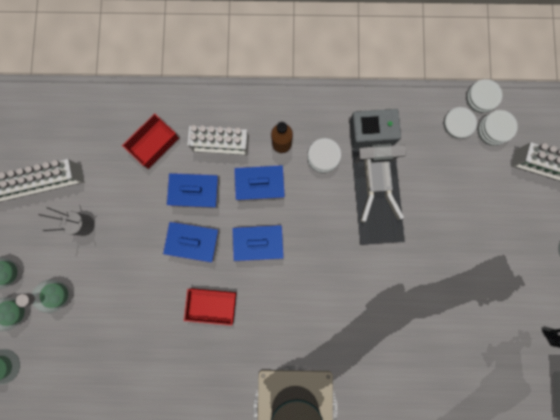

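View pics/scene0.png

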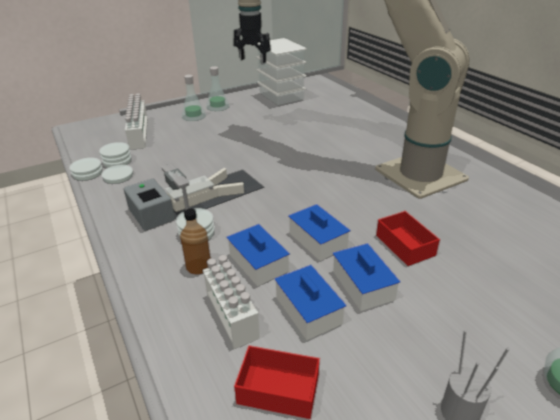

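View pics/wrist0.png

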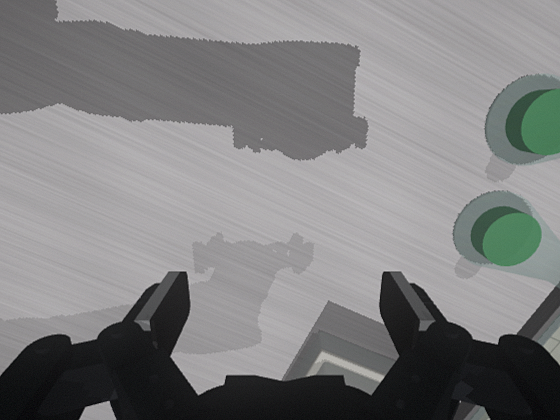

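Top view: four blue-lidded tubs at about (192,190), (260,183), (191,242) and (258,243). The red open trays at (151,140) and (211,306) are the look-alikes. The reader is at about (380,190), throat facing the robot, with the bottle, dishes and rack beyond the tubs.

```bash
cat >> h.py <<'E'
def lids(d,verbose=True):
    w=world(d); im=d['pixels'].astype(int); m=((im[...,2]>im[...,0]+60)&(im[...,2]>im[...,1]+40)).astype(np.uint8)
    n,l,s,c=cv2.connectedComponentsWithStats(m); out=[]
    for i in range(1,n):
        if s[i,4]<300: continue
        # plate: contour cast on the plate-top plane
        sel=l==i; zs=w[sel][:,2]; zp=np.nanmedian(zs)
        hp=w[sel&(w[...,2]>zp+15)]
        cs,_=cv2.findContours((sel).astype(np.uint8),cv2.RETR_EXTERNAL,cv2.CHAIN_APPROX_NONE)
        pts=np.array([ray(d,p[0][0],p[0][1],zp)[:2] for p in max(cs,key=len)],np.float32)
        r=cv2.minAreaRect(pts); a=r[2]; 
        if r[1][0]<r[1][1]: a+=90
        o=dict(px=np.round(c[i],0),zp=zp,c=np.array(r[0]),size=r[1],long=((a+90)%180)-90,hc=None)
        if len(hp)>5: o['hc']=hp.mean(0); rr=cv2.minAreaRect(hp[:,:2].astype(np.float32)); o['hz']=np.percentile(hp[:,2],90); o['hr']=rr
        out.append(o)
        if verbose: print(o['px'],'zp',round(zp,1),'c',np.round(o['c'],1),'size',np.round(o['size'],0),'long deg',round(o['long'],1),'handle',None if o['hc'] is None else (np.round(o['hc'],1),round(o['hz'],1),np.round(rr[1],0)))
    return out
E
python3 - <<'E'
from h import *
d=cam('top'); lids(d); print(d['K'][0,0], -d['R'].T@d['t'])
save(d,'rd.png',(330,90,430,260),4)
w=world(d)
for p in [(360,242),(402,242),(380,235),(366,215),(400,213),(372,195),(387,195),(380,180),(378,153)]: print(p,np.round(w[p[1],p[0]],1))
save(cam('scene'),'scA.png',(100,140,290,260),4)
E
```

```text
[259. 182.] zp 56.2 c [622.4 109.6] size [ 89. 135.] long deg -86.0 handle (array([620.9, 110.4,  80.8]), np.float64(83.7), array([14., 55.]))
[192. 190.] zp 56.2 c [598.3 296.8] size [136.  89.] long deg 88.4 handle (array([596.7, 298.4,  81.4]), np.float64(84.7), array([54., 14.]))
[190. 242.] zp 56.3 c [453.9 295.8] size [136.  90.] long deg 81.5 handle (array([452.4, 296.1,  81.7]), np.float64(85.1), array([54., 13.]))
[257. 243.] zp 56.2 c [453.4 110.6] size [ 90. 135.] long deg -86.3 handle (array([451.9, 109.6,  81.1]), np.float64(84.1), array([14., 54.]))
406.28204285420173 [ 409.00574945   44.79948705 1176.93504952]
(360, 242) [ 461.5 -182.2    2.7]
(402, 242) [ 463.4 -303.6    0.8]
(380, 235) [ 482.4 -239.5    5.1]
(366, 215) [ 536.8 -194.    32.5]
(400, 213) [ 543.3 -289.    36.5]
(372, 195) [ 593.7 -210.9   35.8]
(387, 195) [ 595.4 -255.2   29. ]
(380, 180) [ 635.4 -231.8   45.4]
(378, 153) [ 698.3 -213.6  101.7]
```

View pics/rd.png

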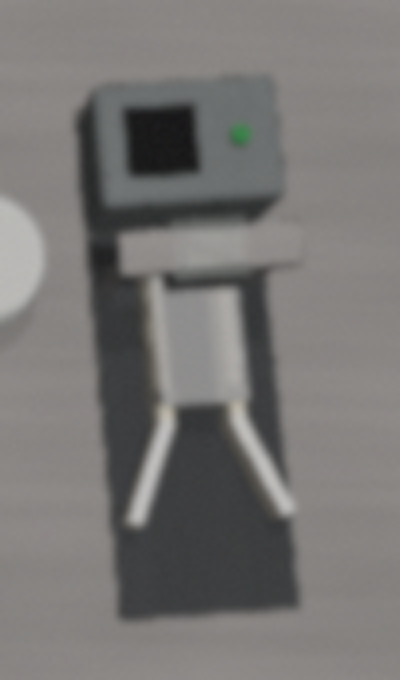

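```bash
python3 - <<'E'
from h import *
d=cam('top')
f=lambda u,v,h: ray(d,330+u/4-.4,90+v/4-.4,h)[:2]
L=f(118,618,4);Rr=f(300,605,4);print('front corners',L,Rr,np.linalg.norm(L-Rr))
lt=f(135,525,34);rt=f(289,514,34);print('tips',lt,rt,(lt+rt)/2)
lth=f(166,405,34);rth=f(236,402,34);print('throat',lth,rth,(lth+rth)/2,np.linalg.norm(lth-rth))
r1=f(160,405,48);r2=f(243,402,48);print('roof front',(r1+r2)/2)
b=f(211,245,102);print('bridge',b)
# rails via depth: white, z 25..38
w=world(d); im=d['pixels'].astype(int)
m=(im.min(2)>150)&(w[...,2]>25)&(w[...,2]<40)
m[:,:340]=0;m[:,420:]=0;m[:180]=0;m[260:]=0
P=w[m]; print(len(P)); 
for s in (1,-1):
    Q=P[(s*(P[:,1]+236)>0)]; Q=Q[Q[:,0]<580]; q=np.polyfit(Q[:,0],Q[:,1],1); print('rail y=',q, Q[:,0].min(),Q[:,0].max())
E
```

```text
front corners [ 455.41312024 -179.29563821] [ 466.61605073 -310.18990356] 131.37280675277324
tips [ 519.87559832 -186.05573718] [ 529.18869412 -294.67152118] [ 524.53214622 -240.36362918]
throat [ 605.92919313 -208.85346061] [ 608.76565132 -258.60822582] [ 607.34742222 -233.73084321] 49.83555111765215
roof front [ 604.92262834 -230.66923721]
bridge [ 704.27840949 -225.38976714]
176
rail y= [ -0.31934816 -19.75433331] 522.2716387073027 579.4173561006083
rail y= [ 5.30281202e-01 -5.76127701e+02] 532.27709644026 577.8817852008797
```

```bash
cat >> h.py <<'E'
def tgt(x,y,z,jaw=None,label=''):
    s=manip.sense(); R=np.array(s['ee_rot']); p=R.T@(np.array([x,y,z])-np.array(s['tool_pos']))
    cur=np.degrees(np.arctan2(R[1,1],R[0,1])); yw=0
    if jaw is not None: yw=-(((jaw-cur)+90)%180-90)
    print(label,'dx %.4f dy %.4f dz %.4f yaw %.1f'%(*(p/1000),yw),'rows>=',int(max(np.ceil(np.linalg.norm(p)/50),np.ceil(abs(yw)/8.59))),'| cur jaw',round(cur,1),'j7',round(s['joints'][6],2))
# reader
TH=np.array([595.3,-233.3]); RA=4.9; AX=np.array([np.cos(np.radians(RA)),np.sin(np.radians(RA))])
def rd(x,y=0): return TH+AX*x+np.array([-AX[1],AX[0]])*y
E
python3 - <<'E'
from h import *
tgt(470,-200,200,0,'way')
E
```

```text
way dx 0.3382 dy -0.2670 dz 0.0311 yaw -64.5 rows>= 9 | cur jaw -64.5 j7 -0.02
```

```bash
python3 -m crank '[{"dx":0.338,"dy":-0.267,"dz":0.03,"yaw":-64.5,"jaw":0.6},{"dx":0.338,"dy":-0.267,"dz":0.03,"yaw":-64.5,"jaw":0.6},{"dx":0.338,"dy":-0.267,"dz":0.03,"yaw":-64.5,"jaw":0.6},{"dx":0.338,"dy":-0.267,"dz":0.03,"yaw":-64.5,"jaw":0.6},{"dx":0.338,"dy":-0.267,"dz":0.03,"yaw":-64.5,"jaw":0.6},{"dx":0.338,"dy":-0.267,"dz":0.03,"yaw":-64.5,"jaw":0.6},{"dx":0.338,"dy":-0.267,"dz":0.03,"yaw":-64.5,"jaw":0.6},{"dx":0.338,"dy":-0.267,"dz":0.03,"yaw":-64.5,"jaw":0.6},{"dx":0.338,"dy":-0.267,"dz":0.03,"yaw":-64.5,"jaw":0.6},{"dx":0.338,"dy":-0.267,"dz":0.03,"yaw":-64.5,"jaw":0.6}]' 40
python3 - <<'E'
from h import *
d=cam('top');L=lids(d);st()
for o in L: tgt(o['hc'][0],o['hc'][1],150,o['long']-90)
E
```

```text
clock: 1.3
tool_pos: [472.4, -194.4, 201.3]
ee_rot: [[-0.009, 1.0, 0.002], [1.0, 0.009, 0.003], [0.003, 0.002, -1.0]]
ft_force: [1.2, -0.0, -0.1]
finger_gap: 0.599
[259. 182.] zp 56.1 c [622.5 109.8] size [ 90. 135.] long deg -86.0 handle (array([620.9, 110.5,  80.9]), np.float64(83.9), array([15., 55.]))
[192. 190.] zp 56.2 c [598.3 296.8] size [136.  90.] long deg 88.3 handle (array([596.7, 297.8,  80.9]), np.float64(84.1), array([54., 14.]))
[190. 242.] zp 56.4 c [454.  295.7] size [136.  90.] long deg 81.4 handle (array([452.4, 296.2,  81.6]), np.float64(84.4), array([54., 13.]))
[257. 243.] zp 56.2 c [453.5 110.6] size [ 90. 135.] long deg -86.2 handle (array([451.8, 109.8,  81.6]), np.float64(84.2), array([14., 54.]))
t 1.35 pos [ 471.  -197.6  201.2] gap 0.6 F [-0.4 -0.5  0.1]
 dx 0.3073 dy 0.1514 dz 0.0517 yaw -3.7 rows>= 7 | cur jaw 0.3 j7 0.15
 dx 0.4948 dy 0.1281 dz 0.0519 yaw 1.9 rows>= 11 | cur jaw 0.3 j7 0.15
 dx 0.4938 dy -0.0162 dz 0.0519 yaw 8.9 rows>= 10 | cur jaw 0.3 j7 0.15
 dx 0.3074 dy -0.0177 dz 0.0516 yaw -3.5 rows>= 7 | cur jaw 0.3 j7 0.15
```

```bash
python3 -m crank '[{"dx":0.307,"dy":-0.017,"dz":0.04,"yaw":-3.5,"jaw":0.6},{"dx":0.307,"dy":-0.017,"dz":0.04,"yaw":-3.5,"jaw":0.6},{"dx":0.307,"dy":-0.017,"dz":0.04,"yaw":-3.5,"jaw":0.6},{"dx":0.307,"dy":-0.017,"dz":0.04,"yaw":-3.5,"jaw":0.6},{"dx":0.307,"dy":-0.017,"dz":0.04,"yaw":-3.5,"jaw":0.6},{"dx":0.307,"dy":-0.017,"dz":0.09,"yaw":-3.5,"jaw":0.6},{"dx":0.307,"dy":-0.017,"dz":0.09,"yaw":-3.5,"jaw":0.6},{"dx":0.307,"dy":-0.017,"dz":0.09,"yaw":-3.5,"jaw":0.6}]'
python3 - <<'E'
from h import *
tgt(452.5,110,62,3.7);d=cam('wrist');save(d,'w1.png');lids(d)
E
```

```text
clock: 2.15
tool_pos: [450.9, 111.9, 109.5]
ee_rot: [[-0.071, 0.997, -0.004], [0.997, 0.071, 0.001], [0.002, -0.003, -1.0]]
ft_force: [-0.6, -1.5, 0.2]
finger_gap: 0.598
 dx -0.0021 dy 0.0016 dz 0.0474 yaw 0.4 rows>= 1 | cur jaw 4.1 j7 -0.51
[309.  17.] zp 55.9 c [446.  228.7] size [93. 23.] long deg 4.0 handle None
[526.  24.] zp 55.7 c [570.1 238.7] size [23. 41.] long deg -1.0 handle None
[288. 220.] zp 56.2 c [453.2 109. ] size [ 91. 137.] long deg -86.2 handle (array([452.8, 111.7,  82. ]), np.float64(82.8), array([53., 49.]))
[519. 252.] zp 56.0 c [597.2 103.1] size [ 64. 149.] long deg -71.8 handle (array([608.4,  94.8,  82. ]), np.float64(79.4), array([ 28., 122.]))
```

View pics/w1.png

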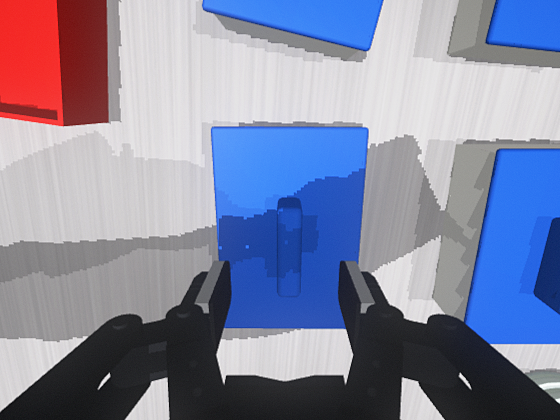

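The wrist view shows the handle (288,245) centred between the pads. I'm descending to grip and lift it.

```bash
python3 -m crank '[{"dx":-0.002,"dy":0.002,"dz":0.03,"jaw":0.6},{"dx":-0.002,"dy":0.002,"dz":0.047,"jaw":0.6},{"dx":-0.002,"dy":0.002,"dz":0.047,"jaw":0.05},{"dx":-0.002,"dy":0.002,"dz":0.047,"jaw":0.05},{"dx":-0.002,"dy":0.002,"dz":0.047,"jaw":0.05},{"dx":-0.002,"dy":0.002,"dz":0.047,"jaw":0.05},{"dx":-0.002,"dy":0.002,"dz":0.047,"jaw":0.05},{"dx":-0.002,"dy":0.002,"dz":0.032,"jaw":0.05},{"dx":-0.002,"dy":0.002,"dz":0.012,"jaw":0.05},{"dx":-0.002,"dy":0.002,"dz":-0.03,"jaw":0.05},{"dx":-0.002,"dy":0.002,"dz":-0.06,"jaw":0.05}]' 50
python3 - <<'E'
from h import *
tgt(500,-60,165,4.9);tgt(500,-60,30,4.9);st();save(cam('top'),'t2.png');save(cam('scene'),'s2.png')
E
```

```text
dx -0.1724 dy 0.0365 dz -0.0546 yaw -1.0 rows>= 4 | cur jaw 3.9 j7 -0.51
 dx -0.1725 dy 0.0368 dz 0.0804 yaw -1.0 rows>= 4 | cur jaw 3.9 j7 -0.51
t 2.2 pos [451.7 109.5 110.6] gap 0.601 F [ 0.8 -0.7  0.3]schema error: expected keys jaw, dx, dy, dz, yaw
```

View pics/s2.png

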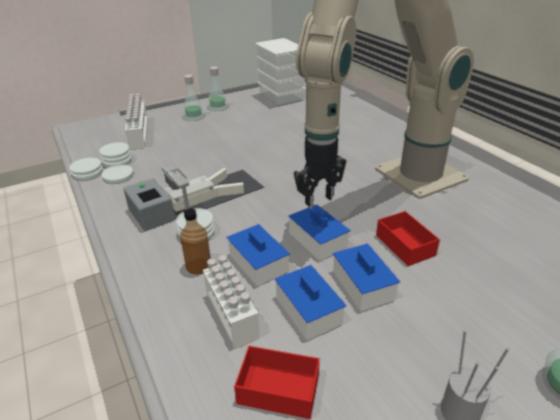

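View pics/t2.png

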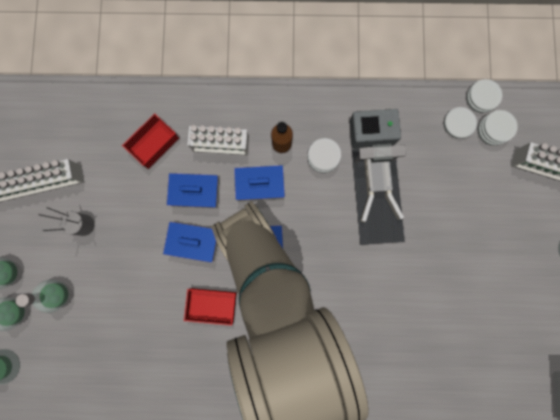

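All five keys are needed in each row, so that call was refused. I'm retyping it.

```bash
python3 -m crank '[{"dx":0,"dy":0.001,"dz":0.03,"yaw":0,"jaw":0.6},{"dx":0,"dy":0.001,"dz":0.048,"yaw":0,"jaw":0.6},{"dx":0,"dy":0.001,"dz":0.048,"yaw":0,"jaw":0.05},{"dx":0,"dy":0.001,"dz":0.048,"yaw":0,"jaw":0.05},{"dx":0,"dy":0.001,"dz":0.048,"yaw":0,"jaw":0.05},{"dx":0,"dy":0.001,"dz":0.048,"yaw":0,"jaw":0.05},{"dx":0,"dy":0.001,"dz":0.048,"yaw":0,"jaw":0.05},{"dx":0,"dy":0.001,"dz":0.032,"yaw":0,"jaw":0.05},{"dx":0,"dy":0.001,"dz":0.012,"yaw":0,"jaw":0.05},{"dx":0,"dy":0.001,"dz":-0.03,"yaw":0,"jaw":0.05},{"dx":0,"dy":0.001,"dz":-0.06,"yaw":0,"jaw":0.05}]' 50
python3 - <<'E'
from h import *
tgt(500,-60,165,4.9);tgt(500,-60,20,4.9);st();save(cam('scene'),'s3.png')
E
```

```text
clock: 3.4
tool_pos: [454.3, 107.8, 174.2]
ee_rot: [[-0.064, 0.998, 0.002], [0.998, 0.064, 0.001], [0.001, 0.002, -1.0]]
ft_force: [1.2, 0.4, -0.8]
finger_gap: 0.148
 dx -0.1704 dy 0.0349 dz 0.0092 yaw -1.2 rows>= 4 | cur jaw 3.7 j7 -0.46
 dx -0.1705 dy 0.0346 dz 0.1542 yaw -1.2 rows>= 5 | cur jaw 3.7 j7 -0.46
t 3.4 pos [454.3 107.8 174.2] gap 0.148 F [ 1.2  0.4 -0.8]
```

View pics/s3.png

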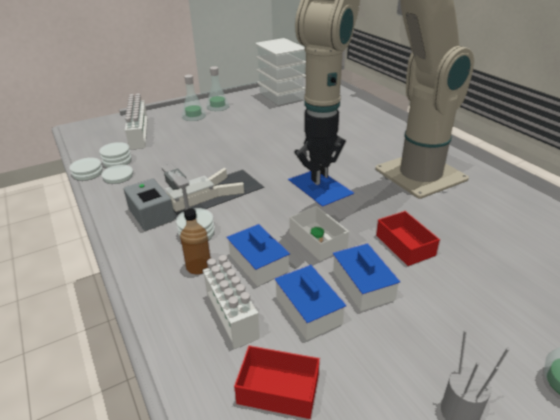

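The lid is lifted and a green pot shows in the tub at (317,232). I'm putting the lid on the bare bench at about (500,-60).

```bash
python3 -m crank '[{"dx":-0.17,"dy":0.035,"dz":0.02,"yaw":-1,"jaw":0.05},{"dx":-0.17,"dy":0.035,"dz":0.02,"yaw":-1,"jaw":0.05},{"dx":-0.17,"dy":0.035,"dz":0.02,"yaw":-1,"jaw":0.05},{"dx":-0.17,"dy":0.035,"dz":0.06,"yaw":-1,"jaw":0.05},{"dx":-0.17,"dy":0.035,"dz":0.1,"yaw":-1,"jaw":0.05},{"dx":-0.17,"dy":0.035,"dz":0.14,"yaw":-1,"jaw":0.05},{"dx":-0.17,"dy":0.035,"dz":0.15,"yaw":-1,"jaw":0.05},{"dx":-0.17,"dy":0.035,"dz":0.156,"yaw":-1,"jaw":0.05},{"dx":-0.17,"dy":0.035,"dz":0.156,"yaw":-1,"jaw":0.05}]' 
python3 - <<'E'
from h import *
st()
E
```

```text
clock: 4.35
tool_pos: [504.6, -58.1, 22.7]
ee_rot: [[-0.082, 0.997, 0.01], [0.997, 0.082, 0.002], [0.002, 0.011, -1.0]]
ft_force: [-0.5, 0.7, -0.6]
finger_gap: 0.147
t 4.35 pos [504.6 -58.1  22.7] gap 0.147 F [-0.5  0.7 -0.6]
```

```bash
python3 -m crank '[{"dx":0,"dy":0,"dz":0.004,"yaw":0,"jaw":0.05},{"dx":0,"dy":0,"dz":0.006,"yaw":0,"jaw":0.05},{"dx":0,"dy":0,"dz":0.006,"yaw":0,"jaw":0.05}]'; python3 -m crank '[{"dx":0,"dy":0,"dz":0,"yaw":0,"jaw":0.5},{"dx":0,"dy":0,"dz":0,"yaw":0,"jaw":0.5},{"dx":0,"dy":0,"dz":0,"yaw":0,"jaw":0.5},{"dx":0,"dy":0,"dz":-0.05,"yaw":0,"jaw":0.6},{"dx":0,"dy":0,"dz":-0.1,"yaw":0,"jaw":0.6},{"dx":0,"dy":0,"dz":-0.15,"yaw":0,"jaw":0.6}]'
python3 - <<'E'
from h import *
st();d=cam('top');lids(d);save(d,'t4.png')
im=d['pixels'].astype(int);w=world(d)
m=((im[...,1]>im[...,0]+40)&(im[...,1]>im[...,2]+25))
n,l,s,c=cv2.connectedComponentsWithStats(m.astype(np.uint8))
for i in range(1,n):
    if s[i,4]>15: print(c[i],s[i,4],np.round(ray(d,*c[i],37),1),np.round(np.nanmedian(w[l==i],0),1))
E
```

```text
clock: 4.65
tool_pos: [506.5, -57.8, 19.3]
ee_rot: [[-0.082, 0.997, 0.015], [0.997, 0.082, 0.002], [0.001, 0.015, -1.0]]
ft_force: [-1.3, 0.5, 12.8]
finger_gap: 0.152
clock: 5.25
tool_pos: [503.5, -58.1, 170.3]
ee_rot: [[-0.082, 0.997, 0.013], [0.997, 0.082, 0.002], [0.001, 0.013, -1.0]]
ft_force: [0.6, -0.8, -0.1]
finger_gap: 0.602
t 5.25 pos [503.5 -58.1 170.3] gap 0.602 F [ 0.6 -0.8 -0.1]
[259. 182.] zp 56.2 c [622.3 109.7] size [ 90. 135.] long deg -85.9 handle (array([621. , 110.4,  80.8]), np.float64(84.0), array([15., 55.]))
[192. 190.] zp 56.4 c [598.3 296.8] size [136.  89.] long deg 88.4 handle (array([596.8, 297.7,  81. ]), np.float64(84.2), array([55., 15.]))
[304. 228.] zp 10.2 c [503.5 -26. ] size [89. 80.] long deg 5.0 handle (array([501.9, -35.1,  42. ]), np.float64(38.5), array([21., 30.]))
[190. 242.] zp 56.4 c [454.  295.7] size [136.  90.] long deg 81.4 handle (array([452.3, 295.9,  81.4]), np.float64(84.5), array([56., 13.]))
[256.01904762 240.55238095] 105 [459.9 115.6  37. ] [459.1 115.5  35.8]
```

View pics/t4.png

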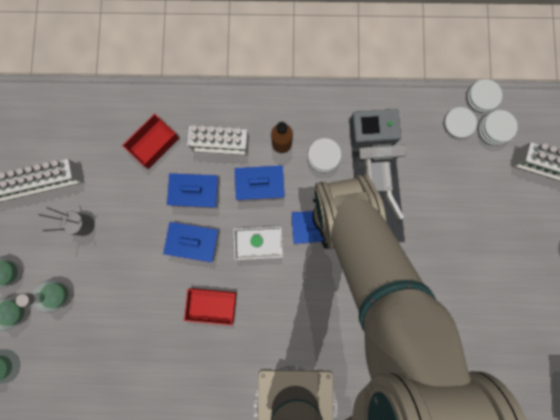

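```bash
python3 - <<'E'
from h import *
tgt(459.7,115.5,150,-86);print(manip.sense()['joints'])
E
```

```text
dx 0.1770 dy -0.0347 dz 0.0268 yaw -89.3 rows>= 11 | cur jaw 4.7 j7 -0.11
[ 0.28690755  0.51100951 -0.3256177   1.97419773  0.25357808  0.66861011
 -0.11347087]
```

```bash
python3 -m crank '[{"dx":0.177,"dy":-0.035,"dz":0.02,"yaw":-89.3,"jaw":0.6},{"dx":0.177,"dy":-0.035,"dz":0.02,"yaw":-89.3,"jaw":0.6},{"dx":0.177,"dy":-0.035,"dz":0.02,"yaw":-89.3,"jaw":0.6},{"dx":0.177,"dy":-0.035,"dz":0.02,"yaw":-89.3,"jaw":0.6},{"dx":0.177,"dy":-0.035,"dz":0.02,"yaw":-89.3,"jaw":0.6},{"dx":0.177,"dy":-0.035,"dz":0.02,"yaw":-89.3,"jaw":0.6},{"dx":0.177,"dy":-0.035,"dz":0.02,"yaw":-89.3,"jaw":0.6},{"dx":0.177,"dy":-0.035,"dz":0.02,"yaw":-89.3,"jaw":0.6},{"dx":0.177,"dy":-0.035,"dz":0.02,"yaw":-89.3,"jaw":0.6},{"dx":0.177,"dy":-0.035,"dz":0.02,"yaw":-89.3,"jaw":0.6},{"dx":0.177,"dy":-0.035,"dz":0.05,"yaw":-89.3,"jaw":0.6},{"dx":0.177,"dy":-0.035,"dz":0.08,"yaw":-89.3,"jaw":0.6}]'
cat >> h.py <<'E'
def green(d,h=37):
    im=d['pixels'].astype(int);w=world(d)
    m=((im[...,1]>im[...,0]+40)&(im[...,1]>im[...,2]+25))
    n,l,s,c=cv2.connectedComponentsWithStats(m.astype(np.uint8))
    for i in range(1,n):
        if s[i,4]>15:
            a=w[l==i]; a=a[np.isfinite(a[:,2])]
            if len(a)==0: continue
            top=a[a[:,2]>np.percentile(a[:,2],80)-4]
            r=cv2.minAreaRect(top[:,:2].astype(np.float32))
            print('green',np.round(c[i]),s[i,4],np.round(ray(d,*c[i],h),1),'rectc',np.round(r[0],1),np.round(r[1],0),'z',round(np.median(top[:,2]),1))
E
python3 - <<'E'
from h import *
st();tgt(459.7,115.5,8,-86);d=cam('wrist');save(d,'w5.png');green(d)
E
```

```text
clock: 6.5
tool_pos: [461.6, 115.3, 96.4]
ee_rot: [[-0.997, -0.07, 0.028], [-0.07, 0.998, 0.002], [-0.028, -0.0, -1.0]]
ft_force: [0.8, 0.2, 0.5]
finger_gap: 0.602
t 6.5 pos [461.6 115.3  96.4] gap 0.602 F [0.8 0.2 0.5]
 dx 0.0043 dy 0.0003 dz 0.0883 yaw 0.0 rows>= 2 | cur jaw 94.0 j7 0.56
green [284. 224.] 2131 [458.5 113.6  37. ] rectc [459.4 113.5] [35. 35.] z 35.9
```

View pics/w5.png

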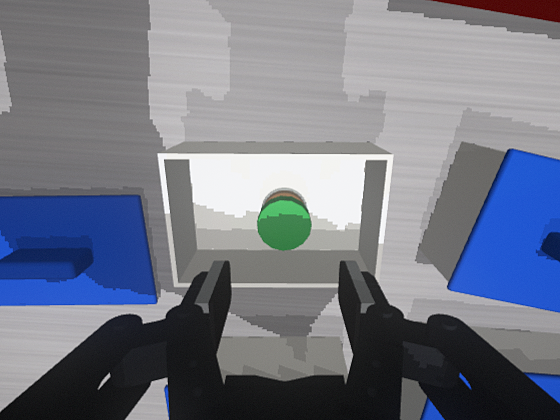

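```bash
python3 -m crank '[{"dx":0.002,"dy":-0.001,"dz":0.04,"yaw":0,"jaw":0.6},{"dx":0.004,"dy":-0.001,"dz":0.08,"yaw":0,"jaw":0.6},{"dx":0.004,"dy":-0.001,"dz":0.087,"yaw":0,"jaw":0.6},{"dx":0.004,"dy":-0.001,"dz":0.087,"yaw":0,"jaw":0.6}]'
python3 - <<'E'
from h import *
st();tgt(459.5,114,8,-86);print(np.round(manip.sense()['ee_rot'],3))
E
python3 -m crank '[{"dx":0,"dy":0,"dz":0,"yaw":0,"jaw":0.3},{"dx":0,"dy":0,"dz":0,"yaw":0,"jaw":0.3},{"dx":0,"dy":0,"dz":0,"yaw":0,"jaw":0.3},{"dx":0,"dy":0,"dz":0,"yaw":0,"jaw":0.3}]' 30
python3 - <<'E'
from h import *
st();tgt(*rd(-98),120,94.9);tgt(*rd(-98),40,94.9);save(cam('scene'),'s6.png',(200,100,480,310),2.8)
E
```

```text
clock: 6.95
tool_pos: [456.2, 113.2, 5.2]
ee_rot: [[-0.997, -0.071, 0.019], [-0.071, 0.998, -0.001], [-0.019, -0.003, -1.0]]
ft_force: [0.9, 0.4, 0.6]
finger_gap: 0.604
t 6.95 pos [456.2 113.2   5.2] gap 0.604 F [0.9 0.4 0.6]
 dx -0.0034 dy 0.0006 dz -0.0027 yaw 0.0 rows>= 1 | cur jaw 94.0 j7 0.34
[[-0.997 -0.071  0.019]
 [-0.071  0.998 -0.001]
 [-0.019 -0.003 -1.   ]]
clock: 7.35
tool_pos: [457.4, 113.7, 6.8]
ee_rot: [[-0.997, -0.07, 0.022], [-0.07, 0.998, 0.0], [-0.022, -0.002, -1.0]]
ft_force: [-0.7, 0.1, 8.5]
finger_gap: 0.414
t 7.35 pos [457.4 113.7   6.8] gap 0.414 F [-0.7  0.1  8.5]
 dx -0.0177 dy -0.3574 dz -0.1123 yaw -0.9 rows>= 8 | cur jaw 94.0 j7 0.34
 dx -0.0159 dy -0.3573 dz -0.0323 yaw -0.9 rows>= 8 | cur jaw 94.0 j7 0.34
```

View pics/s6.png

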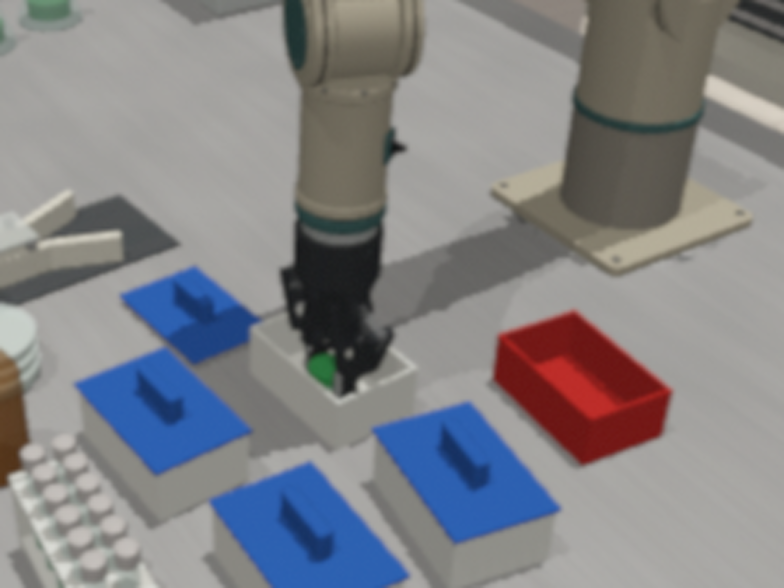

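```bash
python3 -m crank '[{"dx":0,"dy":0,"dz":-0.04,"yaw":0,"jaw":0.3},{"dx":0,"dy":0,"dz":-0.09,"yaw":0,"jaw":0.3},{"dx":-0.005,"dy":-0.03,"dz":-0.11,"yaw":0,"jaw":0.3},{"dx":-0.018,"dy":-0.357,"dz":-0.112,"yaw":-1,"jaw":0.3},{"dx":-0.018,"dy":-0.357,"dz":-0.112,"yaw":-1,"jaw":0.3},{"dx":-0.018,"dy":-0.357,"dz":-0.112,"yaw":-1,"jaw":0.3},{"dx":-0.018,"dy":-0.357,"dz":-0.112,"yaw":-1,"jaw":0.3},{"dx":-0.018,"dy":-0.357,"dz":-0.112,"yaw":-1,"jaw":0.3},{"dx":-0.018,"dy":-0.357,"dz":-0.112,"yaw":-1,"jaw":0.3},{"dx":-0.018,"dy":-0.357,"dz":-0.112,"yaw":-1,"jaw":0.3},{"dx":-0.018,"dy":-0.357,"dz":-0.08,"yaw":-1,"jaw":0.3},{"dx":-0.017,"dy":-0.357,"dz":-0.04,"yaw":-1,"jaw":0.3}]'
python3 - <<'E'
from h import *
st();tgt(*rd(-98),9,94.9);save(cam('scene'),'s7.png');save(cam('wrist'),'w7.png')
E
```

```text
clock: 8.6
tool_pos: [500.0, -244.2, 49.1]
ee_rot: [[-0.996, -0.083, 0.027], [-0.083, 0.997, -0.002], [-0.027, -0.005, -1.0]]
ft_force: [0.7, -0.0, -0.8]
finger_gap: 0.406
t 8.6 pos [ 500.  -244.2   49.1] gap 0.406 F [ 0.7 -0.  -0.8]
 dx 0.0032 dy 0.0029 dz 0.0400 yaw -0.1 rows>= 1 | cur jaw 94.8 j7 1.28
```

View pics/s7.png

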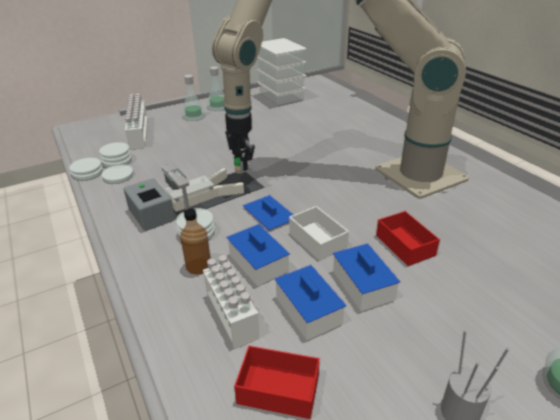

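View pics/w7.png

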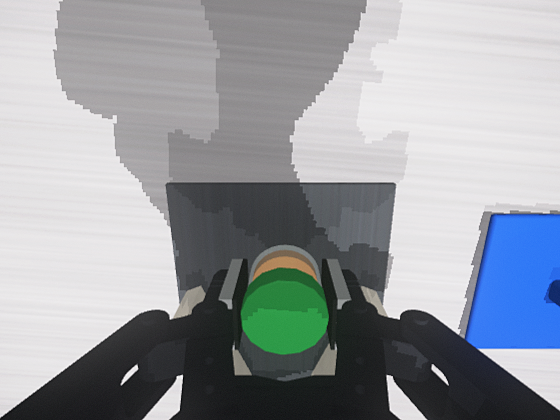

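```bash
python3 -m crank '[{"dx":0.004,"dy":0.003,"dz":0.025,"yaw":0,"jaw":0.3},{"dx":0.005,"dy":0.003,"dz":0.038,"yaw":0,"jaw":0.3},{"dx":0.005,"dy":0.003,"dz":0.041,"yaw":0,"jaw":0.3},{"dx":0.005,"dy":0.003,"dz":0.041,"yaw":0,"jaw":0.3}]'
python3 -m crank '[{"dx":0,"dy":0,"dz":0,"yaw":0,"jaw":0.6},{"dx":0,"dy":0,"dz":0,"yaw":0,"jaw":0.6},{"dx":0,"dy":0,"dz":0,"yaw":0,"jaw":0.6},{"dx":0,"dy":0,"dz":-0.05,"yaw":0,"jaw":0.6},{"dx":0,"dy":0,"dz":-0.09,"yaw":0,"jaw":0.6},{"dx":0,"dy":0,"dz":-0.09,"yaw":0,"jaw":0.6}]'
python3 - <<'E'
from h import *
s=st();d=cam('wrist');green(d,38);tgt(*rd(-150),90,94.9);tgt(*rd(-150),20,94.9);print(rd(-98),np.round(s['ee_rot'],3));save(d,'w8.png')
E
```

```text
clock: 9.1
tool_pos: [489.5, -238.4, 5.9]
ee_rot: [[-0.996, -0.087, 0.013], [-0.087, 0.996, 0.0], [-0.013, -0.001, -1.0]]
ft_force: [-4.9, 1.5, 9.7]
finger_gap: 0.409
clock: 9.7
tool_pos: [491.9, -239.0, 100.6]
ee_rot: [[-0.996, -0.087, 0.022], [-0.087, 0.996, -0.002], [-0.021, -0.004, -1.0]]
ft_force: [1.0, 0.1, -0.5]
finger_gap: 0.596
t 9.7 pos [ 491.9 -239.   100.6] gap 0.596 F [ 1.   0.1 -0.5]
green [286. 225.] 2245 [ 490.  -239.6   38. ] rectc [ 491.8 -239.3] [35. 35.] z 36.9
 dx 0.0450 dy -0.0031 dz 0.0076 yaw 0.1 rows>= 1 | cur jaw 95.0 j7 1.35
 dx 0.0462 dy -0.0029 dz 0.0776 yaw 0.1 rows>= 2 | cur jaw 95.0 j7 1.35
[ 497.65816097 -241.67085847] [[-0.996 -0.087  0.022]
 [-0.087  0.996 -0.002]
 [-0.021 -0.004 -1.   ]]
```

View pics/w8.png

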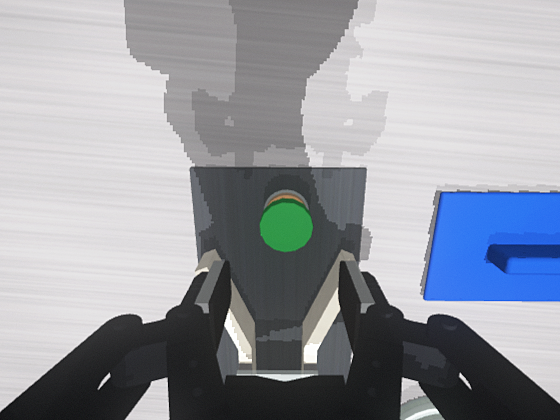

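Wrist view: the pot stands upright on the plate with its cap at (286,225), between the rail mouths. I'll measure the plate and rails here, then push with the fingers shut.

```bash
python3 - <<'E'
from h import *
d=cam('wrist')
a=ray(d,191,167.5,4);b=ray(d,366,167.5,4);print(a,b,(a+b)/2,np.linalg.norm(a-b), 'pred front',rd(-135))
l=ray(d,206,255,34);r=ray(d,349,255,34);print('tips',l,r,(l+r)/2,'pred',rd(-70))
for q in ((a+b)/2,(l+r)/2): v=q[:2]-TH; print(v@AX, v@np.array([-AX[1],AX[0]]))
E
python3 -m crank '[{"dx":0.045,"dy":-0.003,"dz":0.008,"yaw":0,"jaw":0},{"dx":0.045,"dy":-0.003,"dz":0.008,"yaw":0,"jaw":0},{"dx":0.045,"dy":-0.003,"dz":0.008,"yaw":0,"jaw":0},{"dx":0.045,"dy":-0.003,"dz":0.008,"yaw":0,"jaw":0},{"dx":0.045,"dy":-0.003,"dz":0.04,"yaw":0,"jaw":0},{"dx":0.045,"dy":-0.003,"dz":0.07,"yaw":0,"jaw":0},{"dx":0.045,"dy":-0.003,"dz":0.083,"yaw":0,"jaw":0},{"dx":0.045,"dy":-0.003,"dz":0.083,"yaw":0,"jaw":0}]'
python3 - <<'E'
from h import *
s=st();tgt(*rd(-60),17,94.9);tgt(*rd(-5),17,94.9);v=np.array(s['tool_pos'])[:2]-TH; print(v@AX, v@np.array([-AX[1],AX[0]]));save(cam('scene'),'s9.png',(150,80,340,220),4)
E
```

```text
[ 462.26954659 -310.4985599     4.        ] [ 451.1314617  -185.14144347    4.        ] [ 456.70050415 -247.82000168    4.        ] 125.85095778213174 pred front [ 460.79338501 -244.83128462]
tips [ 515.66283072 -292.22300299   34.        ] [ 506.8620813  -194.51722796   34.        ] [ 511.26245601 -243.37011548   34.        ] pred [ 525.55582927 -239.27918462]
-139.33320961578255 -2.6281928905584877
-84.59056994055786 -2.8550837521651333
clock: 10.6
tool_pos: [445.2, -245.1, 11.6]
ee_rot: [[-0.996, -0.088, 0.012], [-0.088, 0.996, 0.001], [-0.012, -0.0, -1.0]]
ft_force: [0.1, 0.1, -0.1]
finger_gap: -0.004
t 10.6 pos [ 445.2 -245.1   11.6] gap -0.004 F [ 0.1  0.1 -0.1]
 dx -0.0906 dy -0.0014 dz -0.0042 yaw 0.2 rows>= 2 | cur jaw 95.1 j7 1.19
 dx -0.1456 dy -0.0015 dz -0.0036 yaw 0.2 rows>= 3 | cur jaw 95.1 j7 1.19
-150.59084841209454 1.1109945369964667
```

View pics/s9.png

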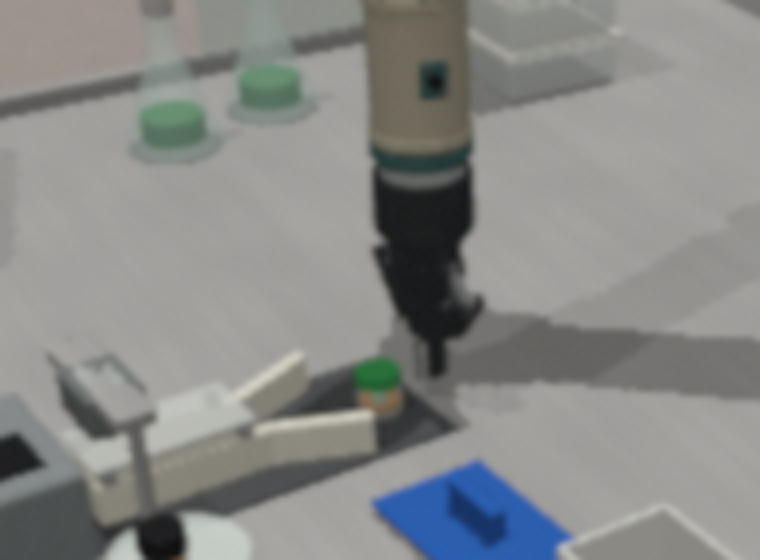

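```bash
python3 -m crank '[{"dx":-0.02,"dy":-0.001,"dz":-0.002,"yaw":0,"jaw":0},{"dx":-0.03,"dy":-0.001,"dz":-0.002,"yaw":0,"jaw":0},{"dx":-0.04,"dy":-0.001,"dz":-0.002,"yaw":0,"jaw":0},{"dx":-0.05,"dy":-0.001,"dz":-0.002,"yaw":0,"jaw":0},{"dx":-0.06,"dy":-0.002,"dz":-0.002,"yaw":0,"jaw":0},{"dx":-0.07,"dy":-0.002,"dz":-0.002,"yaw":0,"jaw":0},{"dx":-0.08,"dy":-0.003,"dz":-0.003,"yaw":0,"jaw":0},{"dx":-0.09,"dy":-0.003,"dz":-0.003,"yaw":0,"jaw":0},{"dx":-0.1,"dy":-0.003,"dz":-0.003,"yaw":0,"jaw":0}]'
python3 - <<'E'
from h import *
s=st();v=np.array(s['tool_pos'])[:2]-TH; print(v@AX, v@np.array([-AX[1],AX[0]]));save(cam('scene'),'s10.png',(150,80,340,220),4);d=cam('top');green(d,38)
tgt(*rd(-5,-1.5),15,94.9)
E
```

```text
clock: 11.55
tool_pos: [546.6, -239.4, 17.1]
ee_rot: [[-0.996, -0.088, 0.014], [-0.088, 0.996, 0.0], [-0.014, -0.001, -1.0]]
ft_force: [-0.2, 0.3, 0.2]
finger_gap: -0.002
t 11.55 pos [ 546.6 -239.4   17.1] gap -0.002 F [-0.2  0.3  0.2]
-49.01312251348918 -1.9642451246977473
green [377. 199.] 39 [ 580.8 -223.9   38. ] rectc [ 581.4 -224.2] [13. 27.] z 36.4
 dx -0.0426 dy -0.0002 dz 0.0031 yaw 0.2 rows>= 1 | cur jaw 95.1 j7 1.28
```

View pics/s10.png

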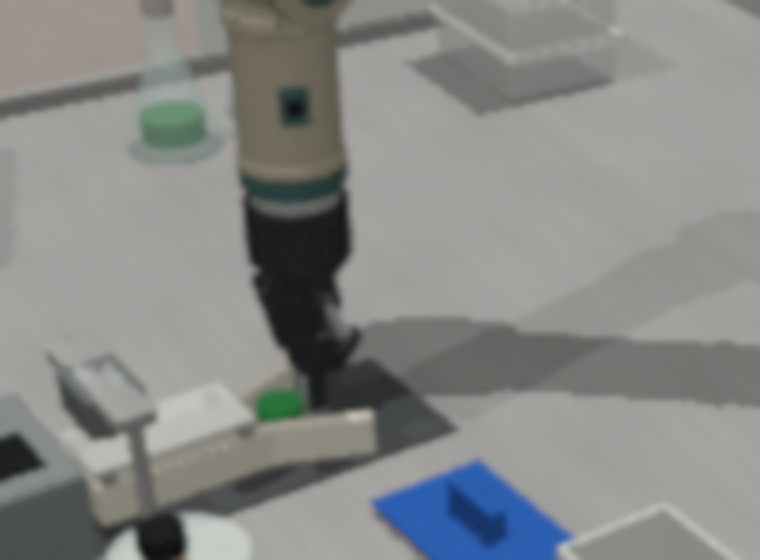

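```bash
python3 -m crank '[{"dx":-0.01,"dy":0,"dz":0.001,"yaw":0,"jaw":0},{"dx":-0.02,"dy":0,"dz":0.002,"yaw":0,"jaw":0},{"dx":-0.03,"dy":0,"dz":0.002,"yaw":0,"jaw":0},{"dx":-0.037,"dy":0,"dz":0.002,"yaw":0,"jaw":0},{"dx":-0.043,"dy":0,"dz":0.002,"yaw":0,"jaw":0},{"dx":-0.044,"dy":0,"dz":0.002,"yaw":0,"jaw":0},{"dx":-0.044,"dy":0,"dz":0.002,"yaw":0,"jaw":0}]'
python3 - <<'E'
from h import *
s=st();v=np.array(s['tool_pos'])[:2]-TH; print(v@AX, v@np.array([-AX[1],AX[0]]));save(cam('scene'),'s11.png',(150,80,340,220),4);d=cam('top');green(d,38)
E
```

```text
clock: 12.35
tool_pos: [592.6, -233.8, 16.2]
ee_rot: [[-0.996, -0.09, 0.018], [-0.09, 0.996, 0.002], [-0.018, 0.0, -1.0]]
ft_force: [-0.5, -0.0, -0.1]
finger_gap: 0.001
t 12.35 pos [ 592.6 -233.8   16.2] gap 0.001 F [-0.5 -0.  -0.1]
-2.7415990222834608 -0.22213195064392213
```

View pics/s11.png

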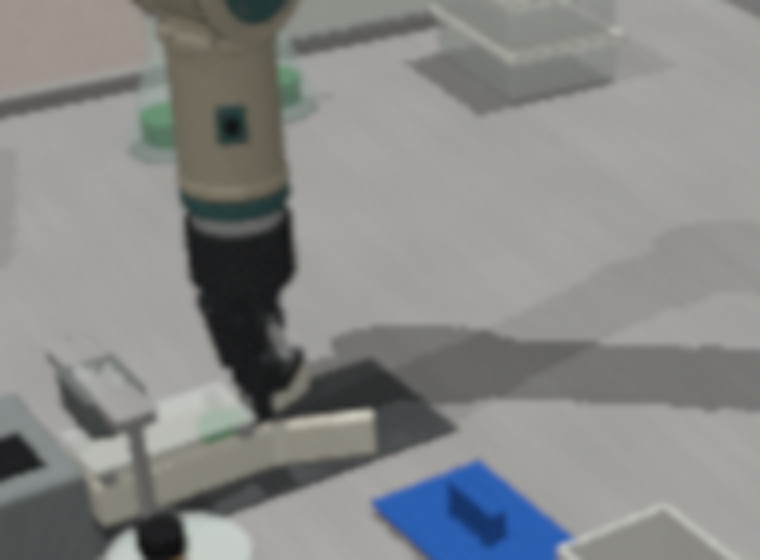

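Pot 1 is under the clear roof at about (217,425) in the crop. I'm backing out and returning to the lid.

```bash
python3 -m crank '[{"dx":0.03,"dy":0,"dz":0,"yaw":0,"jaw":0},{"dx":0.05,"dy":0,"dz":-0.03,"yaw":0,"jaw":0},{"dx":0.06,"dy":0,"dz":-0.08,"yaw":0,"jaw":0.5},{"dx":0.06,"dy":0,"dz":-0.13,"yaw":0,"jaw":0.5}]'
python3 - <<'E'
from h import *
s=st();d=cam('top');L=lids(d);save(d,'t12.png',(330,90,430,260),3.5)
o=min(L,key=lambda o:o['zp']);tgt(o['c'][0],-57,120,4.9)
E
```

```text
clock: 12.85
tool_pos: [527.5, -239.1, 144.4]
ee_rot: [[-0.996, -0.09, 0.013], [-0.09, 0.996, 0.003], [-0.013, 0.002, -1.0]]
ft_force: [1.9, -1.2, 0.8]
finger_gap: 0.331
t 12.85 pos [ 527.5 -239.1  144.4] gap 0.331 F [ 1.9 -1.2  0.8]
[259. 182.] zp 56.2 c [622.4 109.7] size [ 90. 135.] long deg -85.8 handle (array([620.9, 110.7,  80.8]), np.float64(84.5), array([15., 56.]))
[192. 190.] zp 56.4 c [598.3 296.7] size [136.  89.] long deg 88.3 handle (array([596.9, 298.2,  81.3]), np.float64(84.4), array([54., 14.]))
[316. 226.] zp 10.2 c [505.4 -53.5] size [ 90. 135.] long deg -85.4 handle (array([504.1, -52.7,  35.4]), np.float64(38.2), array([14., 56.]))
[190. 242.] zp 56.4 c [454.  295.7] size [136.  90.] long deg 81.4 handle (array([452.3, 296.3,  81.4]), np.float64(84.0), array([55., 13.]))
 dx 0.0123 dy 0.1844 dz 0.0321 yaw -89.7 rows>= 11 | cur jaw 95.2 j7 1.43
```

View pics/t12.png

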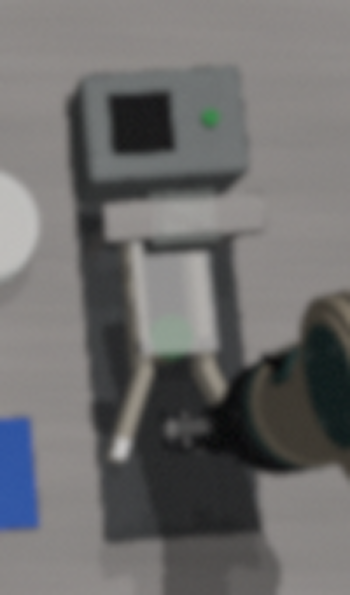

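```bash
python3 -m crank '[{"dx":0.005,"dy":0.19,"dz":0,"yaw":90,"jaw":0.5},{"dx":0.005,"dy":0.19,"dz":0,"yaw":90,"jaw":0.5},{"dx":0.005,"dy":0.19,"dz":0,"yaw":90,"jaw":0.5},{"dx":0.005,"dy":0.19,"dz":0,"yaw":90,"jaw":0.5},{"dx":0.005,"dy":0.19,"dz":0,"yaw":90,"jaw":0.5},{"dx":0.005,"dy":0.19,"dz":0,"yaw":90,"jaw":0.5},{"dx":0.005,"dy":0.19,"dz":0,"yaw":90,"jaw":0.5},{"dx":0.005,"dy":0.19,"dz":0.02,"yaw":90,"jaw":0.5},{"dx":0.005,"dy":0.19,"dz":0.04,"yaw":90,"jaw":0.5},{"dx":0.005,"dy":0.19,"dz":0.06,"yaw":90,"jaw":0.5},{"dx":0.005,"dy":0.19,"dz":0.08,"yaw":90,"jaw":0.5},{"dx":0.005,"dy":0.19,"dz":0.08,"yaw":90,"jaw":0.5}]'
python3 - <<'E'
from h import *
s=st();print(np.round(s['ee_rot'],3));d=cam('wrist');lids(d);save(d,'w13.png')
tgt(504.5,-53,17,4.5)
E
```

```text
clock: 14.1
tool_pos: [511.8, -49.9, 70.4]
ee_rot: [[-0.092, 0.995, 0.023], [0.996, 0.092, -0.001], [-0.003, 0.023, -1.0]]
ft_force: [-0.6, 1.2, 0.0]
finger_gap: 0.498
t 14.1 pos [511.8 -49.9  70.4] gap 0.498 F [-0.6  1.2  0. ]
[[-0.092  0.995  0.023]
 [ 0.996  0.092 -0.001]
 [-0.003  0.023 -1.   ]]
[511.  52.] zp 55.8 c [603.5  57.5] size [49. 41.] long deg 5.3 handle None
[275. 216.] zp 10.2 c [505.9 -55.4] size [ 91. 137.] long deg -85.2 handle (array([505.6, -52.3,  36.4]), np.float64(36.8), array([54., 50.]))
 dx -0.0020 dy -0.0097 dz 0.0544 yaw 0.9 rows>= 2 | cur jaw 5.4 j7 -0.23
```

View pics/w13.png

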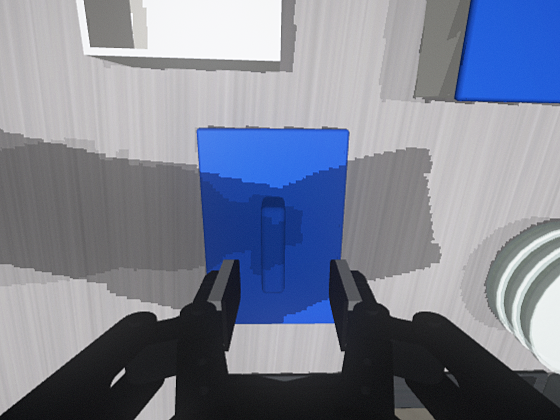

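```bash
python3 -m crank '[{"dx":-0.002,"dy":-0.009,"dz":0.02,"yaw":0.5,"jaw":0.5},{"dx":-0.002,"dy":-0.009,"dz":0.045,"yaw":0.5,"jaw":0.5},{"dx":-0.002,"dy":-0.009,"dz":0.051,"yaw":0.5,"jaw":0.5},{"dx":-0.002,"dy":-0.009,"dz":0.051,"yaw":0.5,"jaw":0.05},{"dx":-0.002,"dy":-0.009,"dz":0.051,"yaw":0.5,"jaw":0.05},{"dx":-0.002,"dy":-0.009,"dz":0.051,"yaw":0.5,"jaw":0.05},{"dx":-0.002,"dy":-0.009,"dz":0.051,"yaw":0.5,"jaw":0.05},{"dx":-0.002,"dy":-0.009,"dz":0.03,"yaw":0.5,"jaw":0.05},{"dx":-0.002,"dy":-0.009,"dz":-0.02,"yaw":0.5,"jaw":0.05},{"dx":-0.002,"dy":-0.009,"dz":-0.06,"yaw":0.5,"jaw":0.05}]' 50
cat >> h.py <<'E'
def tub(d,c,rad=110):
    # open tub: white/grey rim points at z 48..56 near c
    w=world(d); m=(np.abs(w[...,2]-51.5)<4)&(np.hypot(w[...,0]-c[0],w[...,1]-c[1])<rad)
    im=d['pixels'].astype(int); m&=(im.max(2)-im.min(2)<40)
    n,l,s,cc=cv2.connectedComponentsWithStats(m.astype(np.uint8),connectivity=8)
    if n<2: print('no rim');return
    i=1+np.argmax(s[1:,4]); P=w[l==i]; r=cv2.minAreaRect(P[:,:2].astype(np.float32)); a=r[2]
    if r[1][0]<r[1][1]: a+=90
    print('tub rim n',s[i,4],'c',np.round(r[0],1),'size',np.round(r[1],0),'long',round((a+90)%180-90,1))
E
python3 - <<'E'
from h import *
s=st();print(np.round(s['ee_rot'],3));d=cam('top');tub(d,(453,110));save(d,'t14.png',(220,190,360,295),5)
d=cam('wrist');save(d,'w14.png');tub(d,(453,110)); lids(d)
E
```

```text
clock: 15.15
tool_pos: [502.3, -52.7, 133.4]
ee_rot: [[-0.086, 0.996, 0.025], [0.996, 0.086, -0.001], [-0.003, 0.025, -1.0]]
ft_force: [1.5, -0.3, -0.8]
finger_gap: 0.149
t 15.15 pos [502.3 -52.7 133.4] gap 0.149 F [ 1.5 -0.3 -0.8]
[[-0.086  0.996  0.025]
 [ 0.996  0.086 -0.001]
 [-0.003  0.025 -1.   ]]
tub rim n 38 c [410.8 146.5] size [67. 23.] long 71.8
tub rim n 1506 c [456.7  61.7] size [86. 39.] long 3.9
[485.  49.] zp 55.9 c [624.9  66.9] size [92. 56.] long deg 5.0 handle (array([622.3,  84. ,  79.1]), np.float64(82.3), array([10., 15.]))
[283. 220.] zp 127.5 c [505.9 -55.7] size [ 91. 137.] long deg -85.2 handle (array([505.2, -51.5, 153.3]), np.float64(154.1), array([50., 53.]))
```

View pics/t14.png

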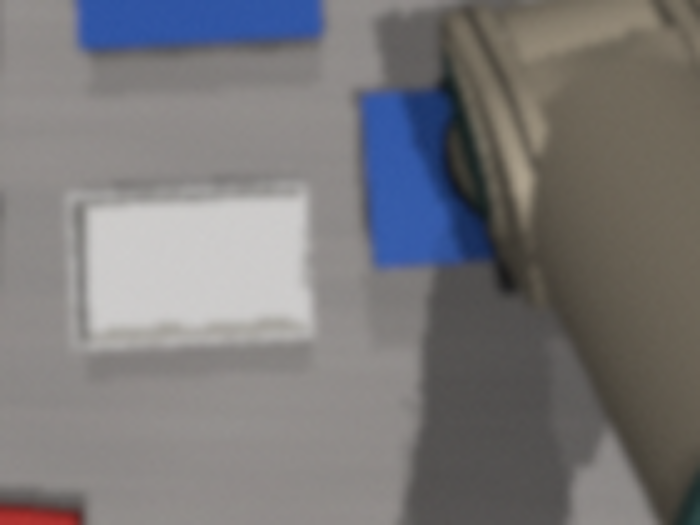

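View pics/w14.png

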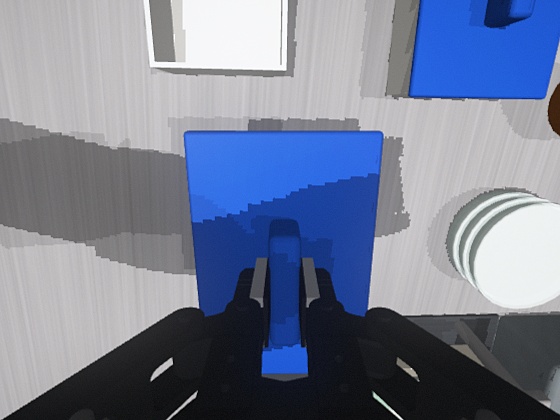

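```bash
python3 - <<'E'
from h import *
for i in range(8):
    s=manip.sense(); print(round(s['clock'],2),np.round(s['tool_pos'],1),np.round(np.array(s['ee_rot'])[:,2],3),np.round(s['joints'],3)); d=manip.get_image('top') if i<7 else None
d=cam('top')
q=[ray(d,220+u/5-.4,190+v/5-.4,52)[:2] for u,v in ((66,190),(308,182),(315,342),(75,350))]
print(np.round(q,1),np.mean(q,0))
E
```

```text
15.25 [506.  -52.9 136.7] [ 0.035 -0.002 -0.999] [ 0.27   0.571 -0.322  2.026  0.333  0.557 -0.198]
15.3 [504.5 -53.1 134.4] [ 0.031 -0.002 -1.   ] [ 0.269  0.575 -0.32   2.029  0.334  0.555 -0.198]
15.35 [503.1 -53.2 132.7] [ 0.028 -0.002 -1.   ] [ 0.268  0.577 -0.319  2.03   0.334  0.555 -0.199]
15.4 [502.1 -53.1 131.6] [ 0.025 -0.002 -1.   ] [ 0.268  0.579 -0.318  2.031  0.334  0.555 -0.199]
15.45 [501.6 -53.  130.9] [ 0.023 -0.001 -1.   ] [ 0.267  0.58  -0.318  2.031  0.334  0.555 -0.199]
15.5 [501.4 -52.9 130.4] [ 0.023 -0.001 -1.   ] [ 0.267  0.581 -0.318  2.031  0.334  0.555 -0.199]
15.55 [501.4 -52.8 130.3] [ 0.022 -0.001 -1.   ] [ 0.267  0.582 -0.318  2.031  0.334  0.555 -0.199]
15.6 [501.5 -52.7 130.2] [ 0.022 -0.001 -1.   ] [ 0.267  0.582 -0.318  2.031  0.334  0.555 -0.199]
[[494.2 179.9]
 [500.6  45.5]
 [412.3  40.5]
 [406.1 172.5]] [453.30474765 109.58875328]
```

```bash
python3 - <<'E'
from h import *
tgt(453.4,112.1,135,3.9);tgt(453.4,112.1,85,3.9)
E
```

```text
dx 0.1682 dy -0.0339 dz -0.0060 yaw 1.0 rows>= 4 | cur jaw 4.9 j7 -0.2
 dx 0.1684 dy -0.0350 dz 0.0440 yaw 1.0 rows>= 4 | cur jaw 4.9 j7 -0.2
```

```bash
python3 -m crank '[{"dx":0.168,"dy":-0.034,"dz":-0.006,"yaw":1,"jaw":0.05},{"dx":0.168,"dy":-0.034,"dz":-0.006,"yaw":1,"jaw":0.05},{"dx":0.168,"dy":-0.034,"dz":-0.006,"yaw":1,"jaw":0.05},{"dx":0.168,"dy":-0.034,"dz":-0.006,"yaw":1,"jaw":0.05},{"dx":0.168,"dy":-0.035,"dz":0.02,"yaw":1,"jaw":0.05},{"dx":0.168,"dy":-0.035,"dz":0.044,"yaw":1,"jaw":0.05},{"dx":0.168,"dy":-0.035,"dz":0.044,"yaw":1,"jaw":0.05},{"dx":0.168,"dy":-0.035,"dz":0.044,"yaw":1,"jaw":0.05},{"dx":0.168,"dy":-0.035,"dz":0.044,"yaw":1,"jaw":0.05},{"dx":0.168,"dy":-0.035,"dz":0.044,"yaw":1,"jaw":0.05}]'
python3 - <<'E'
from h import *
tgt(453.4,112.1,66,3.9);d=cam('wrist');save(d,'w15.png');lids(d);save(cam('scene'),'s15.png',(240,160,420,300),4)
E
```

```text
clock: 16.65
tool_pos: [454.2, 111.7, 85.9]
ee_rot: [[-0.067, 0.997, 0.024], [0.998, 0.067, -0.0], [-0.002, 0.024, -1.0]]
ft_force: [0.1, -0.1, -1.1]
finger_gap: 0.149
 dx 0.0005 dy -0.0012 dz 0.0199 yaw -0.0 rows>= 1 | cur jaw 3.9 j7 -0.6
[318.  14.] zp 55.8 c [451.1 225.5] size [81. 17.] long deg 4.2 handle None
[533.  19.] zp 55.7 c [563.2 234.2] size [28. 16.] long deg 4.1 handle None
[283. 220.] zp 74.5 c [454.1 109.1] size [ 91. 137.] long deg -86.2 handle (array([453.7, 113.1, 100.3]), np.float64(101.1), array([50., 53.]))
[524. 267.] zp 55.9 c [604.9 107.3] size [ 60. 137.] long deg -85.5 handle (array([502.8, 126.4, 156.5]), np.float64(157.7), array([1., 2.]))
```

View pics/w15.png

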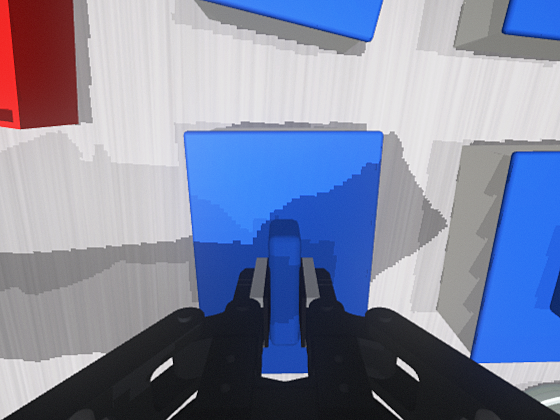

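View pics/s15.png

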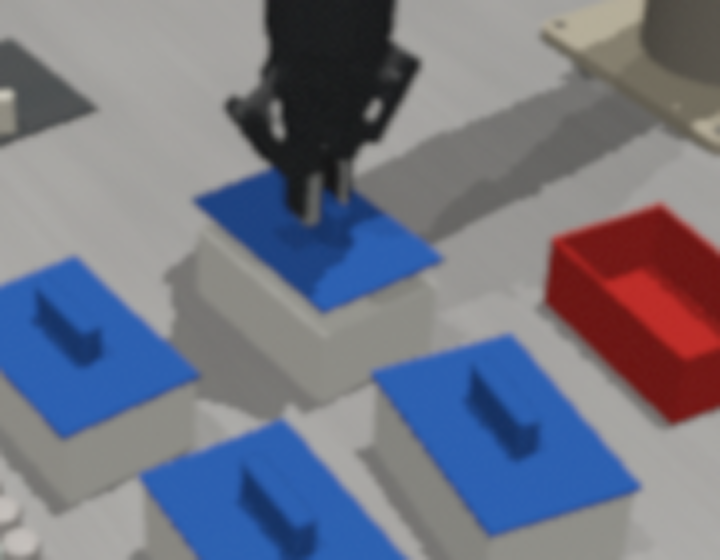

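The lid's at (454,109), long axis -86.2°, in line with the tub. I'm lowering it, releasing and backing up.

```bash
python3 -m crank '[{"dx":0,"dy":-0.001,"dz":0.006,"yaw":0,"jaw":0.05},{"dx":0,"dy":-0.001,"dz":0.012,"yaw":0,"jaw":0.05},{"dx":0,"dy":-0.001,"dz":0.017,"yaw":0,"jaw":0.05},{"dx":0,"dy":-0.001,"dz":0.019,"yaw":0,"jaw":0.05},{"dx":0,"dy":-0.001,"dz":0.02,"yaw":0,"jaw":0.05},{"dx":0,"dy":-0.001,"dz":0.02,"yaw":0,"jaw":0.05}]'
python3 -m crank '[{"dx":0,"dy":0,"dz":0,"yaw":0,"jaw":0.5},{"dx":0,"dy":0,"dz":0,"yaw":0,"jaw":0.5},{"dx":0,"dy":0,"dz":0,"yaw":0,"jaw":0.5},{"dx":0,"dy":0,"dz":-0.04,"yaw":0,"jaw":0.5},{"dx":0,"dy":0,"dz":-0.08,"yaw":0,"jaw":0.5},{"dx":0,"dy":0,"dz":-0.1,"yaw":0,"jaw":0.5},{"dx":0,"dy":0,"dz":-0.1,"yaw":0,"jaw":0.5},{"dx":0,"dy":0,"dz":-0.1,"yaw":0,"jaw":0.5}]'
python3 - <<'E'
from h import *
d=cam('wrist');save(d,'w16.png');lids(d);d=cam('scene');save(d,'s16.png',(200,160,420,325),3.6);
tgt(622,110,150,4)
E
```

```text
clock: 17.35
tool_pos: [453.5, 111.4, 67.5]
ee_rot: [[-0.067, 0.997, 0.025], [0.998, 0.068, -0.002], [-0.003, 0.025, -1.0]]
ft_force: [-5.0, -1.7, 28.3]
finger_gap: 0.15
clock: 18.15
tool_pos: [450.9, 111.3, 167.1]
ee_rot: [[-0.067, 0.997, 0.025], [0.998, 0.067, -0.002], [-0.003, 0.025, -1.0]]
ft_force: [-1.0, 0.0, -1.1]
finger_gap: 0.503
[293.  24.] zp 55.9 c [446.2 245.3] size [39. 91.] long deg -8.3 handle None
[501.  32.] zp 55.7 c [596.3 247.8] size [43. 92.] long deg -1.5 handle None
[283. 199.] zp 56.2 c [452.9 108.5] size [ 91. 137.] long deg -86.2 handle (array([452.8, 111.2,  83.2]), np.float64(82.9), array([45., 51.]))
[489. 213.] zp 56.0 c [621.9 108.4] size [ 92. 137.] long deg -85.8 handle (array([620.3, 110.2,  79.6]), np.float64(82.3), array([15., 56.]))
 dx -0.0127 dy 0.1710 dz 0.0201 yaw -0.1 rows>= 4 | cur jaw 3.9 j7 -0.53
```

View pics/s16.png

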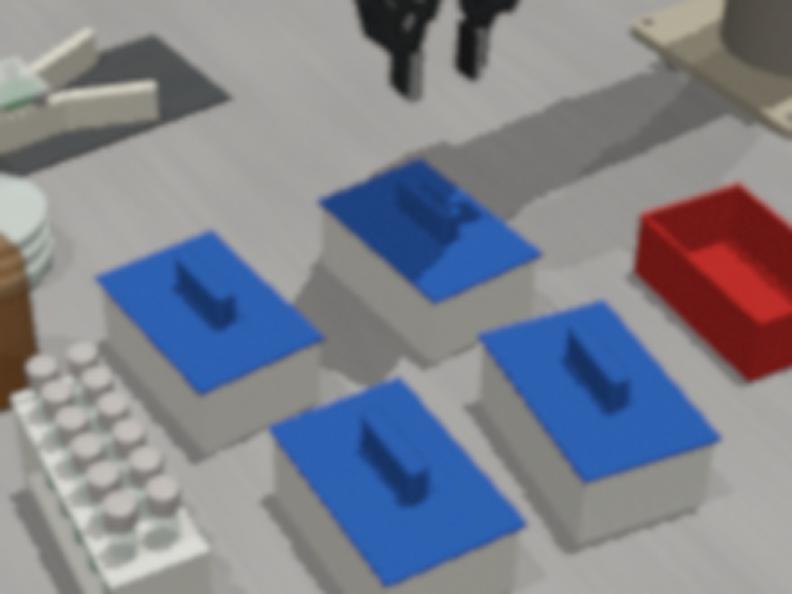

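Tub at (453,109) is closed flat, plate at 56.2 as at the start. Next is the tub at (622,109).

```bash
python3 -m crank '[{"dx":-0.013,"dy":0.171,"dz":0.01,"yaw":0,"jaw":0.5},{"dx":-0.013,"dy":0.171,"dz":0.01,"yaw":0,"jaw":0.5},{"dx":-0.013,"dy":0.171,"dz":0.01,"yaw":0,"jaw":0.5},{"dx":-0.013,"dy":0.171,"dz":0.03,"yaw":0,"jaw":0.5},{"dx":-0.013,"dy":0.171,"dz":0.06,"yaw":0,"jaw":0.5},{"dx":-0.013,"dy":0.171,"dz":0.06,"yaw":0,"jaw":0.5},{"dx":-0.013,"dy":0.171,"dz":0.06,"yaw":0,"jaw":0.5},{"dx":-0.013,"dy":0.171,"dz":0.06,"yaw":0,"jaw":0.5}]'
python3 - <<'E'
from h import *
d=cam('wrist');save(d,'w17.png');L=lids(d);tgt(621.7,110,64,4.1)
E
```

```text
clock: 19.05
tool_pos: [622.9, 110.2, 110.9]
ee_rot: [[-0.068, 0.997, 0.023], [0.998, 0.068, -0.002], [-0.004, 0.023, -1.0]]
ft_force: [-0.7, 0.4, 1.0]
finger_gap: 0.502
[24.  8.] zp 56.0 c [480.8 223.9] size [23.  9.] long deg 4.3 handle None
[260.  12.] zp 55.9 c [597.4 229.7] size [92. 15.] long deg 4.3 handle None
[ 43. 216.] zp 56.4 c [465.7 109.3] size [ 70. 137.] long deg -86.3 handle (array([461.4,  92.2,  74.7]), np.float64(77.8), array([ 3., 31.]))
[283. 213.] zp 56.2 c [623.1 108.4] size [ 91. 137.] long deg -86.0 handle (array([622.9, 111.4,  82.3]), np.float64(82.8), array([51., 49.]))
 dx 0.0002 dy -0.0027 dz 0.0474 yaw -0.2 rows>= 1 | cur jaw 3.9 j7 -0.43
```

View pics/w17.png

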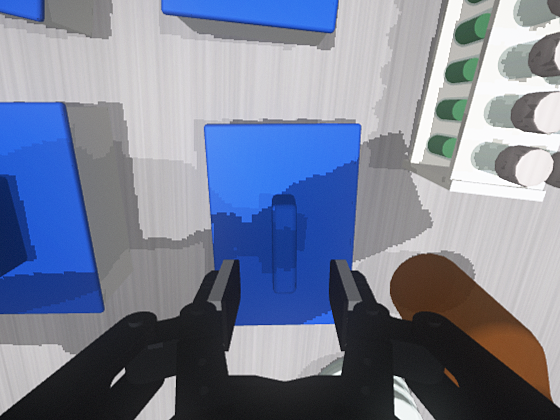

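```bash
python3 -m crank '[{"dx":0,"dy":-0.001,"dz":0.03,"yaw":0,"jaw":0.5},{"dx":0,"dy":-0.001,"dz":0.045,"yaw":0,"jaw":0.5},{"dx":0,"dy":-0.001,"dz":0.047,"yaw":0,"jaw":0.05},{"dx":0,"dy":-0.001,"dz":0.047,"yaw":0,"jaw":0.05},{"dx":0,"dy":-0.001,"dz":0.047,"yaw":0,"jaw":0.05},{"dx":0,"dy":-0.001,"dz":0.047,"yaw":0,"jaw":0.05},{"dx":0,"dy":-0.001,"dz":0.035,"yaw":0,"jaw":0.05},{"dx":0,"dy":-0.001,"dz":0.01,"yaw":0,"jaw":0.05},{"dx":0,"dy":-0.001,"dz":-0.03,"yaw":0,"jaw":0.05},{"dx":0,"dy":-0.001,"dz":-0.06,"yaw":0,"jaw":0.05},{"dx":0,"dy":-0.001,"dz":-0.06,"yaw":0,"jaw":0.05},{"dx":0,"dy":-0.001,"dz":-0.06,"yaw":0,"jaw":0.05}]' 50
python3 - <<'E'
from h import *
st();tgt(504,-55,165,4.5);tgt(504,-55,20,4.5);save(cam('scene'),'s18.png')
E
```

```text
clock: 20.3
tool_pos: [621.3, 110.1, 173.0]
ee_rot: [[-0.068, 0.997, 0.027], [0.998, 0.068, -0.002], [-0.003, 0.027, -1.0]]
ft_force: [-0.1, 0.0, -1.5]
finger_gap: 0.148
t 20.3 pos [621.3 110.1 173. ] gap 0.148 F [-0.1  0.  -1.5]
 dx -0.1568 dy -0.1284 dz 0.0051 yaw -0.6 rows>= 5 | cur jaw 3.9 j7 -0.4
 dx -0.1563 dy -0.1323 dz 0.1501 yaw -0.6 rows>= 6 | cur jaw 3.9 j7 -0.4
```

View pics/s18.png

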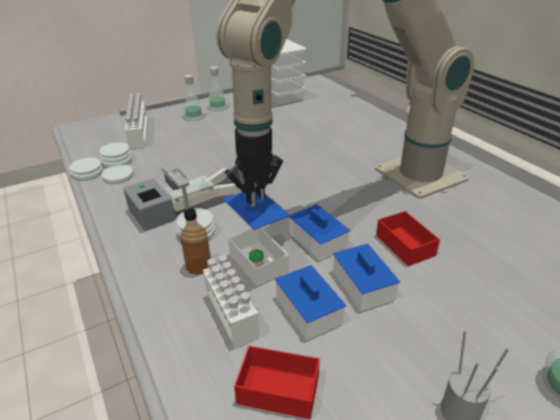

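A second green pot shows at (257,256). The lid goes to the same bare spot.

```bash
python3 -m crank '[{"dx":-0.157,"dy":-0.128,"dz":0,"yaw":-0.6,"jaw":0.05},{"dx":-0.157,"dy":-0.128,"dz":0,"yaw":-0.6,"jaw":0.05},{"dx":-0.157,"dy":-0.128,"dz":0,"yaw":-0.6,"jaw":0.05},{"dx":-0.157,"dy":-0.128,"dz":0,"yaw":-0.6,"jaw":0.05},{"dx":-0.157,"dy":-0.13,"dz":0.05,"yaw":-0.6,"jaw":0.05},{"dx":-0.157,"dy":-0.132,"dz":0.1,"yaw":-0.6,"jaw":0.05},{"dx":-0.157,"dy":-0.132,"dz":0.135,"yaw":-0.6,"jaw":0.05},{"dx":-0.157,"dy":-0.132,"dz":0.147,"yaw":-0.6,"jaw":0.05},{"dx":-0.157,"dy":-0.132,"dz":0.151,"yaw":-0.6,"jaw":0.05},{"dx":-0.157,"dy":-0.132,"dz":0.152,"yaw":-0.6,"jaw":0.05},{"dx":-0.157,"dy":-0.132,"dz":0.152,"yaw":-0.6,"jaw":0.05}]' 
python3 -m crank '[{"dx":0,"dy":0,"dz":0.001,"yaw":0,"jaw":0.5},{"dx":0,"dy":0,"dz":0,"yaw":0,"jaw":0.5},{"dx":0,"dy":0,"dz":0,"yaw":0,"jaw":0.5},{"dx":0,"dy":0,"dz":-0.05,"yaw":0,"jaw":0.6},{"dx":0,"dy":0,"dz":-0.1,"yaw":0,"jaw":0.6},{"dx":0,"dy":0,"dz":-0.12,"yaw":0,"jaw":0.6}]'
python3 - <<'E'
from h import *
d=cam('top');lids(d);green(d);tgt(622,110,120,94)
E
```

```text
clock: 21.45
tool_pos: [499.7, -56.0, 17.8]
ee_rot: [[-0.079, 0.997, 0.018], [0.997, 0.079, -0.004], [-0.005, 0.018, -1.0]]
ft_force: [-7.0, 1.3, 10.0]
finger_gap: 0.15
clock: 22.05
tool_pos: [499.8, -55.5, 141.4]
ee_rot: [[-0.079, 0.997, 0.023], [0.997, 0.079, -0.004], [-0.005, 0.023, -1.0]]
ft_force: [1.0, -1.1, -0.4]
finger_gap: 0.6
[192. 190.] zp 56.3 c [598.3 296.7] size [136.  89.] long deg 88.4 handle (array([596.8, 297.5,  81.3]), np.float64(84.2), array([54., 15.]))
[303. 230.] zp 10.0 c [497.3 -21.4] size [90. 69.] long deg 7.1 handle (array([495.1, -32.1,  33.8]), np.float64(37.6), array([15., 10.]))
[190. 242.] zp 56.4 c [454.  295.7] size [136.  90.] long deg 81.4 handle (array([452.3, 295.9,  81.7]), np.float64(85.1), array([55., 13.]))
[257. 243.] zp 56.2 c [453.3 110.3] size [ 91. 136.] long deg -86.3 handle (array([451.6, 109.7,  81.8]), np.float64(84.4), array([14., 54.]))
green [257. 181.] 98 [629.3 116.2  37. ] rectc [629.6 116.3] [30. 29.] z 36.4
 dx 0.1558 dy 0.1332 dz 0.0256 yaw -89.5 rows>= 11 | cur jaw 4.5 j7 -0.21
```

```bash
python3 - <<'E'
from h import *
tgt(629.5,115.5,100,94)
E
python3 -m crank '[{"dx":0.161,"dy":0.14,"dz":0,"yaw":-89.5,"jaw":0.6},{"dx":0.161,"dy":0.14,"dz":0,"yaw":-89.5,"jaw":0.6},{"dx":0.161,"dy":0.14,"dz":0,"yaw":-89.5,"jaw":0.6},{"dx":0.161,"dy":0.14,"dz":0,"yaw":-89.5,"jaw":0.6},{"dx":0.161,"dy":0.14,"dz":0,"yaw":-89.5,"jaw":0.6},{"dx":0.161,"dy":0.14,"dz":0,"yaw":-89.5,"jaw":0.6},{"dx":0.161,"dy":0.14,"dz":0,"yaw":-89.5,"jaw":0.6},{"dx":0.161,"dy":0.14,"dz":0,"yaw":-89.5,"jaw":0.6},{"dx":0.161,"dy":0.14,"dz":0,"yaw":-89.5,"jaw":0.6},{"dx":0.161,"dy":0.14,"dz":0,"yaw":-89.5,"jaw":0.6},{"dx":0.161,"dy":0.14,"dz":0.02,"yaw":-89.5,"jaw":0.6},{"dx":0.161,"dy":0.14,"dz":0.046,"yaw":-89.5,"jaw":0.6}]'
python3 -m crank '[{"dx":0,"dy":0,"dz":0,"yaw":0,"jaw":0.6},{"dx":0,"dy":0,"dz":0,"yaw":0,"jaw":0.6},{"dx":0,"dy":0,"dz":0,"yaw":0,"jaw":0.6}]'
python3 - <<'E'
from h import *
d=cam('wrist');green(d);save(d,'w19.png');tgt(629.5,115.5,9,94)
E
```

```text
dx 0.1608 dy 0.1406 dz 0.0457 yaw -89.5 rows>= 11 | cur jaw 4.5 j7 -0.21
clock: 23.3
tool_pos: [630.0, 115.8, 99.7]
ee_rot: [[-0.997, -0.07, 0.029], [-0.071, 0.998, -0.003], [-0.029, -0.005, -1.0]]
ft_force: [-0.1, -0.3, -0.2]
finger_gap: 0.599
clock: 23.6
tool_pos: [630.7, 116.3, 100.8]
ee_rot: [[-0.997, -0.07, 0.03], [-0.071, 0.998, -0.002], [-0.03, -0.004, -1.0]]
ft_force: [-0.5, -0.2, 0.2]
finger_gap: 0.597
green [284. 224.] 2036 [629.3 114.3  37. ] rectc [630.1 114.3] [35. 35.] z 35.9
green [346. 349.] 110 [728.3 168.7  37. ] rectc [722.7 167.7] [7. 2.] z 45.8
 dx 0.0042 dy -0.0003 dz 0.0920 yaw 0.0 rows>= 2 | cur jaw 94.0 j7 0.8
```

View pics/w19.png

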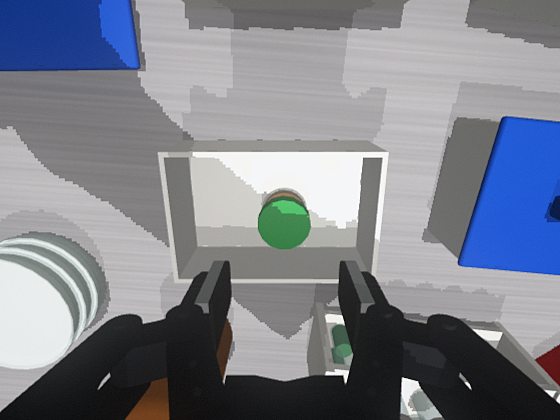

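```bash
python3 -m crank '[{"dx":0.002,"dy":-0.001,"dz":0.04,"yaw":0,"jaw":0.6},{"dx":0.004,"dy":-0.001,"dz":0.08,"yaw":0,"jaw":0.6},{"dx":0.004,"dy":-0.001,"dz":0.091,"yaw":0,"jaw":0.6},{"dx":0.004,"dy":-0.001,"dz":0.091,"yaw":0,"jaw":0.6},{"dx":0.004,"dy":-0.001,"dz":0.091,"yaw":0,"jaw":0.6},{"dx":0.004,"dy":-0.001,"dz":0.09,"yaw":0,"jaw":0.3},{"dx":0.004,"dy":-0.001,"dz":0.09,"yaw":0,"jaw":0.3},{"dx":0.004,"dy":-0.001,"dz":0.09,"yaw":0,"jaw":0.3},{"dx":0.004,"dy":-0.001,"dz":0.09,"yaw":0,"jaw":0.3}]' 30
python3 - <<'E'
from h import *
st();tgt(*rd(-101,-1.5),125,94.9);tgt(*rd(-101,-1.5),40,94.9)
E
```

```text
clock: 24.55
tool_pos: [631.2, 115.6, 13.4]
ee_rot: [[-0.997, -0.07, 0.035], [-0.07, 0.998, -0.001], [-0.034, -0.004, -0.999]]
ft_force: [-0.3, -0.7, 6.5]
finger_gap: 0.414
t 24.55 pos [631.2 115.6  13.4] gap 0.414 F [-0.3 -0.7  6.5]
 dx 0.1574 dy -0.3489 dz -0.1159 yaw -0.9 rows>= 8 | cur jaw 94.0 j7 0.72
 dx 0.1603 dy -0.3486 dz -0.0309 yaw -0.9 rows>= 8 | cur jaw 94.0 j7 0.72
```

```bash
python3 -m crank '[{"dx":0,"dy":0,"dz":-0.04,"yaw":0,"jaw":0.3},{"dx":0,"dy":0,"dz":-0.09,"yaw":0,"jaw":0.3},{"dx":0.01,"dy":-0.02,"dz":-0.115,"yaw":0,"jaw":0.3},{"dx":0.157,"dy":-0.349,"dz":-0.116,"yaw":-1,"jaw":0.3},{"dx":0.157,"dy":-0.349,"dz":-0.116,"yaw":-1,"jaw":0.3},{"dx":0.157,"dy":-0.349,"dz":-0.116,"yaw":-1,"jaw":0.3},{"dx":0.157,"dy":-0.349,"dz":-0.116,"yaw":-1,"jaw":0.3},{"dx":0.157,"dy":-0.349,"dz":-0.116,"yaw":-1,"jaw":0.3},{"dx":0.157,"dy":-0.349,"dz":-0.116,"yaw":-1,"jaw":0.3},{"dx":0.157,"dy":-0.349,"dz":-0.116,"yaw":-1,"jaw":0.3},{"dx":0.158,"dy":-0.349,"dz":-0.08,"yaw":-1,"jaw":0.3},{"dx":0.16,"dy":-0.349,"dz":-0.04,"yaw":-1,"jaw":0.3}]'
python3 -m crank '[{"dx":0,"dy":0,"dz":0,"yaw":0,"jaw":0.3},{"dx":0,"dy":0,"dz":0,"yaw":0,"jaw":0.3},{"dx":0,"dy":0,"dz":0,"yaw":0,"jaw":0.3}]'
python3 - <<'E'
from h import *
st();tgt(*rd(-101,-1.5),14,94.9);save(cam('scene'),'s20.png',(150,80,340,220),4)
E
```

```text
clock: 25.75
tool_pos: [494.6, -249.2, 49.9]
ee_rot: [[-0.996, -0.08, 0.038], [-0.08, 0.997, -0.006], [-0.037, -0.009, -0.999]]
ft_force: [1.0, 0.7, -1.4]
finger_gap: 0.411
clock: 26.05
tool_pos: [496.5, -248.9, 52.1]
ee_rot: [[-0.996, -0.081, 0.042], [-0.081, 0.997, -0.006], [-0.041, -0.01, -0.999]]
ft_force: [0.4, 0.7, -0.2]
finger_gap: 0.41
t 26.05 pos [ 496.5 -248.9   52.1] gap 0.41 F [ 0.4  0.7 -0.2]
 dx 0.0028 dy 0.0059 dz 0.0379 yaw -0.3 rows>= 1 | cur jaw 94.6 j7 1.25
```

View pics/s20.png

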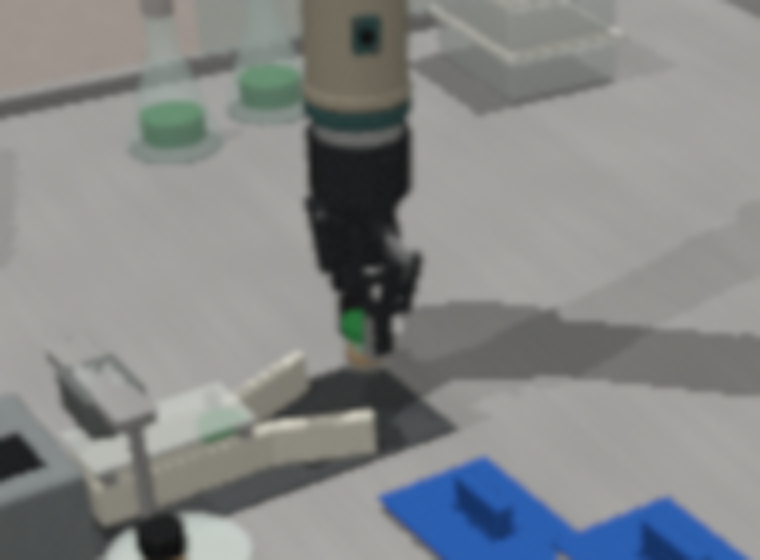

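```bash
python3 -m crank '[{"dx":0.003,"dy":0.006,"dz":0.02,"yaw":0,"jaw":0.3},{"dx":0.003,"dy":0.006,"dz":0.034,"yaw":0,"jaw":0.3},{"dx":0.003,"dy":0.006,"dz":0.038,"yaw":0,"jaw":0.3},{"dx":0.003,"dy":0.006,"dz":0.04,"yaw":0,"jaw":0.3},{"dx":0.003,"dy":0.006,"dz":0.04,"yaw":0,"jaw":0.3}]'
python3 -m crank '[{"dx":0,"dy":0,"dz":0,"yaw":0,"jaw":0.6},{"dx":0,"dy":0,"dz":0,"yaw":0,"jaw":0.6},{"dx":0,"dy":0,"dz":0,"yaw":0,"jaw":0.6},{"dx":0,"dy":0,"dz":-0.05,"yaw":0,"jaw":0.6},{"dx":0,"dy":0,"dz":-0.08,"yaw":0,"jaw":0.6}]'
python3 - <<'E'
from h import *
s=st();d=cam('wrist');green(d,38);tgt(*rd(-150,-1.5),85,94.9);print(np.round(s['ee_rot'],3)[:,2]);save(d,'w21.png')
E
```

```text
clock: 26.6
tool_pos: [494.8, -243.1, 14.3]
ee_rot: [[-0.996, -0.082, 0.042], [-0.082, 0.997, -0.008], [-0.041, -0.012, -0.999]]
ft_force: [-5.9, 2.7, 20.1]
finger_gap: 0.405
clock: 27.1
tool_pos: [491.8, -241.9, 95.4]
ee_rot: [[-0.996, -0.082, 0.042], [-0.083, 0.997, -0.007], [-0.041, -0.011, -0.999]]
ft_force: [1.0, -0.4, -0.2]
finger_gap: 0.596
t 27.1 pos [ 491.8 -241.9   95.4] gap 0.596 F [ 1.  -0.4 -0.2]
green [283. 229.] 2330 [ 491.7 -244.4   38. ] rectc [ 493.6 -244.2] [35. 35.] z 36.9
green [285. 364.] 635 [ 603.1 -233.6   38. ] rectc [ 608.1 -233.2] [12. 32.] z 36.4
 dx 0.0492 dy -0.0008 dz 0.0123 yaw -0.2 rows>= 2 | cur jaw 94.7 j7 1.31
[ 0.042 -0.007 -0.999]
```

View pics/w21.png

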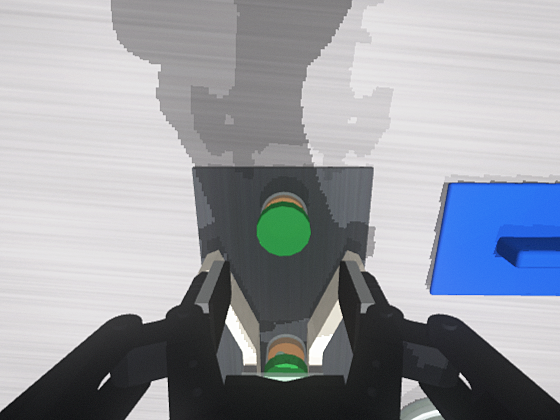

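Pot 2 stands on the plate (283,229) and pot 1 is in the lane (285,364). Next I push pot 2.

```bash
python3 -m crank '[{"dx":0.049,"dy":-0.001,"dz":0.01,"yaw":-0.2,"jaw":0},{"dx":0.049,"dy":-0.001,"dz":0.01,"yaw":-0.2,"jaw":0},{"dx":0.049,"dy":-0.001,"dz":0.01,"yaw":-0.2,"jaw":0},{"dx":0.049,"dy":-0.001,"dz":0.01,"yaw":-0.2,"jaw":0},{"dx":0.051,"dy":-0.001,"dz":0.05,"yaw":-0.2,"jaw":0},{"dx":0.052,"dy":-0.001,"dz":0.075,"yaw":-0.2,"jaw":0},{"dx":0.052,"dy":-0.001,"dz":0.08,"yaw":-0.2,"jaw":0}]'
python3 - <<'E'
from h import *
s=st();tgt(*rd(-60,-1.5),14,94.9);tgt(*rd(-5,-1.5),14,94.9);print(np.round(s['ee_rot'],3)[:,2])
E
```

```text
clock: 27.85
tool_pos: [446.1, -247.9, 15.0]
ee_rot: [[-0.995, -0.087, 0.045], [-0.087, 0.996, -0.009], [-0.044, -0.013, -0.999]]
ft_force: [-0.3, -0.7, -0.4]
finger_gap: 0.0
t 27.85 pos [ 446.1 -247.9   15. ] gap 0.0 F [-0.3 -0.7 -0.4]
 dx -0.0898 dy 0.0002 dz 0.0049 yaw 0.1 rows>= 2 | cur jaw 95.0 j7 1.13
 dx -0.1448 dy 0.0002 dz 0.0074 yaw 0.1 rows>= 3 | cur jaw 95.0 j7 1.13
[ 0.045 -0.009 -0.999]
```

```bash
python3 -m crank '[{"dx":-0.02,"dy":0,"dz":0.001,"yaw":0,"jaw":0},{"dx":-0.032,"dy":0,"dz":0.001,"yaw":0,"jaw":0},{"dx":-0.044,"dy":0,"dz":0.002,"yaw":0,"jaw":0},{"dx":-0.056,"dy":0,"dz":0.002,"yaw":0,"jaw":0},{"dx":-0.068,"dy":0,"dz":0.003,"yaw":0,"jaw":0},{"dx":-0.08,"dy":0,"dz":0.004,"yaw":0,"jaw":0},{"dx":-0.092,"dy":0,"dz":0.004,"yaw":0,"jaw":0},{"dx":-0.104,"dy":0,"dz":0.005,"yaw":0,"jaw":0},{"dx":-0.116,"dy":0,"dz":0.005,"yaw":0,"jaw":0},{"dx":-0.128,"dy":0,"dz":0.006,"yaw":0,"jaw":0},{"dx":-0.138,"dy":0,"dz":0.007,"yaw":0,"jaw":0},{"dx":-0.145,"dy":0,"dz":0.007,"yaw":0,"jaw":0}]'
python3 -m crank '[{"dx":-0.001,"dy":0,"dz":0,"yaw":0,"jaw":0},{"dx":-0.001,"dy":0,"dz":0,"yaw":0,"jaw":0}]'
python3 - <<'E'
from h import *
s=st();v=np.array(s['tool_pos'])[:2]-TH; print(v@AX, v@np.array([-AX[1],AX[0]]));save(cam('scene'),'s22.png',(150,80,340,220),4)
E
```

```text
clock: 29.05
tool_pos: [591.6, -235.1, 14.2]
ee_rot: [[-0.995, -0.087, 0.045], [-0.087, 0.996, -0.008], [-0.044, -0.012, -0.999]]
ft_force: [-0.1, -0.4, -0.5]
finger_gap: 0.002
clock: 29.25
tool_pos: [593.0, -234.8, 14.2]
ee_rot: [[-0.995, -0.087, 0.046], [-0.088, 0.996, -0.008], [-0.045, -0.012, -0.999]]
ft_force: [-0.4, 0.0, 0.3]
finger_gap: -0.003
t 29.25 pos [ 593.  -234.8   14.2] gap -0.003 F [-0.4  0.   0.3]
-2.393327823766403 -1.2662420885360146
```

View pics/s22.png

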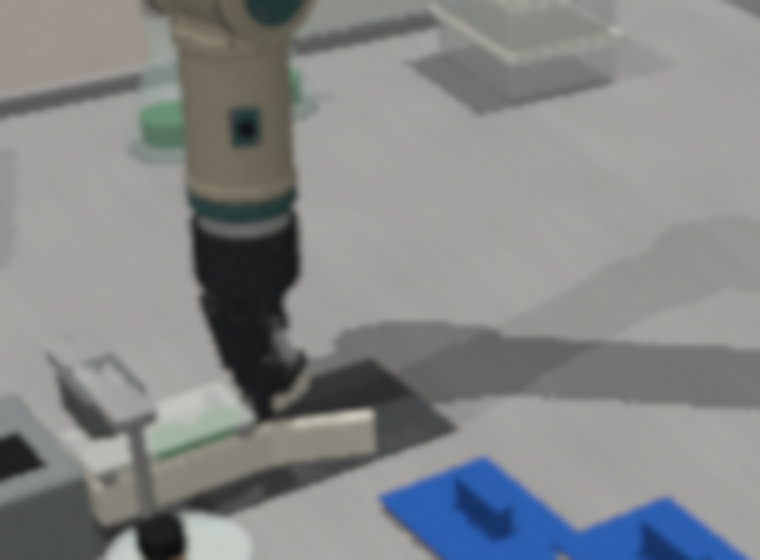

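```bash
python3 -m crank '[{"dx":0.03,"dy":0,"dz":0,"yaw":0,"jaw":0},{"dx":0.06,"dy":0,"dz":-0.03,"yaw":0,"jaw":0},{"dx":0.09,"dy":0,"dz":-0.08,"yaw":0,"jaw":0.5},{"dx":0.09,"dy":0,"dz":-0.12,"yaw":0,"jaw":0.5}]'
python3 - <<'E'
from h import *
s=st();print(np.round(s['ee_rot'],3)[:,2]);d=cam('top');L=lids(d);save(d,'t23.png')
o=min(L,key=lambda o:o['zp']);tgt(o['hc'][0]+1,o['hc'][1],100,o['long']+90)
E
```

```text
clock: 29.7
tool_pos: [492.4, -242.3, 129.7]
ee_rot: [[-0.996, -0.086, 0.038], [-0.087, 0.996, -0.008], [-0.037, -0.011, -0.999]]
ft_force: [1.0, -0.5, 0.0]
finger_gap: 0.333
t 29.7 pos [ 492.4 -242.3  129.7] gap 0.333 F [ 1.  -0.5  0. ]
[ 0.038 -0.008 -0.999]
[192. 190.] zp 56.4 c [598.3 296.7] size [136.  89.] long deg 88.3 handle (array([596.9, 298. ,  81. ]), np.float64(84.5), array([55., 15.]))
[316. 228.] zp 10.1 c [499.  -55.8] size [ 90. 135.] long deg -85.4 handle (array([497.6, -53.9,  35.6]), np.float64(39.2), array([14., 54.]))
[190. 242.] zp 56.3 c [454.  295.7] size [136.  90.] long deg 81.4 handle (array([452.4, 296.4,  81.7]), np.float64(84.7), array([55., 13.]))
[257. 243.] zp 56.3 c [453.2 110.4] size [ 90. 135.] long deg -86.0 handle (array([451.7, 110. ,  81.3]), np.float64(84.1), array([14., 54.]))
 dx -0.0156 dy 0.1887 dz 0.0350 yaw -89.7 rows>= 11 | cur jaw 95.0 j7 1.36
```

View pics/t23.png

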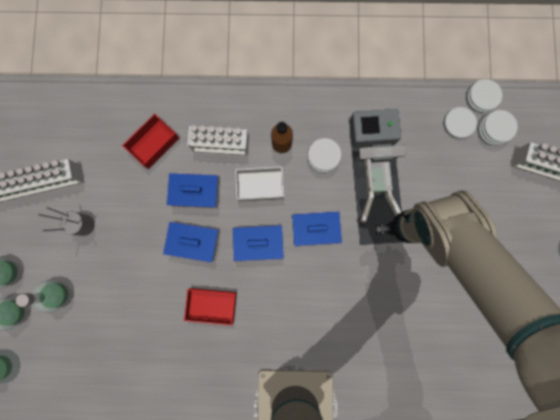

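```bash
python3 -m crank '[{"dx":-0.015,"dy":0.189,"dz":0,"yaw":90,"jaw":0.5},{"dx":-0.015,"dy":0.189,"dz":0,"yaw":90,"jaw":0.5},{"dx":-0.015,"dy":0.189,"dz":0,"yaw":90,"jaw":0.5},{"dx":-0.015,"dy":0.189,"dz":0,"yaw":90,"jaw":0.5},{"dx":-0.015,"dy":0.189,"dz":0,"yaw":90,"jaw":0.5},{"dx":-0.015,"dy":0.189,"dz":0,"yaw":90,"jaw":0.5},{"dx":-0.015,"dy":0.189,"dz":0,"yaw":90,"jaw":0.5},{"dx":-0.015,"dy":0.189,"dz":0,"yaw":90,"jaw":0.5},{"dx":-0.015,"dy":0.189,"dz":0.01,"yaw":90,"jaw":0.5},{"dx":-0.015,"dy":0.189,"dz":0.03,"yaw":90,"jaw":0.5},{"dx":-0.015,"dy":0.189,"dz":0.06,"yaw":90,"jaw":0.5},{"dx":-0.015,"dy":0.189,"dz":0.065,"yaw":90,"jaw":0.5}]'
python3 - <<'E'
from h import *
s=st();print(np.round(s['ee_rot'],3));d=cam('wrist');lids(d);tgt(499,-54,18,4.6)
E
```

```text
clock: 30.95
tool_pos: [497.9, -53.9, 68.2]
ee_rot: [[-0.087, 0.995, 0.047], [0.996, 0.088, -0.013], [-0.017, 0.045, -0.999]]
ft_force: [0.6, -1.3, 0.4]
finger_gap: 0.498
t 30.95 pos [497.9 -53.9  68.2] gap 0.498 F [ 0.6 -1.3  0.4]
[[-0.087  0.995  0.047]
 [ 0.996  0.088 -0.013]
 [-0.017  0.045 -0.999]]
[207.  27.] zp 56.1 c [457.2  49.9] size [91. 22.] long deg 3.8 handle None
[282. 214.] zp 10.2 c [499.5 -57.6] size [ 91. 137.] long deg -85.2 handle (array([498.9, -54.5,  36.8]), np.float64(36.9), array([52., 54.]))
 dx 0.0006 dy -0.0015 dz 0.0505 yaw 0.6 rows>= 2 | cur jaw 5.2 j7 -0.3
```

```bash
python3 -m crank '[{"dx":0,"dy":-0.001,"dz":0.02,"yaw":0.5,"jaw":0.5},{"dx":0,"dy":-0.001,"dz":0.045,"yaw":0.5,"jaw":0.5},{"dx":0,"dy":-0.001,"dz":0.05,"yaw":0.5,"jaw":0.5},{"dx":0,"dy":-0.001,"dz":0.05,"yaw":0.5,"jaw":0.05},{"dx":0,"dy":-0.001,"dz":0.05,"yaw":0.5,"jaw":0.05},{"dx":0,"dy":-0.001,"dz":0.05,"yaw":0.5,"jaw":0.05},{"dx":0,"dy":-0.001,"dz":0.05,"yaw":0.5,"jaw":0.05},{"dx":0,"dy":-0.001,"dz":0.03,"yaw":0.5,"jaw":0.05},{"dx":0,"dy":-0.001,"dz":-0.01,"yaw":0.5,"jaw":0.05},{"dx":0,"dy":-0.001,"dz":-0.06,"yaw":0.5,"jaw":0.05},{"dx":0,"dy":-0.001,"dz":-0.07,"yaw":0.5,"jaw":0.05},{"dx":0,"dy":-0.001,"dz":-0.07,"yaw":0.5,"jaw":0.05}]' 50
python3 -m crank '[{"dx":0,"dy":0,"dz":0,"yaw":0,"jaw":0.05},{"dx":0,"dy":0,"dz":0,"yaw":0,"jaw":0.05},{"dx":0,"dy":0,"dz":0,"yaw":0,"jaw":0.05}]'
python3 - <<'E'
from h import *
s=st();print(np.round(s['ee_rot'],3)[:,2]);d=cam('wrist');lids(d)
d=cam('top');save(d,'t24.png',(220,150,340,240),6)
E
```

```text
clock: 32.2
tool_pos: [495.5, -53.4, 141.2]
ee_rot: [[-0.08, 0.995, 0.053], [0.997, 0.081, -0.013], [-0.018, 0.052, -0.999]]
ft_force: [-0.1, -0.0, -1.6]
finger_gap: 0.148
clock: 32.5
tool_pos: [494.7, -53.3, 140.1]
ee_rot: [[-0.081, 0.995, 0.05], [0.997, 0.081, -0.013], [-0.017, 0.049, -0.999]]
ft_force: [0.1, -0.3, -1.2]
finger_gap: 0.145
t 32.5 pos [494.7 -53.3 140.1] gap 0.145 F [ 0.1 -0.3 -1.2]
[ 0.05  -0.013 -0.999]
[230.  35.] zp 56.1 c [456.4  58.7] size [91. 40.] long deg 4.5 handle None
[282. 221.] zp 130.6 c [494.7 -56.6] size [ 91. 137.] long deg -85.4 handle (array([493.7, -52.3, 156.2]), np.float64(157.1), array([49., 54.]))
```

View pics/t24.png

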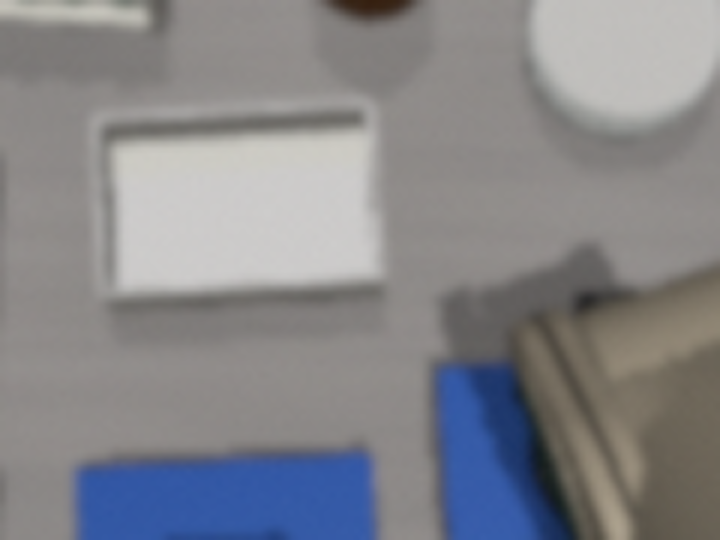

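```bash
python3 - <<'E'
from h import *
d=cam('top')
q=[ray(d,220+u/6-.4,150+v/6-.4,52)[:2] for u,v in ((94,116),(376,98),(384,284),(102,300))]
print(np.round(q,1),np.mean(q,0))
tgt(622.5,112.3,140,4.1);tgt(622.5,112.3,90,4.1)
E
```

```text
[[660.3 177.4]
 [670.7  44.9]
 [582.3  39.9]
 [572.9 171.4]] [621.54734825 108.39929697]
 dx 0.1546 dy 0.1404 dz 0.0047 yaw 0.6 rows>= 5 | cur jaw 4.7 j7 -0.28
 dx 0.1555 dy 0.1379 dz 0.0546 yaw 0.6 rows>= 5 | cur jaw 4.7 j7 -0.28
```

```bash
python3 -m crank '[{"dx":0.155,"dy":0.14,"dz":0,"yaw":0.6,"jaw":0.05},{"dx":0.155,"dy":0.14,"dz":0,"yaw":0.6,"jaw":0.05},{"dx":0.155,"dy":0.14,"dz":0,"yaw":0.6,"jaw":0.05},{"dx":0.155,"dy":0.14,"dz":0,"yaw":0.6,"jaw":0.05},{"dx":0.155,"dy":0.14,"dz":0.005,"yaw":0.6,"jaw":0.05},{"dx":0.155,"dy":0.139,"dz":0.02,"yaw":0.6,"jaw":0.05},{"dx":0.155,"dy":0.138,"dz":0.04,"yaw":0.6,"jaw":0.05},{"dx":0.155,"dy":0.138,"dz":0.054,"yaw":0.6,"jaw":0.05},{"dx":0.155,"dy":0.138,"dz":0.054,"yaw":0.6,"jaw":0.05},{"dx":0.155,"dy":0.138,"dz":0.054,"yaw":0.6,"jaw":0.05},{"dx":0.155,"dy":0.138,"dz":0.054,"yaw":0.6,"jaw":0.05}]'
python3 - <<'E'
from h import *
s=st();print(np.round(s['ee_rot'],3)[:,2]);d=cam('wrist');lids(d);save(d,'w25.png');tgt(622.2,112.2,66,4);d=cam('scene');save(d,'s25.png',(180,180,340,300),4.5)
E
```

```text
clock: 33.75
tool_pos: [623.1, 111.4, 91.4]
ee_rot: [[-0.07, 0.996, 0.052], [0.997, 0.07, -0.013], [-0.017, 0.051, -0.999]]
ft_force: [-0.4, -0.1, 0.0]
finger_gap: 0.146
t 33.75 pos [623.1 111.4  91.4] gap 0.146 F [-0.4 -0.1  0. ]
[ 0.052 -0.013 -0.999]
[268.   9.] zp 55.8 c [597.7 227. ] size [91. 11.] long deg 4.8 handle None
[ 31. 237.] zp 56.3 c [491.6 106.7] size [144.  48.] long deg 79.2 handle None
[282. 221.] zp 81.9 c [623.2 108.4] size [ 91. 137.] long deg -85.9 handle (array([622.1, 112.6, 107.5]), np.float64(108.4), array([49., 55.]))
 dx 0.0010 dy -0.0023 dz 0.0255 yaw 0.1 rows>= 1 | cur jaw 4.1 j7 -0.52
```

View pics/s25.png

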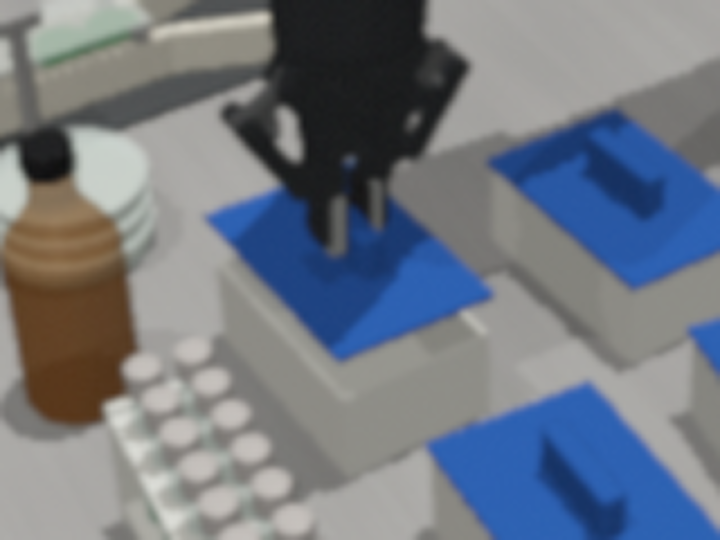

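```bash
python3 -m crank '[{"dx":0.001,"dy":-0.001,"dz":0.008,"yaw":0,"jaw":0.05},{"dx":0.001,"dy":-0.002,"dz":0.016,"yaw":0,"jaw":0.05},{"dx":0.001,"dy":-0.002,"dz":0.022,"yaw":0,"jaw":0.05},{"dx":0.001,"dy":-0.002,"dz":0.024,"yaw":0,"jaw":0.05},{"dx":0.001,"dy":-0.002,"dz":0.025,"yaw":0,"jaw":0.05},{"dx":0.001,"dy":-0.002,"dz":0.025,"yaw":0,"jaw":0.05}]'
python3 -m crank '[{"dx":0,"dy":0,"dz":0,"yaw":0,"jaw":0.5},{"dx":0,"dy":0,"dz":0,"yaw":0,"jaw":0.5},{"dx":0,"dy":0,"dz":0,"yaw":0,"jaw":0.5},{"dx":0,"dy":0,"dz":-0.04,"yaw":0,"jaw":0.5},{"dx":0,"dy":0,"dz":-0.08,"yaw":0,"jaw":0.5},{"dx":0,"dy":0,"dz":-0.11,"yaw":0,"jaw":0.5},{"dx":0,"dy":0,"dz":-0.14,"yaw":0,"jaw":0.5},{"dx":0,"dy":0,"dz":-0.14,"yaw":0,"jaw":0.5}]'
python3 - <<'E'
from h import *
s=st();print(np.round(s['ee_rot'],3)[:,2]);d=cam('wrist');save(d,'w26.png');lids(d);d=cam('scene');save(d,'s26.png',(180,160,400,325),3.6)
E
```

```text
clock: 34.45
tool_pos: [621.7, 112.1, 66.5]
ee_rot: [[-0.07, 0.996, 0.051], [0.997, 0.071, -0.013], [-0.017, 0.05, -0.999]]
ft_force: [-2.7, -0.4, 2.4]
finger_gap: 0.153
clock: 35.25
tool_pos: [617.3, 115.2, 211.1]
ee_rot: [[-0.07, 0.996, 0.06], [0.997, 0.071, -0.011], [-0.015, 0.059, -0.998]]
ft_force: [1.3, 0.4, -0.2]
finger_gap: 0.503
t 35.25 pos [617.3 115.2 211.1] gap 0.503 F [ 1.3  0.4 -0.2]
[ 0.06  -0.011 -0.998]
[70. 20.] zp 56.2 c [447.8 245. ] size [39. 90.] long deg -8.5 handle None
[262.  28.] zp 56.0 c [597.4 248.7] size [45. 91.] long deg -1.2 handle None
[ 89. 180.] zp 56.5 c [453.8 108.4] size [ 92. 137.] long deg -86.2 handle (array([455.5, 110.4,  80.4]), np.float64(83.0), array([15., 56.]))
[278. 190.] zp 56.2 c [621.4 108.8] size [ 91. 137.] long deg -85.8 handle (array([621.3, 111. ,  82.4]), np.float64(82.9), array([35., 53.]))
```

View pics/s26.png

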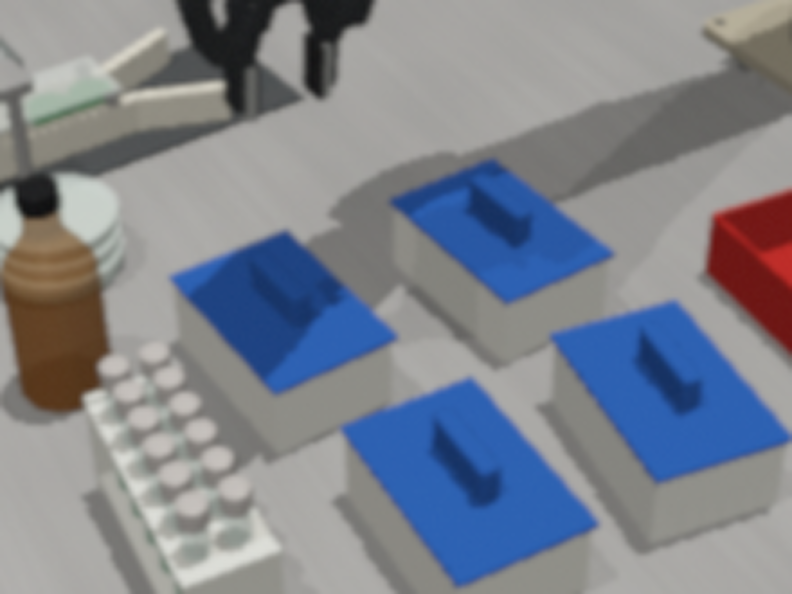

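Tub at (622,109) is closed flat at 56.2. I'll move to the tub at (598,297) and end with a quick drop, to work against the slow tool-tilt drift.

```bash
python3 - <<'E'
from h import *
tgt(597.5,297.5,210,-1.6)
E
python3 -m crank '[{"dx":0.183,"dy":-0.033,"dz":0,"yaw":5.6,"jaw":0.5},{"dx":0.183,"dy":-0.033,"dz":0,"yaw":5.6,"jaw":0.5},{"dx":0.183,"dy":-0.033,"dz":0,"yaw":5.6,"jaw":0.5},{"dx":0.183,"dy":-0.033,"dz":0,"yaw":5.6,"jaw":0.5},{"dx":0.183,"dy":-0.033,"dz":0,"yaw":5.6,"jaw":0.5},{"dx":0.183,"dy":-0.033,"dz":0,"yaw":5.6,"jaw":0.5},{"dx":0.183,"dy":-0.035,"dz":0.05,"yaw":5.6,"jaw":0.5},{"dx":0.183,"dy":-0.038,"dz":0.095,"yaw":5.6,"jaw":0.5}]'
python3 - <<'E'
from h import *
s=st();print(np.round(s['ee_rot'],3)[:,2]);tgt(597.5,297.5,160,-1.6)
E
```

```text
dx 0.1843 dy -0.0042 dz -0.0064 yaw 5.7 rows>= 4 | cur jaw 4.1 j7 -0.45
clock: 36.15
tool_pos: [571.0, 289.9, 106.0]
ee_rot: [[0.031, 0.998, 0.055], [0.999, -0.03, -0.014], [-0.013, 0.055, -0.998]]
ft_force: [0.3, 0.5, -0.5]
finger_gap: 0.5
t 36.15 pos [571.  289.9 106. ] gap 0.5 F [ 0.3  0.5 -0.5]
[ 0.055 -0.014 -0.998]
 dx 0.0077 dy 0.0292 dz -0.0525 yaw -0.1 rows>= 2 | cur jaw -1.7 j7 -0.89
```

```bash
python3 -m crank '[{"dx":0,"dy":0.01,"dz":-0.03,"yaw":0,"jaw":0.5},{"dx":0,"dy":0.02,"dz":-0.05,"yaw":0,"jaw":0.5},{"dx":0,"dy":0.03,"dz":-0.07,"yaw":0,"jaw":0.5},{"dx":0,"dy":0.04,"dz":-0.09,"yaw":0,"jaw":0.5},{"dx":0,"dy":0.05,"dz":-0.11,"yaw":0,"jaw":0.5},{"dx":0,"dy":0.05,"dz":-0.12,"yaw":0,"jaw":0.5},{"dx":0,"dy":0.05,"dz":-0.12,"yaw":0,"jaw":0.5},{"dx":0,"dy":0.018,"dz":-0.082,"yaw":0,"jaw":0.5},{"dx":0,"dy":-0.012,"dz":-0.042,"yaw":0,"jaw":0.5}]'
python3 - <<'E'
from h import *
s=st();print(np.round(s['ee_rot'],3)[:,2]);
E
python3 -m crank '[{"dx":0,"dy":0.01,"dz":-0.03,"yaw":0,"jaw":0.5},{"dx":0,"dy":0.02,"dz":-0.05,"yaw":0,"jaw":0.5},{"dx":0,"dy":0.03,"dz":-0.07,"yaw":0,"jaw":0.5},{"dx":0,"dy":0.04,"dz":-0.07,"yaw":0,"jaw":0.5},{"dx":0,"dy":0.05,"dz":-0.07,"yaw":0,"jaw":0.5},{"dx":0,"dy":0.06,"dz":-0.07,"yaw":0,"jaw":0.5},{"dx":0,"dy":0.06,"dz":-0.07,"yaw":0,"jaw":0.5},{"dx":0,"dy":0.018,"dz":-0.07,"yaw":0,"jaw":0.5},{"dx":0,"dy":-0.025,"dz":-0.07,"yaw":0,"jaw":0.5}]'
python3 - <<'E'
from h import *
s=st();print(np.round(s['ee_rot'],3)[:,2]);
E
```

```text
clock: 37.05
tool_pos: [556.0, 290.0, 146.2]
ee_rot: [[0.033, 0.998, 0.056], [0.999, -0.032, -0.014], [-0.012, 0.056, -0.998]]
ft_force: [0.1, 0.2, -1.1]
finger_gap: 0.498
t 37.05 pos [556.  290.  146.2] gap 0.498 F [ 0.1  0.2 -1.1]
[ 0.056 -0.014 -0.998]
clock: 37.95
tool_pos: [526.1, 291.1, 213.1]
ee_rot: [[0.035, 0.998, 0.054], [0.999, -0.034, -0.014], [-0.012, 0.054, -0.998]]
ft_force: [-0.6, 1.8, 0.2]
finger_gap: 0.496
t 37.95 pos [526.1 291.1 213.1] gap 0.496 F [-0.6  1.8  0.2]
[ 0.054 -0.014 -0.998]
```

```bash
python3 -m crank '[{"dx":0,"dy":0,"dz":0,"yaw":0,"jaw":0.5},{"dx":0,"dy":0,"dz":0,"yaw":0,"jaw":0.5},{"dx":0,"dy":0,"dz":0,"yaw":0,"jaw":0.5},{"dx":0,"dy":0,"dz":0.048,"yaw":0,"jaw":0.5},{"dx":0,"dy":0,"dz":0.096,"yaw":0,"jaw":0.5}]'
python3 - <<'E'
from h import *
s=st();print(np.round(s['ee_rot'],3)[:,2]);
for i in range(8):
    manip.get_image('top'); s=manip.sense();print(np.round(s['tool_pos'],1),np.round(s['ee_rot'],3)[:,2])
E
```

```text
clock: 38.45
tool_pos: [534.3, 290.3, 117.6]
ee_rot: [[0.037, 0.998, 0.059], [0.999, -0.036, -0.011], [-0.009, 0.059, -0.998]]
ft_force: [0.7, -1.1, -0.4]
finger_gap: 0.498
t 38.45 pos [534.3 290.3 117.6] gap 0.498 F [ 0.7 -1.1 -0.4]
[ 0.059 -0.011 -0.998]
[529.3 286.4 108.2] [ 0.045 -0.02  -0.999]
[528.7 286.2 111. ] [ 0.044 -0.021 -0.999]
[530.4 288.  114.5] [ 0.049 -0.018 -0.999]
[531.9 289.6 117.1] [ 0.053 -0.014 -0.998]
[532.8 290.6 118.8] [ 0.056 -0.012 -0.998]
[533.1 291.  119.6] [ 0.058 -0.011 -0.998]
[533.1 291.  120. ] [ 0.058 -0.011 -0.998]
[532.9 290.9 120. ] [ 0.058 -0.011 -0.998]
```

```bash
python3 -m crank '[{"dx":0,"dy":0,"dz":-0.03,"yaw":0,"jaw":0.5},{"dx":0,"dy":0,"dz":-0.06,"yaw":0,"jaw":0.5},{"dx":0,"dy":0,"dz":-0.09,"yaw":0,"jaw":0.5},{"dx":0,"dy":0,"dz":-0.1,"yaw":0,"jaw":0.5},{"dx":0,"dy":0,"dz":-0.1,"yaw":0,"jaw":0.5},{"dx":0,"dy":0,"dz":-0.1,"yaw":0,"jaw":0.5},{"dx":0,"dy":0,"dz":-0.05,"yaw":0,"jaw":0.5},{"dx":0,"dy":0,"dz":0,"yaw":0,"jaw":0.5},{"dx":0,"dy":0,"dz":0,"yaw":0,"jaw":0.5}]'
python3 -m crank '[{"dx":0,"dy":0,"dz":-0.03,"yaw":0,"jaw":0.5},{"dx":0,"dy":0,"dz":-0.06,"yaw":0,"jaw":0.5},{"dx":0,"dy":0,"dz":-0.09,"yaw":0,"jaw":0.5},{"dx":0,"dy":0,"dz":-0.1,"yaw":0,"jaw":0.5},{"dx":0,"dy":0,"dz":-0.1,"yaw":0,"jaw":0.5},{"dx":0,"dy":0,"dz":-0.1,"yaw":0,"jaw":0.5},{"dx":0,"dy":0,"dz":-0.05,"yaw":0,"jaw":0.5},{"dx":0,"dy":0,"dz":0,"yaw":0,"jaw":0.5},{"dx":0,"dy":0,"dz":0,"yaw":0,"jaw":0.5}]'
python3 -m crank '[{"dx":0,"dy":0,"dz":-0.03,"yaw":0,"jaw":0.5},{"dx":0,"dy":0,"dz":-0.06,"yaw":0,"jaw":0.5},{"dx":0,"dy":0,"dz":-0.09,"yaw":0,"jaw":0.5},{"dx":0,"dy":0,"dz":-0.1,"yaw":0,"jaw":0.5},{"dx":0,"dy":0,"dz":-0.1,"yaw":0,"jaw":0.5},{"dx":0,"dy":0,"dz":-0.1,"yaw":0,"jaw":0.5},{"dx":0,"dy":0,"dz":-0.05,"yaw":0,"jaw":0.5},{"dx":0,"dy":0,"dz":0,"yaw":0,"jaw":0.5},{"dx":0,"dy":0,"dz":0,"yaw":0,"jaw":0.5}]'
```

```text
clock: 39.75
tool_pos: [527.8, 286.7, 111.9]
ee_rot: [[0.035, 0.998, 0.044], [0.999, -0.034, -0.021], [-0.019, 0.045, -0.999]]
ft_force: [-0.7, -0.4, 0.1]
finger_gap: 0.503
clock: 40.65
tool_pos: [522.6, 282.3, 104.0]
ee_rot: [[0.035, 0.999, 0.03], [0.999, -0.034, -0.03], [-0.029, 0.031, -0.999]]
ft_force: [-1.1, -1.2, -0.5]
finger_gap: 0.5
clock: 41.55
tool_pos: [517.3, 277.9, 96.4]
ee_rot: [[0.035, 0.999, 0.016], [0.999, -0.034, -0.04], [-0.039, 0.017, -0.999]]
ft_force: [-1.2, -0.8, -0.9]
finger_gap: 0.499
```

```bash
python3 - <<'E'
from h import *
L=lids(cam('top'));tgt(597.7,297.5,130,-1.6)
E
```

```text
[259. 183.] zp 56.3 c [620.8 110.3] size [ 90. 135.] long deg -85.9 handle (array([619.4, 110.1,  80.8]), np.float64(84.2), array([15., 55.]))
[196. 186.] zp 56.3 c [599.5 296.8] size [136.  87.] long deg 88.4 handle (array([597.3, 286.4,  87.2]), np.float64(84.6), array([54., 29.]))
[258. 243.] zp 56.2 c [454. 109.] size [ 89. 133.] long deg -87.4 handle (array([451.7, 109.7,  81.5]), np.float64(84.3), array([14., 54.]))
 dx 0.0191 dy 0.0782 dz -0.0287 yaw -0.3 rows>= 2 | cur jaw -1.9 j7 -0.95
```

```bash
python3 -m crank '[{"dx":0.005,"dy":0.01,"dz":-0.03,"yaw":0,"jaw":0.5},{"dx":0.019,"dy":0.05,"dz":-0.03,"yaw":0,"jaw":0.5},{"dx":0.019,"dy":0.078,"dz":-0.029,"yaw":0,"jaw":0.5},{"dx":0.019,"dy":0.078,"dz":-0.02,"yaw":0,"jaw":0.5},{"dx":0.019,"dy":0.078,"dz":-0.015,"yaw":0,"jaw":0.5},{"dx":0.019,"dy":0.078,"dz":-0.015,"yaw":0,"jaw":0.5},{"dx":0.019,"dy":0.078,"dz":-0.015,"yaw":0,"jaw":0.5}]'
python3 - <<'E'
from h import *
s=st();print(np.round(s['ee_rot'],3)[:,2]);d=cam('wrist');save(d,'w28.png');lids(d);tgt(597.7,297.5,64,-1.6)
E
```

```text
clock: 42.3
tool_pos: [596.7, 297.3, 116.9]
ee_rot: [[0.033, 0.999, 0.021], [0.999, -0.033, -0.036], [-0.035, 0.022, -0.999]]
ft_force: [0.2, 0.0, -0.2]
finger_gap: 0.501
t 42.3 pos [596.7 297.3 116.9] gap 0.501 F [ 0.2  0.  -0.2]
[ 0.021 -0.036 -0.999]
[285. 207.] zp 56.2 c [598.8 296.3] size [137.  91.] long deg 88.4 handle (array([598.6, 299.6,  82.8]), np.float64(82.9), array([50., 52.]))
[ 68. 226.] zp 56.5 c [454.9 295. ] size [137.  92.] long deg 81.5 handle (array([457.8, 297.6,  80.7]), np.float64(82.9), array([56., 98.]))
[302. 372.] zp 56.1 c [605.7 172.2] size [68. 14.] long deg 4.1 handle (array([600.2, 309. , 189.4]), np.float64(190.5), array([22.,  8.]))
[155. 408.] zp 56.4 c [491.6 140.3] size [43. 23.] long deg 51.3 handle (array([554.2, 291.1, 180.4]), np.float64(196.4), array([31.,  3.]))
 dx 0.0020 dy -0.0004 dz 0.0529 yaw -0.3 rows>= 2 | cur jaw -1.9 j7 -0.85
```

View pics/w28.png

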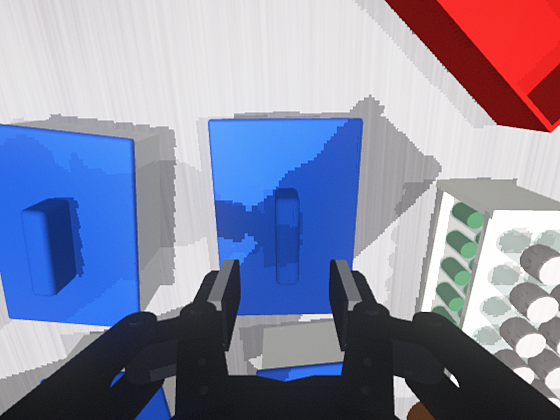

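```bash
python3 -m crank '[{"dx":0.002,"dy":0.001,"dz":0.03,"yaw":0,"jaw":0.5},{"dx":0.002,"dy":0,"dz":0.048,"yaw":0,"jaw":0.5},{"dx":0.002,"dy":0,"dz":0.053,"yaw":0,"jaw":0.5},{"dx":0.002,"dy":0,"dz":0.053,"yaw":0,"jaw":0.05},{"dx":0.002,"dy":0,"dz":0.053,"yaw":0,"jaw":0.05},{"dx":0.002,"dy":0,"dz":0.053,"yaw":0,"jaw":0.05},{"dx":0.002,"dy":0,"dz":0.053,"yaw":0,"jaw":0.05},{"dx":0.002,"dy":0,"dz":0.035,"yaw":0,"jaw":0.05},{"dx":0.002,"dy":0,"dz":0.01,"yaw":0,"jaw":0.05},{"dx":0.002,"dy":0,"dz":-0.03,"yaw":0,"jaw":0.05},{"dx":0.002,"dy":0,"dz":-0.06,"yaw":0,"jaw":0.05},{"dx":0.002,"dy":0,"dz":-0.06,"yaw":0,"jaw":0.05}]' 50
python3 - <<'E'
from h import *
s=st();print(np.round(s['ee_rot'],3)[:,2]);tgt(504,-55,175,4.5);tgt(504,-55,75,4.5);d=cam('scene');save(d,'s29.png');green(d)
E
```

```text
clock: 43.55
tool_pos: [598.5, 303.7, 182.3]
ee_rot: [[0.034, 0.999, 0.03], [0.999, -0.033, -0.03], [-0.029, 0.031, -0.999]]
ft_force: [-0.4, 0.4, -1.1]
finger_gap: 0.149
t 43.55 pos [598.5 303.7 182.3] gap 0.149 F [-0.4  0.4 -1.1]
[ 0.03  -0.03  -0.999]
 dx -0.3614 dy -0.0828 dz 0.0153 yaw -6.4 rows>= 8 | cur jaw -1.9 j7 -0.83
 dx -0.3585 dy -0.0859 dz 0.1152 yaw -6.4 rows>= 8 | cur jaw -1.9 j7 -0.83
green [556. 369.] 109 [317.2 660.4  37. ] rectc [335.4 663.5] [16.  7.] z 64.3
```

View pics/s29.png

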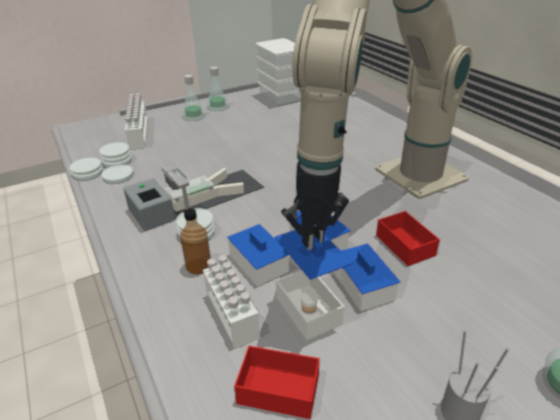

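```bash
python3 - <<'E'
from h import *
d=cam('scene');save(d,'s30.png',(265,265,350,335),8)
E
```

```text
(no output)
```

View pics/s30.png

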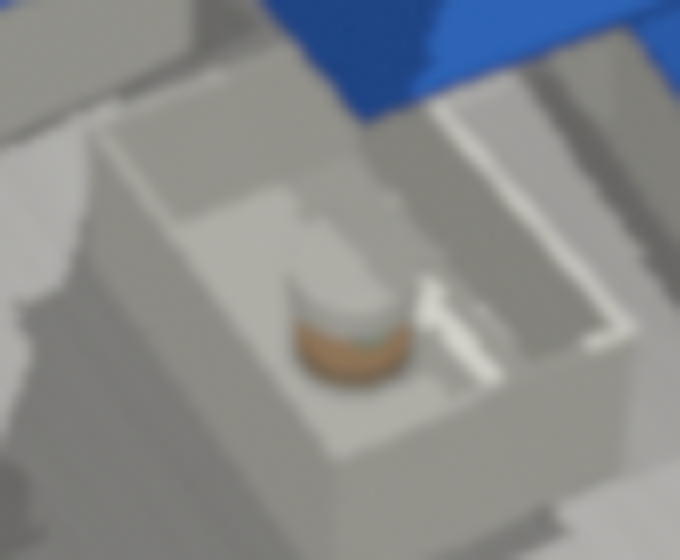

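The pot is white-capped (crop (350,300)), so this is tub4. The lid goes straight back on.

```bash
python3 -m crank '[{"dx":0,"dy":0,"dz":0.05,"yaw":0,"jaw":0.05},{"dx":0,"dy":0,"dz":0.085,"yaw":0,"jaw":0.05},{"dx":0,"dy":0,"dz":0.085,"yaw":0,"jaw":0.05},{"dx":0,"dy":0,"dz":0.085,"yaw":0,"jaw":0.05},{"dx":0,"dy":0,"dz":0.085,"yaw":0,"jaw":0.05},{"dx":0,"dy":0,"dz":0.085,"yaw":0,"jaw":0.05}]'
python3 - <<'E'
from h import *
s=st();print(np.round(s['ee_rot'],3)[:,2]);d=cam('wrist');lids(d)
d=cam('top');save(d,'t31.png',(150,160,240,230),8);save(cam('scene'),'s31.png',(240,200,400,340),4.2)
E
```

```text
clock: 44.25
tool_pos: [599.2, 299.5, 94.7]
ee_rot: [[0.034, 0.999, 0.026], [0.999, -0.033, -0.033], [-0.032, 0.027, -0.999]]
ft_force: [0.4, 0.7, -0.3]
finger_gap: 0.155
t 44.25 pos [599.2 299.5  94.7] gap 0.155 F [ 0.4  0.7 -0.3]
[ 0.026 -0.033 -0.999]
[283. 219.] zp 85.8 c [599.1 298. ] size [137.  91.] long deg 88.2 handle (array([598.8, 302.1, 111.4]), np.float64(112.3), array([50., 54.]))
[ 58. 248.] zp 56.5 c [461.9 294.1] size [138.  78.] long deg 81.3 handle (array([459. , 295.2,  79.7]), np.float64(82.7), array([ 56., 103.]))
```

View pics/t31.png

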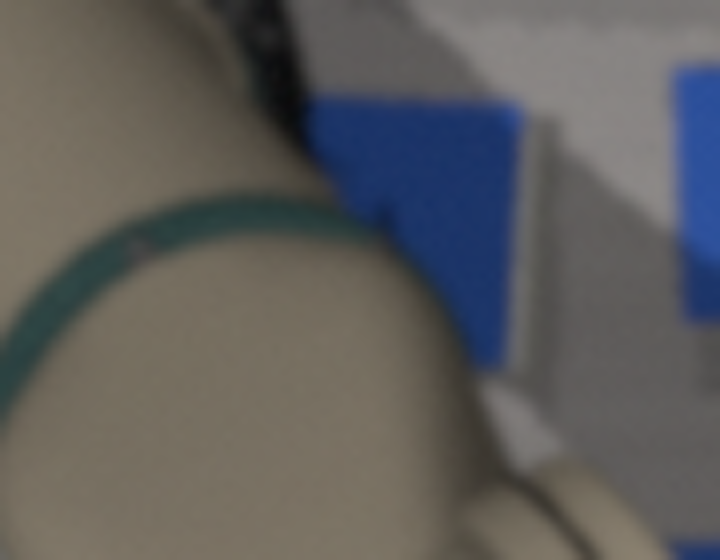

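View pics/s31.png

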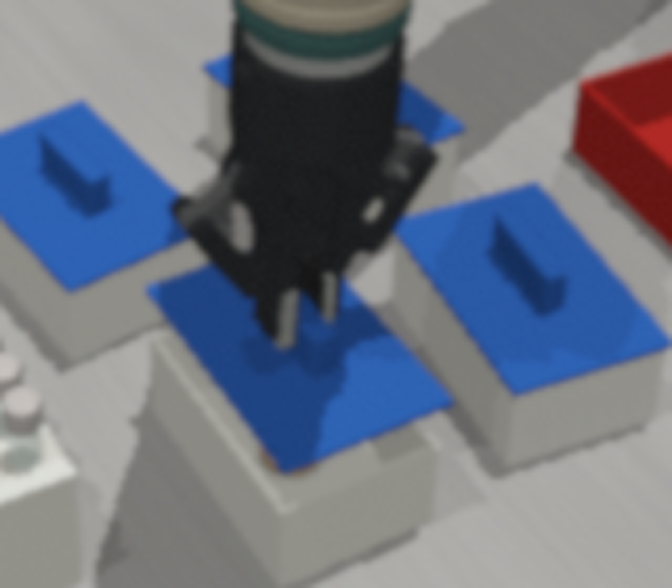

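```bash
python3 -m crank '[{"dx":0,"dy":-0.001,"dz":0.01,"yaw":0,"jaw":0.05},{"dx":-0.001,"dy":-0.001,"dz":0.02,"yaw":0,"jaw":0.05},{"dx":-0.001,"dy":-0.001,"dz":0.026,"yaw":0,"jaw":0.05},{"dx":-0.001,"dy":-0.001,"dz":0.028,"yaw":0,"jaw":0.05},{"dx":-0.001,"dy":-0.001,"dz":0.029,"yaw":0,"jaw":0.05},{"dx":-0.001,"dy":-0.001,"dz":0.029,"yaw":0,"jaw":0.05}]'
python3 -m crank '[{"dx":0,"dy":0,"dz":0,"yaw":0,"jaw":0.5},{"dx":0,"dy":0,"dz":0,"yaw":0,"jaw":0.5},{"dx":0,"dy":0,"dz":0,"yaw":0,"jaw":0.5},{"dx":0,"dy":0,"dz":-0.04,"yaw":0,"jaw":0.5},{"dx":0,"dy":0,"dz":-0.08,"yaw":0,"jaw":0.5},{"dx":0,"dy":0,"dz":-0.11,"yaw":0,"jaw":0.5},{"dx":0,"dy":0,"dz":-0.12,"yaw":0,"jaw":0.5},{"dx":0,"dy":0,"dz":-0.12,"yaw":0,"jaw":0.5}]'
python3 - <<'E'
from h import *
s=st();print(np.round(s['ee_rot'],3)[:,2]);d=cam('wrist');save(d,'w32.png');lids(d);d=cam('scene');save(d,'s32.png',(240,200,400,340),4.2);tgt(453.5,296,150,-8.6)
E
```

```text
clock: 45.0
tool_pos: [597.7, 296.2, 65.4]
ee_rot: [[0.034, 0.999, 0.023], [0.999, -0.033, -0.036], [-0.035, 0.024, -0.999]]
ft_force: [-1.8, -2.2, 5.3]
finger_gap: 0.148
clock: 45.8
tool_pos: [595.8, 301.2, 186.8]
ee_rot: [[0.034, 0.999, 0.026], [0.999, -0.033, -0.034], [-0.033, 0.027, -0.999]]
ft_force: [0.1, 0.1, -0.4]
finger_gap: 0.498
t 45.8 pos [595.8 301.2 186.8] gap 0.498 F [ 0.1  0.1 -0.4]
[ 0.026 -0.034 -0.999]
[282. 193.] zp 56.2 c [597.2 294.4] size [137.  91.] long deg 88.3 handle (array([597.3, 296.6,  82.9]), np.float64(82.8), array([41., 54.]))
[114. 200.] zp 56.4 c [454.6 294.9] size [138.  92.] long deg 81.4 handle (array([456.6, 297. ,  80.5]), np.float64(82.9), array([56., 14.]))
[302. 346.] zp 56.3 c [614.1 137.2] size [80. 84.] long deg -85.8 handle (array([615.6, 178.7, 123.4]), np.float64(259.2), array([ 23., 194.]))
[161. 403.] zp 57.0 c [462.4  71.4] size [79. 33.] long deg 52.7 handle (array([462.7, 101.3,  88.3]), np.float64(83.1), array([259.,  15.]))
 dx -0.0074 dy -0.1413 dz 0.0310 yaw 6.7 rows>= 3 | cur jaw -1.9 j7 -0.83
```

View pics/s32.png

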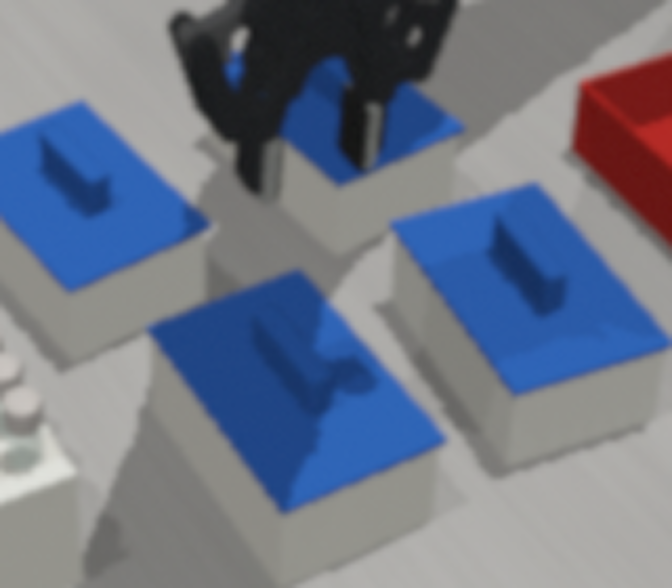

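Seated flat. Last is the tub at (454,296), long axis 81.4°.

```bash
python3 -m crank '[{"dx":-0.007,"dy":-0.05,"dz":0.01,"yaw":6.7,"jaw":0.5},{"dx":-0.007,"dy":-0.1,"dz":0.02,"yaw":6.7,"jaw":0.5},{"dx":-0.007,"dy":-0.141,"dz":0.03,"yaw":6.7,"jaw":0.5},{"dx":-0.006,"dy":-0.142,"dz":0.06,"yaw":6.7,"jaw":0.5},{"dx":-0.005,"dy":-0.142,"dz":0.075,"yaw":6.7,"jaw":0.5},{"dx":-0.005,"dy":-0.142,"dz":0.075,"yaw":6.7,"jaw":0.5},{"dx":-0.005,"dy":-0.142,"dz":0.075,"yaw":6.7,"jaw":0.5},{"dx":-0.005,"dy":-0.142,"dz":0.075,"yaw":6.7,"jaw":0.5}]'
python3 - <<'E'
from h import *
s=st();print(np.round(s['ee_rot'],3)[:,2]);d=cam('wrist');save(d,'w33.png');lids(d);tgt(454,296.5,65,-8.6)
E
```

```text
clock: 46.7
tool_pos: [454.2, 296.9, 106.1]
ee_rot: [[0.151, 0.988, 0.022], [0.988, -0.15, -0.037], [-0.033, 0.027, -0.999]]
ft_force: [-0.0, 0.4, -0.1]
finger_gap: 0.5
t 46.7 pos [454.2 296.9 106.1] gap 0.5 F [-0.   0.4 -0.1]
[ 0.022 -0.037 -0.999]
[498. 192.] zp 56.1 c [593.  294.7] size [137.  86.] long deg 88.4 handle (array([594.4, 296.8,  79.6]), np.float64(82.4), array([56., 15.]))
[282. 212.] zp 56.2 c [453.8 295.1] size [137.  91.] long deg 81.5 handle (array([453.9, 298.3,  82.9]), np.float64(83.0), array([51., 52.]))
[536. 366.] zp 56.0 c [634.1 157.9] size [40. 89.] long deg -48.5 handle (array([514.1, 301.5, 182.6]), np.float64(189.1), array([2., 6.]))
 dx 0.0008 dy -0.0015 dz 0.0413 yaw -0.0 rows>= 1 | cur jaw -8.6 j7 -1.15
```

View pics/w33.png

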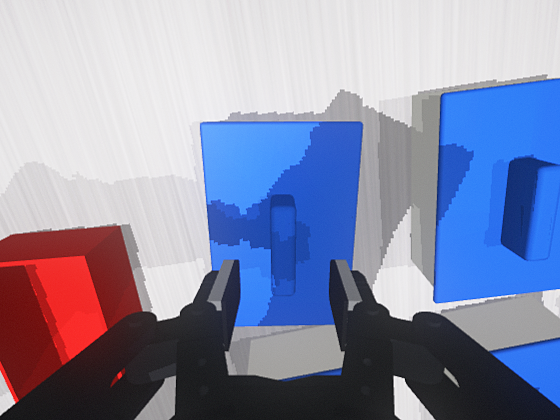

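```bash
python3 -m crank '[{"dx":0.001,"dy":-0.001,"dz":0.025,"yaw":0,"jaw":0.5},{"dx":0.001,"dy":-0.001,"dz":0.038,"yaw":0,"jaw":0.5},{"dx":0.001,"dy":-0.001,"dz":0.041,"yaw":0,"jaw":0.5},{"dx":0.001,"dy":-0.001,"dz":0.041,"yaw":0,"jaw":0.05},{"dx":0.001,"dy":-0.001,"dz":0.041,"yaw":0,"jaw":0.05},{"dx":0.001,"dy":-0.001,"dz":0.041,"yaw":0,"jaw":0.05},{"dx":0.001,"dy":-0.001,"dz":0.041,"yaw":0,"jaw":0.05},{"dx":0.001,"dy":-0.001,"dz":0.025,"yaw":0,"jaw":0.05},{"dx":0.001,"dy":-0.001,"dz":-0.01,"yaw":0,"jaw":0.05},{"dx":0.001,"dy":-0.001,"dz":-0.05,"yaw":0,"jaw":0.05},{"dx":0.001,"dy":-0.001,"dz":-0.07,"yaw":0,"jaw":0.05},{"dx":0.001,"dy":-0.001,"dz":-0.07,"yaw":0,"jaw":0.05}]' 50
python3 - <<'E'
from h import *
s=st();print(np.round(s['ee_rot'],3)[:,2]);d=cam('scene');save(d,'s34.png');tgt(500,-60,175,4.5)
E
```

```text
clock: 47.95
tool_pos: [453.7, 302.3, 179.5]
ee_rot: [[0.151, 0.988, 0.028], [0.988, -0.15, -0.032], [-0.028, 0.032, -0.999]]
ft_force: [0.1, -0.1, 0.3]
finger_gap: 0.152
t 47.95 pos [453.7 302.3 179.5] gap 0.152 F [ 0.1 -0.1  0.3]
[ 0.028 -0.032 -0.999]
 dx -0.3497 dy 0.1009 dz 0.0162 yaw -13.2 rows>= 8 | cur jaw -8.7 j7 -1.11
```

View pics/s34.png

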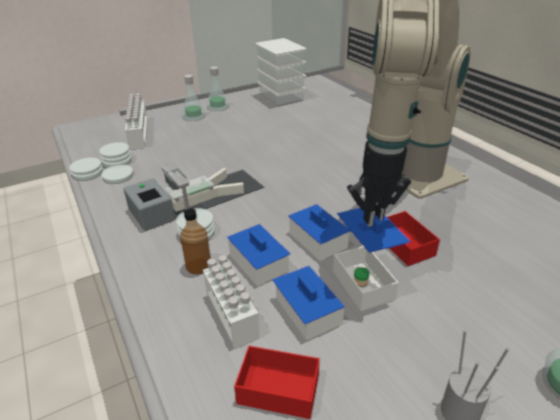

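A third green pot shows at (361,274). The lid goes to the bare spot again.

```bash
python3 -m crank '[{"dx":-0.35,"dy":0.101,"dz":0.005,"yaw":-13.2,"jaw":0.05},{"dx":-0.35,"dy":0.101,"dz":0.005,"yaw":-13.2,"jaw":0.05},{"dx":-0.35,"dy":0.101,"dz":0.005,"yaw":-13.2,"jaw":0.05},{"dx":-0.35,"dy":0.101,"dz":0.005,"yaw":-13.2,"jaw":0.05},{"dx":-0.35,"dy":0.101,"dz":0.005,"yaw":-13.2,"jaw":0.05},{"dx":-0.35,"dy":0.101,"dz":0.005,"yaw":-13.2,"jaw":0.05},{"dx":-0.35,"dy":0.101,"dz":0.005,"yaw":-13.2,"jaw":0.05},{"dx":-0.35,"dy":0.101,"dz":0.005,"yaw":-13.2,"jaw":0.05},{"dx":-0.35,"dy":0.101,"dz":0.03,"yaw":-13.2,"jaw":0.05},{"dx":-0.35,"dy":0.1,"dz":0.07,"yaw":-13.2,"jaw":0.05},{"dx":-0.35,"dy":0.1,"dz":0.11,"yaw":-13.2,"jaw":0.05},{"dx":-0.35,"dy":0.1,"dz":0.125,"yaw":-13.2,"jaw":0.05}]'
python3 - <<'E'
from h import *
s=st();print(np.round(s['ee_rot'],3)[:,2]);tgt(500,-60,20,4.5)
E
```

```text
clock: 49.2
tool_pos: [498.5, -63.6, 62.1]
ee_rot: [[-0.079, 0.997, 0.018], [0.996, 0.079, -0.034], [-0.035, 0.015, -0.999]]
ft_force: [-0.4, -0.0, -0.6]
finger_gap: 0.146
t 49.2 pos [498.5 -63.6  62.1] gap 0.146 F [-0.4 -0.  -0.6]
[ 0.018 -0.034 -0.999]
 dx 0.0050 dy 0.0012 dz 0.0420 yaw 0.1 rows>= 1 | cur jaw 4.6 j7 -0.38
```

```bash
python3 -m crank '[{"dx":0.004,"dy":0.001,"dz":0.02,"yaw":0,"jaw":0.05},{"dx":0.005,"dy":0.001,"dz":0.036,"yaw":0,"jaw":0.05},{"dx":0.005,"dy":0.001,"dz":0.042,"yaw":0,"jaw":0.05},{"dx":0.005,"dy":0.001,"dz":0.042,"yaw":0,"jaw":0.05},{"dx":0.005,"dy":0.001,"dz":0.042,"yaw":0,"jaw":0.5},{"dx":0.005,"dy":0.001,"dz":0.042,"yaw":0,"jaw":0.5},{"dx":0.005,"dy":0.001,"dz":0.042,"yaw":0,"jaw":0.5},{"dx":0.005,"dy":0.001,"dz":0,"yaw":0,"jaw":0.6},{"dx":0.005,"dy":0.001,"dz":-0.05,"yaw":0,"jaw":0.6},{"dx":0.005,"dy":0.001,"dz":-0.08,"yaw":0,"jaw":0.6}]'
python3 - <<'E'
from h import *
s=st();print(np.round(s['ee_rot'],3)[:,2]);d=cam('top');lids(d);green(d);save(d,'t35.png',(120,160,340,325),3.6)
E
```

```text
clock: 50.2
tool_pos: [498.5, -55.6, 144.4]
ee_rot: [[-0.079, 0.997, 0.02], [0.996, 0.08, -0.033], [-0.035, 0.017, -0.999]]
ft_force: [0.7, 0.2, -0.2]
finger_gap: 0.6
t 50.2 pos [498.5 -55.6 144.4] gap 0.6 F [ 0.7  0.2 -0.2]
[ 0.02  -0.033 -0.999]
[259. 183.] zp 56.1 c [620.9 110.4] size [ 90. 135.] long deg -85.9 handle (array([619.4, 110.4,  80.8]), np.float64(84.1), array([15., 55.]))
[192. 188.] zp 56.3 c [603.6 297. ] size [136.  89.] long deg 88.4 handle (array([601.9, 296.9,  80.9]), np.float64(83.7), array([55., 14.]))
[302. 232.] zp 10.0 c [494.1 -21.3] size [89. 61.] long deg 5.3 handle None
[257. 243.] zp 56.1 c [453.2 110.3] size [ 90. 136.] long deg -86.2 handle (array([451.7, 109.7,  81.4]), np.float64(84.5), array([14., 54.]))
green [194. 241.] 107 [456.6 290.1  37. ] rectc [456.2 290.6] [28. 31.] z 37.2
```

View pics/t35.png

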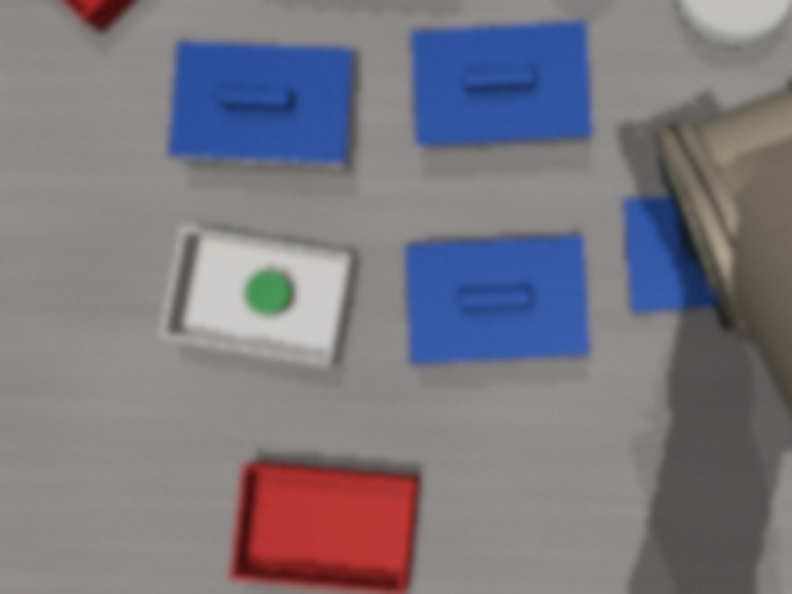

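```bash
python3 - <<'E'
from h import *
tgt(456.5,290.2,100,81.5);tgt(456.5,290.2,140,81.5)
E
```

```text
dx 0.3497 dy -0.0178 dz 0.0349 yaw -76.9 rows>= 9 | cur jaw 4.6 j7 -0.3
 dx 0.3482 dy -0.0169 dz -0.0051 yaw -76.9 rows>= 9 | cur jaw 4.6 j7 -0.3
```

```bash
python3 -m crank '[{"dx":0.348,"dy":-0.017,"dz":-0.005,"yaw":-77,"jaw":0.6},{"dx":0.348,"dy":-0.017,"dz":-0.005,"yaw":-77,"jaw":0.6},{"dx":0.348,"dy":-0.017,"dz":-0.005,"yaw":-77,"jaw":0.6},{"dx":0.348,"dy":-0.017,"dz":-0.005,"yaw":-77,"jaw":0.6},{"dx":0.348,"dy":-0.017,"dz":-0.005,"yaw":-77,"jaw":0.6},{"dx":0.348,"dy":-0.017,"dz":-0.005,"yaw":-77,"jaw":0.6},{"dx":0.348,"dy":-0.017,"dz":-0.005,"yaw":-77,"jaw":0.6},{"dx":0.348,"dy":-0.017,"dz":-0.005,"yaw":-77,"jaw":0.6},{"dx":0.349,"dy":-0.018,"dz":0.01,"yaw":-77,"jaw":0.6},{"dx":0.35,"dy":-0.018,"dz":0.035,"yaw":-77,"jaw":0.6},{"dx":0.35,"dy":-0.018,"dz":0.035,"yaw":-77,"jaw":0.6},{"dx":0.35,"dy":-0.018,"dz":0.035,"yaw":-77,"jaw":0.6}]'
python3 - <<'E'
from h import *
s=st();print(np.round(s['ee_rot'],3)[:,2]);d=cam('wrist');green(d);save(d,'w36.png');tgt(456.5,290.2,11,81.5)
E
```

```text
clock: 51.45
tool_pos: [456.1, 290.3, 99.6]
ee_rot: [[-0.989, 0.148, 0.025], [0.147, 0.989, -0.035], [-0.03, -0.03, -0.999]]
ft_force: [-0.5, 0.4, 0.3]
finger_gap: 0.599
t 51.45 pos [456.1 290.3  99.6] gap 0.599 F [-0.5  0.4  0.3]
[ 0.025 -0.035 -0.999]
green [287. 226.] 2052 [455.4 289.3  37. ] rectc [456.3 289.2] [35. 35.] z 35.9
 dx 0.0027 dy 0.0021 dz 0.0893 yaw -0.0 rows>= 2 | cur jaw 81.5 j7 0.07
```

View pics/w36.png

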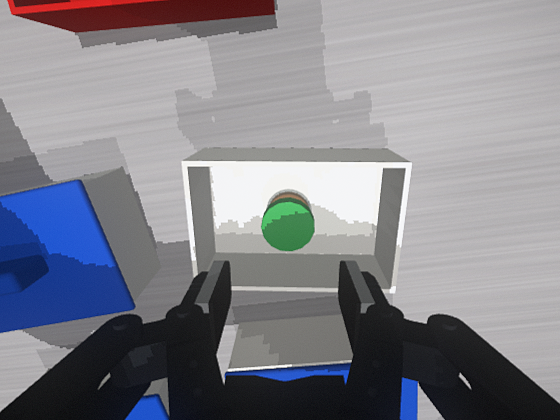

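```bash
python3 -m crank '[{"dx":0.001,"dy":0.001,"dz":0.04,"yaw":0,"jaw":0.6},{"dx":0.002,"dy":0.001,"dz":0.08,"yaw":0,"jaw":0.6},{"dx":0.003,"dy":0.001,"dz":0.088,"yaw":0,"jaw":0.6},{"dx":0.003,"dy":0.001,"dz":0.088,"yaw":0,"jaw":0.6},{"dx":0.003,"dy":0.001,"dz":0.088,"yaw":0,"jaw":0.6},{"dx":0.003,"dy":0.001,"dz":0.088,"yaw":0,"jaw":0.3},{"dx":0.003,"dy":0.001,"dz":0.088,"yaw":0,"jaw":0.3},{"dx":0.003,"dy":0.001,"dz":0.088,"yaw":0,"jaw":0.3},{"dx":0.003,"dy":0.001,"dz":0.088,"yaw":0,"jaw":0.3}]' 30
python3 - <<'E'
from h import *
st();tgt(*rd(-101,-1.5),125,94.9);tgt(*rd(-101,-1.5),40,94.9)
E
```

```text
clock: 52.4
tool_pos: [457.1, 290.3, 14.4]
ee_rot: [[-0.989, 0.148, 0.03], [0.147, 0.989, -0.032], [-0.034, -0.027, -0.999]]
ft_force: [0.5, -0.3, 6.4]
finger_gap: 0.407
t 52.4 pos [457.1 290.3  14.4] gap 0.407 F [ 0.5 -0.3  6.4]
 dx -0.1196 dy -0.5250 dz -0.0925 yaw -13.4 rows>= 11 | cur jaw 81.5 j7 -0.07
 dx -0.1167 dy -0.5227 dz -0.0076 yaw -13.4 rows>= 11 | cur jaw 81.5 j7 -0.07
```

```bash
python3 -m crank '[{"dx":0,"dy":0,"dz":-0.05,"yaw":0,"jaw":0.3},{"dx":0,"dy":0,"dz":-0.1,"yaw":0,"jaw":0.3},{"dx":0,"dy":-0.01,"dz":-0.12,"yaw":0,"jaw":0.3},{"dx":-0.02,"dy":-0.06,"dz":-0.12,"yaw":-2,"jaw":0.3},{"dx":-0.032,"dy":-0.107,"dz":-0.118,"yaw":-4,"jaw":0.3},{"dx":-0.044,"dy":-0.155,"dz":-0.115,"yaw":-6,"jaw":0.3},{"dx":-0.056,"dy":-0.202,"dz":-0.113,"yaw":-8,"jaw":0.3},{"dx":-0.068,"dy":-0.25,"dz":-0.11,"yaw":-10,"jaw":0.3},{"dx":-0.08,"dy":-0.297,"dz":-0.108,"yaw":-12,"jaw":0.3},{"dx":-0.092,"dy":-0.345,"dz":-0.105,"yaw":-13.4,"jaw":0.3},{"dx":-0.104,"dy":-0.39,"dz":-0.1,"yaw":-13.4,"jaw":0.3},{"dx":-0.11,"dy":-0.43,"dz":-0.1,"yaw":-13.4,"jaw":0.3}]'
python3 - <<'E'
from h import *
s=st();print(np.round(s['ee_rot'],3)[:,2]);tgt(*rd(-101,-1.5),125,94.9);tgt(*rd(-101,-1.5),50,94.9)
E
```

```text
clock: 53.6
tool_pos: [499.4, -151.1, 130.3]
ee_rot: [[-0.996, -0.083, 0.031], [-0.084, 0.996, -0.033], [-0.028, -0.035, -0.999]]
ft_force: [0.1, 0.1, -0.7]
finger_gap: 0.409
t 53.6 pos [ 499.4 -151.1  130.3] gap 0.409 F [ 0.1  0.1 -0.7]
[ 0.031 -0.033 -0.999]
 dx 0.0125 dy -0.0913 dz 0.0082 yaw -0.1 rows>= 2 | cur jaw 94.8 j7 1.1
 dx 0.0146 dy -0.0887 dz 0.0831 yaw -0.1 rows>= 3 | cur jaw 94.8 j7 1.1
```

```bash
python3 -m crank '[{"dx":0.006,"dy":-0.045,"dz":0.004,"yaw":0,"jaw":0.3},{"dx":0.0125,"dy":-0.091,"dz":0.008,"yaw":0,"jaw":0.3},{"dx":0.0125,"dy":-0.091,"dz":0.008,"yaw":0,"jaw":0.3},{"dx":0.0125,"dy":-0.091,"dz":0.008,"yaw":0,"jaw":0.3},{"dx":0.0135,"dy":-0.09,"dz":0.045,"yaw":0,"jaw":0.3},{"dx":0.0145,"dy":-0.089,"dz":0.083,"yaw":0,"jaw":0.3},{"dx":0.0145,"dy":-0.089,"dz":0.083,"yaw":0,"jaw":0.3}]'
python3 - <<'E'
from h import *
s=st();print(np.round(s['ee_rot'],3)[:,2]);tgt(*rd(-101,-1.5),15,94.9)
E
```

```text
clock: 54.3
tool_pos: [492.3, -241.5, 47.4]
ee_rot: [[-0.996, -0.086, 0.024], [-0.087, 0.996, -0.03], [-0.022, -0.032, -0.999]]
ft_force: [-0.9, 0.3, -1.0]
finger_gap: 0.41
t 54.3 pos [ 492.3 -241.5   47.4] gap 0.41 F [-0.9  0.3 -1. ]
[ 0.024 -0.03  -0.999]
 dx -0.0016 dy -0.0011 dz 0.0325 yaw 0.0 rows>= 1 | cur jaw 94.9 j7 1.17
```

```bash
python3 -m crank '[{"dx":-0.001,"dy":-0.001,"dz":0.015,"yaw":0,"jaw":0.3},{"dx":-0.001,"dy":-0.001,"dz":0.027,"yaw":0,"jaw":0.3},{"dx":-0.001,"dy":-0.001,"dz":0.032,"yaw":0,"jaw":0.3},{"dx":-0.001,"dy":-0.001,"dz":0.034,"yaw":0,"jaw":0.3},{"dx":-0.001,"dy":-0.001,"dz":0.034,"yaw":0,"jaw":0.3},{"dx":-0.001,"dy":-0.001,"dz":0.034,"yaw":0,"jaw":0.6},{"dx":-0.001,"dy":-0.001,"dz":0.034,"yaw":0,"jaw":0.6},{"dx":-0.001,"dy":-0.001,"dz":0.034,"yaw":0,"jaw":0.6},{"dx":-0.001,"dy":-0.001,"dz":-0.01,"yaw":0,"jaw":0.6},{"dx":-0.001,"dy":-0.001,"dz":-0.045,"yaw":0,"jaw":0.6}]'
python3 - <<'E'
from h import *
s=st();d=cam('wrist');green(d,38);tgt(*rd(-152,-1.5),85,94.9);print(np.round(s['ee_rot'],3)[:,2]);save(d,'w37.png')
E
```

```text
clock: 55.3
tool_pos: [492.0, -240.5, 93.1]
ee_rot: [[-0.996, -0.086, 0.023], [-0.087, 0.996, -0.029], [-0.021, -0.031, -0.999]]
ft_force: [1.2, -0.6, 0.1]
finger_gap: 0.602
t 55.3 pos [ 492.  -240.5   93.1] gap 0.602 F [ 1.2 -0.6  0.1]
green [283. 231.] 2382 [ 491.6 -244.2   38. ] rectc [ 493.  -244.1] [35. 35.] z 36.9
green [284. 370.] 613 [ 603.4 -234.    38. ] rectc [ 546.5 -238.8] [134.  32.] z 36.4
 dx 0.0520 dy -0.0020 dz 0.0119 yaw 0.1 rows>= 2 | cur jaw 95.0 j7 1.25
[ 0.023 -0.029 -0.999]
```

View pics/w37.png

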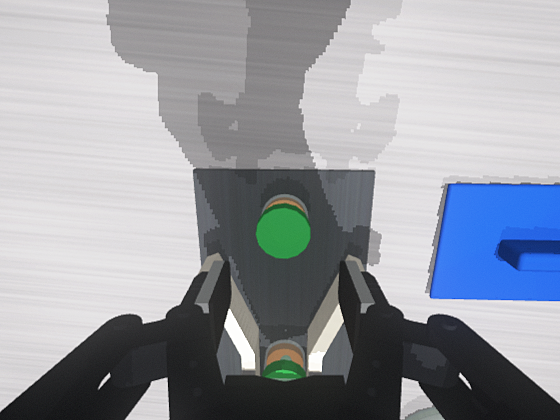

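Pot 3 stands on the plate at (283,231). Now behind it, then push.

```bash
python3 -m crank '[{"dx":0.052,"dy":-0.002,"dz":0.01,"yaw":0,"jaw":0},{"dx":0.052,"dy":-0.002,"dz":0.01,"yaw":0,"jaw":0},{"dx":0.052,"dy":-0.002,"dz":0.01,"yaw":0,"jaw":0},{"dx":0.052,"dy":-0.002,"dz":0.01,"yaw":0,"jaw":0},{"dx":0.053,"dy":0,"dz":0.05,"yaw":0,"jaw":0},{"dx":0.053,"dy":0,"dz":0.075,"yaw":0,"jaw":0},{"dx":0.053,"dy":0,"dz":0.079,"yaw":0,"jaw":0},{"dx":0.053,"dy":0,"dz":0.079,"yaw":0,"jaw":0}]'
python3 - <<'E'
from h import *
s=st();tgt(*rd(-60,-1.5),14,94.9);tgt(*rd(-4,-1.5),14,94.9);print(np.round(s['ee_rot'],3)[:,2])
E
```

```text
clock: 56.15
tool_pos: [445.7, -247.4, 17.6]
ee_rot: [[-0.996, -0.088, 0.031], [-0.089, 0.996, -0.031], [-0.028, -0.034, -0.999]]
ft_force: [0.1, -0.5, -0.1]
finger_gap: 0.001
t 56.15 pos [ 445.7 -247.4   17.6] gap 0.001 F [ 0.1 -0.5 -0.1]
 dx -0.0901 dy -0.0003 dz 0.0061 yaw 0.1 rows>= 2 | cur jaw 95.0 j7 1.06
 dx -0.1461 dy -0.0004 dz 0.0077 yaw 0.1 rows>= 3 | cur jaw 95.0 j7 1.06
[ 0.031 -0.031 -0.999]
```

```bash
python3 -m crank '[{"dx":-0.02,"dy":0,"dz":0.002,"yaw":0,"jaw":0},{"dx":-0.032,"dy":0,"dz":0.003,"yaw":0,"jaw":0},{"dx":-0.044,"dy":0,"dz":0.004,"yaw":0,"jaw":0},{"dx":-0.056,"dy":0,"dz":0.004,"yaw":0,"jaw":0},{"dx":-0.068,"dy":0,"dz":0.005,"yaw":0,"jaw":0},{"dx":-0.08,"dy":0,"dz":0.006,"yaw":0,"jaw":0},{"dx":-0.092,"dy":0,"dz":0.006,"yaw":0,"jaw":0},{"dx":-0.104,"dy":0,"dz":0.007,"yaw":0,"jaw":0},{"dx":-0.116,"dy":0,"dz":0.007,"yaw":0,"jaw":0},{"dx":-0.128,"dy":0,"dz":0.007,"yaw":0,"jaw":0},{"dx":-0.138,"dy":0,"dz":0.007,"yaw":0,"jaw":0},{"dx":-0.146,"dy":0,"dz":0.007,"yaw":0,"jaw":0}]'
python3 -m crank '[{"dx":-0.001,"dy":0,"dz":0,"yaw":0,"jaw":0},{"dx":-0.001,"dy":0,"dz":0,"yaw":0,"jaw":0}]'
python3 - <<'E'
from h import *
s=st();v=np.array(s['tool_pos'])[:2]-TH; print(v@AX, v@np.array([-AX[1],AX[0]]));save(cam('scene'),'s38.png',(150,80,340,220),4)
E
python3 -m crank '[{"dx":0.03,"dy":0,"dz":0,"yaw":0,"jaw":0},{"dx":0.06,"dy":0,"dz":-0.03,"yaw":0,"jaw":0},{"dx":0.09,"dy":0,"dz":-0.08,"yaw":0,"jaw":0.5},{"dx":0.09,"dy":0,"dz":-0.12,"yaw":0,"jaw":0.5},{"dx":0.09,"dy":0,"dz":-0.12,"yaw":0,"jaw":0.5}]'
python3 - <<'E'
from h import *
s=st();print(np.round(s['ee_rot'],3)[:,2]);d=cam('top');L=lids(d);save(d,'t38.png',(330,90,430,260),3.5);save(d,'t38b.png',(120,160,340,325),3.6)
d=cam('wrist');save(d,'w38.png')
o=min(L,key=lambda o:o['zp']);tgt(o['hc'][0]+1.3,o['hc'][1],100,o['long']+90)
E
```

```text
clock: 57.35
tool_pos: [592.0, -234.4, 14.4]
ee_rot: [[-0.996, -0.088, 0.031], [-0.089, 0.996, -0.031], [-0.028, -0.033, -0.999]]
ft_force: [-2.1, 0.3, -1.1]
finger_gap: -0.003
clock: 57.55
tool_pos: [593.4, -234.1, 14.5]
ee_rot: [[-0.996, -0.088, 0.031], [-0.089, 0.996, -0.031], [-0.029, -0.033, -0.999]]
ft_force: [0.1, 1.1, 0.6]
finger_gap: 0.001
t 57.55 pos [ 593.4 -234.1   14.5] gap 0.001 F [0.1 1.1 0.6]
-1.9199235977761817 -0.6056695726653305
clock: 58.1
tool_pos: [501.9, -239.3, 137.4]
ee_rot: [[-0.995, -0.087, 0.039], [-0.089, 0.995, -0.035], [-0.036, -0.038, -0.999]]
ft_force: [0.4, -0.6, 1.1]
finger_gap: 0.493
t 58.1 pos [ 501.9 -239.3  137.4] gap 0.493 F [ 0.4 -0.6  1.1]
[ 0.039 -0.035 -0.999]
[259. 183.] zp 56.1 c [620.9 110.3] size [ 90. 135.] long deg -85.9 handle (array([619.5, 110.5,  80.7]), np.float64(83.7), array([15., 55.]))
[192. 188.] zp 56.3 c [603.7 296.9] size [136.  89.] long deg 88.4 handle (array([602. , 297.2,  81.1]), np.float64(84.3), array([54., 15.]))
[317. 229.] zp 10.1 c [496.9 -58.6] size [ 89. 135.] long deg -85.2 handle (array([495.4, -56.9,  35. ]), np.float64(38.2), array([14., 54.]))
[257. 243.] zp 56.3 c [453.2 110.4] size [ 90. 135.] long deg -86.2 handle (array([451.6, 109.9,  81.6]), np.float64(84.2), array([14., 54.]))
 dx -0.0117 dy 0.1831 dz 0.0271 yaw -89.8 rows>= 11 | cur jaw 95.0 j7 1.3
```

View pics/t38.png

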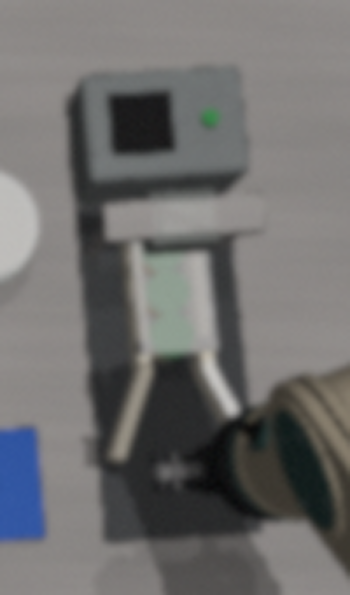

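View pics/t38b.png

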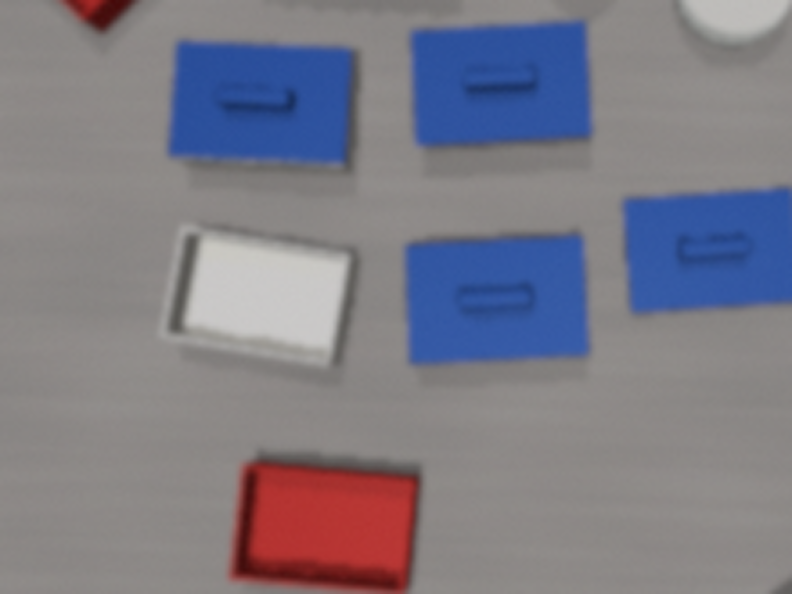

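View pics/w38.png

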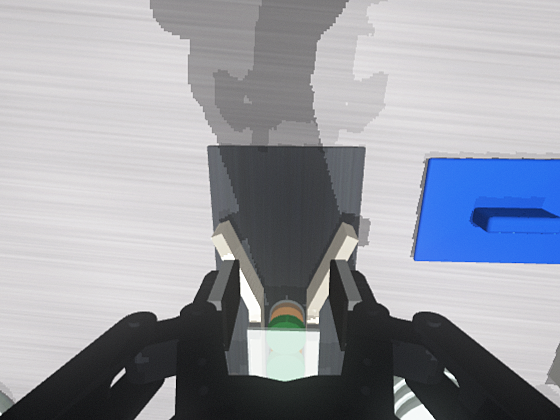

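Three pots are in the lane. Lid 4 now reads (603.7,297), about 5 mm from where I left it, so it was probably nudged. I'll inspect it after closing the open tub. First I fetch that tub's lid.

```bash
python3 -m crank '[{"dx":-0.011,"dy":0.183,"dz":0,"yaw":90,"jaw":0.5},{"dx":-0.011,"dy":0.183,"dz":0,"yaw":90,"jaw":0.5},{"dx":-0.011,"dy":0.183,"dz":0,"yaw":90,"jaw":0.5},{"dx":-0.011,"dy":0.183,"dz":0,"yaw":90,"jaw":0.5},{"dx":-0.011,"dy":0.183,"dz":0,"yaw":90,"jaw":0.5},{"dx":-0.011,"dy":0.183,"dz":0,"yaw":90,"jaw":0.5},{"dx":-0.011,"dy":0.183,"dz":0,"yaw":90,"jaw":0.5},{"dx":-0.011,"dy":0.183,"dz":0,"yaw":90,"jaw":0.5},{"dx":-0.011,"dy":0.183,"dz":0,"yaw":90,"jaw":0.5},{"dx":-0.011,"dy":0.184,"dz":0.02,"yaw":90,"jaw":0.5},{"dx":-0.011,"dy":0.185,"dz":0.065,"yaw":90,"jaw":0.5},{"dx":-0.011,"dy":0.185,"dz":0.065,"yaw":90,"jaw":0.5}]'
python3 - <<'E'
from h import *
s=st();print(np.round(s['ee_rot'],3));d=cam('wrist');lids(d);tgt(496.9,-57.5,19,4.6)
E
```

```text
clock: 59.4
tool_pos: [492.7, -56.3, 57.0]
ee_rot: [[-0.088, 0.996, 0.022], [0.995, 0.089, -0.034], [-0.035, 0.019, -0.999]]
ft_force: [-0.7, -0.2, -0.3]
finger_gap: 0.5
t 59.4 pos [492.7 -56.3  57. ] gap 0.5 F [-0.7 -0.2 -0.3]
[[-0.088  0.996  0.022]
 [ 0.995  0.089 -0.034]
 [-0.035  0.019 -0.999]]
[217.  23.] zp 56.0 c [457.5  46.3] size [91. 16.] long deg 5.4 handle None
[544.  47.] zp 55.6 c [585.7  51.8] size [16. 30.] long deg -84.7 handle None
[289. 217.] zp 10.2 c [497.3 -60.5] size [ 91. 137.] long deg -85.2 handle (array([496.8, -57. ,  36.5]), np.float64(36.9), array([51., 55.]))
 dx -0.0003 dy 0.0017 dz 0.0405 yaw 0.7 rows>= 1 | cur jaw 5.3 j7 -0.41
```

```bash
python3 -m crank '[{"dx":0,"dy":0.002,"dz":0.015,"yaw":0.5,"jaw":0.5},{"dx":0,"dy":0.002,"dz":0.03,"yaw":0.5,"jaw":0.5},{"dx":0,"dy":0.002,"dz":0.037,"yaw":0.5,"jaw":0.5},{"dx":0,"dy":0.002,"dz":0.037,"yaw":0.5,"jaw":0.05},{"dx":0,"dy":0.002,"dz":0.037,"yaw":0.5,"jaw":0.05},{"dx":0,"dy":0.002,"dz":0.037,"yaw":0.5,"jaw":0.05},{"dx":0,"dy":0.002,"dz":0.037,"yaw":0.5,"jaw":0.05},{"dx":0,"dy":0.002,"dz":0.02,"yaw":0.5,"jaw":0.05},{"dx":0,"dy":0.002,"dz":-0.02,"yaw":0.5,"jaw":0.05},{"dx":0,"dy":0.002,"dz":-0.07,"yaw":0.5,"jaw":0.05},{"dx":0,"dy":0.002,"dz":-0.12,"yaw":0.5,"jaw":0.05},{"dx":0,"dy":0.002,"dz":-0.12,"yaw":0.5,"jaw":0.05}]' 50
python3 -m crank '[{"dx":0,"dy":0,"dz":0,"yaw":0,"jaw":0.05},{"dx":0,"dy":0,"dz":0,"yaw":0,"jaw":0.05},{"dx":0,"dy":0,"dz":0,"yaw":0,"jaw":0.05}]'
python3 - <<'E'
from h import *
s=st();print(np.round(s['ee_rot'],3)[:,2]);d=cam('wrist');lids(d)
d=cam('top');save(d,'t40.png',(145,160,265,250),6)
E
```

```text
clock: 60.65
tool_pos: [497.1, -51.4, 185.6]
ee_rot: [[-0.082, 0.996, 0.038], [0.996, 0.083, -0.034], [-0.037, 0.035, -0.999]]
ft_force: [1.6, 0.6, -0.4]
finger_gap: 0.152
clock: 60.95
tool_pos: [496.3, -51.5, 184.6]
ee_rot: [[-0.082, 0.996, 0.036], [0.996, 0.083, -0.034], [-0.037, 0.033, -0.999]]
ft_force: [0.5, 0.7, -0.4]
finger_gap: 0.148
t 60.95 pos [496.3 -51.5 184.6] gap 0.148 F [ 0.5  0.7 -0.4]
[ 0.036 -0.034 -0.999]
[237.  37.] zp 56.1 c [456.1  63.4] size [92. 49.] long deg 4.7 handle (array([455.5,  81.1,  77.9]), np.float64(81.7), array([14.,  4.]))
[463.  46.] zp 55.9 c [623.3  71.6] size [92. 64.] long deg 4.2 handle (array([620.6,  88.8,  79.6]), np.float64(82.3), array([15., 19.]))
[283. 219.] zp 171.2 c [496.6 -54.9] size [ 91. 138.] long deg -85.1 handle (array([495.7, -50.4, 197.1]), np.float64(197.8), array([48., 55.]))
```

View pics/t40.png

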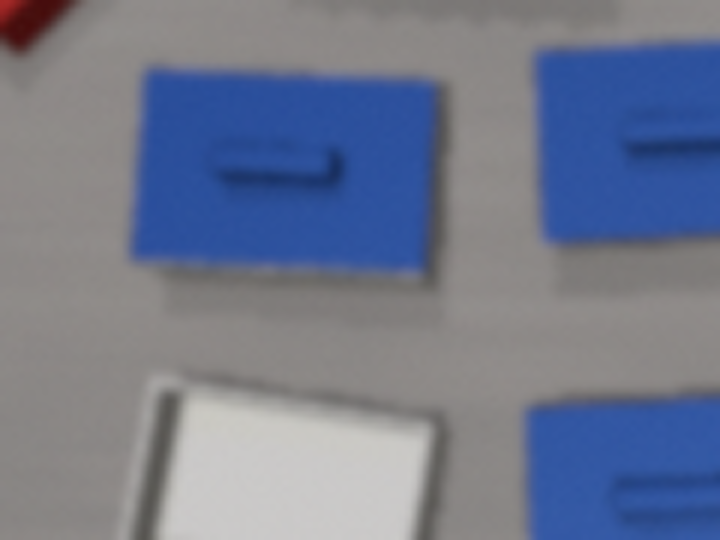

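```bash
python3 - <<'E'
from h import *
d=cam('top')
q=[ray(d,120+u/3.6-.4,160+v/3.6-.4,52)[:2] for u,v in ((180,226),(356,249),(336,368),(162,336))]
print(np.round(q,1),np.mean(q,0))
tgt(454.2,298.5,180,-8.5);tgt(454.2,298.5,95,-8.5)
E
```

```text
[[506.3 356.3]
 [490.4 219.5]
 [399.1 232. ]
 [421.5 366.3]] [454.35522017 293.51724821]
 dx 0.3520 dy -0.0130 dz -0.0087 yaw 13.3 rows>= 8 | cur jaw 4.8 j7 -0.28
 dx 0.3551 dy -0.0158 dz 0.0762 yaw 13.3 rows>= 8 | cur jaw 4.8 j7 -0.28
```

```bash
python3 -m crank '[{"dx":0.352,"dy":-0.013,"dz":-0.008,"yaw":13.3,"jaw":0.05},{"dx":0.352,"dy":-0.013,"dz":-0.008,"yaw":13.3,"jaw":0.05},{"dx":0.352,"dy":-0.013,"dz":-0.008,"yaw":13.3,"jaw":0.05},{"dx":0.352,"dy":-0.013,"dz":-0.008,"yaw":13.3,"jaw":0.05},{"dx":0.352,"dy":-0.013,"dz":-0.008,"yaw":13.3,"jaw":0.05},{"dx":0.352,"dy":-0.013,"dz":-0.008,"yaw":13.3,"jaw":0.05},{"dx":0.352,"dy":-0.013,"dz":-0.008,"yaw":13.3,"jaw":0.05},{"dx":0.352,"dy":-0.013,"dz":-0.008,"yaw":13.3,"jaw":0.05},{"dx":0.353,"dy":-0.014,"dz":0.03,"yaw":13.3,"jaw":0.05},{"dx":0.355,"dy":-0.016,"dz":0.06,"yaw":13.3,"jaw":0.05},{"dx":0.355,"dy":-0.016,"dz":0.075,"yaw":13.3,"jaw":0.05},{"dx":0.355,"dy":-0.016,"dz":0.075,"yaw":13.3,"jaw":0.05}]'
python3 -m crank '[{"dx":0,"dy":0,"dz":0.005,"yaw":0,"jaw":0.05},{"dx":0,"dy":0,"dz":0.005,"yaw":0,"jaw":0.05},{"dx":0,"dy":0,"dz":0.005,"yaw":0,"jaw":0.05}]'
python3 - <<'E'
from h import *
s=st();print(np.round(s['ee_rot'],3)[:,2]);d=cam('wrist');lids(d);save(cam('scene'),'s41.png',(260,200,440,340),4);save(d,'w41.png')
tgt(454.2,298.5,70,-8.5)
E
```

```text
clock: 62.3
tool_pos: [452.2, 297.0, 93.3]
ee_rot: [[0.148, 0.988, 0.031], [0.988, -0.147, -0.037], [-0.032, 0.036, -0.999]]
ft_force: [0.6, 0.7, 0.1]
finger_gap: 0.148
clock: 62.6
tool_pos: [452.7, 297.0, 88.9]
ee_rot: [[0.149, 0.988, 0.031], [0.988, -0.147, -0.037], [-0.032, 0.036, -0.999]]
ft_force: [-0.2, 0.1, 0.0]
finger_gap: 0.15
t 62.6 pos [452.7 297.   88.9] gap 0.15 F [-0.2  0.1  0. ]
[ 0.031 -0.037 -0.999]
[511. 198.] zp 56.0 c [589.2 296.7] size [137.  66.] long deg 88.7 handle (array([596.9, 283.5,  73.6]), np.float64(76.4), array([ 3., 42.]))
[283. 219.] zp 75.6 c [452.7 293.8] size [136.  91.] long deg 81.6 handle (array([452.6, 298.1, 101.3]), np.float64(102.1), array([48., 55.]))
[536. 381.] zp 56.0 c [619.3 164.6] size [35. 74.] long deg -43.5 handle (array([509.2, 302.2, 169.9]), np.float64(174.6), array([3., 7.]))
 dx 0.0022 dy 0.0004 dz 0.0190 yaw 0.0 rows>= 1 | cur jaw -8.5 j7 -1.22
```

View pics/s41.png

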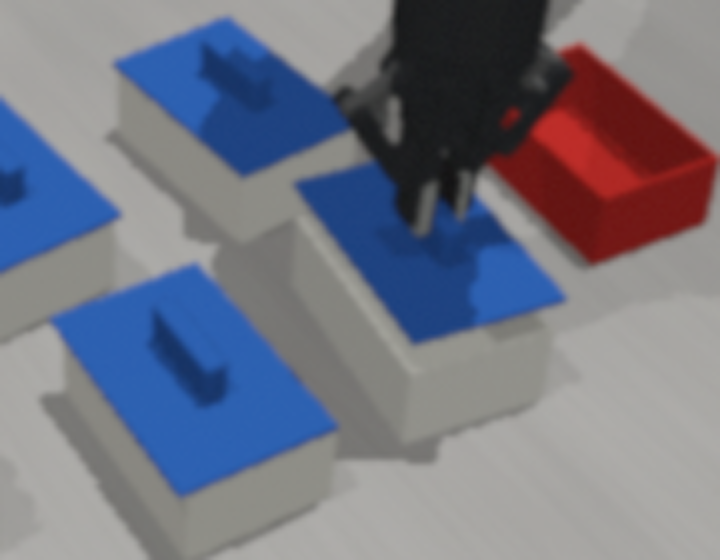

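View pics/w41.png

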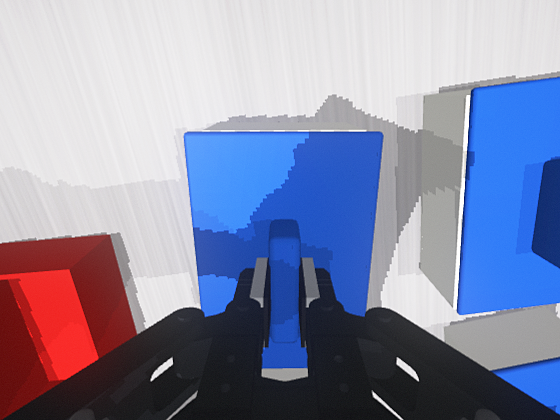

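```bash
python3 -m crank '[{"dx":0.001,"dy":0.001,"dz":0.006,"yaw":0,"jaw":0.05},{"dx":0.001,"dy":0.001,"dz":0.012,"yaw":0,"jaw":0.05},{"dx":0.001,"dy":0.001,"dz":0.016,"yaw":0,"jaw":0.05},{"dx":0.001,"dy":0.001,"dz":0.018,"yaw":0,"jaw":0.05},{"dx":0.001,"dy":0.001,"dz":0.019,"yaw":0,"jaw":0.05},{"dx":0.001,"dy":0.001,"dz":0.019,"yaw":0,"jaw":0.05}]'
python3 -m crank '[{"dx":0,"dy":0,"dz":0,"yaw":0,"jaw":0.5},{"dx":0,"dy":0,"dz":0,"yaw":0,"jaw":0.5},{"dx":0,"dy":0,"dz":0,"yaw":0,"jaw":0.5},{"dx":0,"dy":0,"dz":-0.04,"yaw":0,"jaw":0.5},{"dx":0,"dy":0,"dz":-0.08,"yaw":0,"jaw":0.5},{"dx":0,"dy":0,"dz":-0.1,"yaw":0,"jaw":0.5},{"dx":0,"dy":0,"dz":-0.1,"yaw":0,"jaw":0.5}]'
python3 - <<'E'
from h import *
s=st();print(np.round(s['ee_rot'],3)[:,2]);d=cam('wrist');save(d,'w42.png');lids(d);d=cam('scene');save(d,'s42.png',(240,190,420,330),4.2);tgt(600,297,150,-1.6)
E
```

```text
clock: 63.3
tool_pos: [454.3, 297.0, 70.3]
ee_rot: [[0.149, 0.988, 0.031], [0.988, -0.148, -0.037], [-0.032, 0.037, -0.999]]
ft_force: [-0.4, -0.2, 3.4]
finger_gap: 0.147
clock: 64.0
tool_pos: [452.8, 302.4, 173.2]
ee_rot: [[0.149, 0.988, 0.037], [0.989, -0.148, -0.033], [-0.027, 0.041, -0.999]]
ft_force: [-0.3, -0.4, 0.4]
finger_gap: 0.499
t 64.0 pos [452.8 302.4 173.2] gap 0.499 F [-0.3 -0.4  0.4]
[ 0.037 -0.033 -0.999]
[462. 170.] zp 56.0 c [603.2 296.4] size [137.  92.] long deg 88.6 handle (array([601.6, 298.4,  79.9]), np.float64(82.4), array([56., 15.]))
[281. 200.] zp 56.2 c [453.7 293.5] size [137.  91.] long deg 81.5 handle (array([453.8, 296.5,  83.9]), np.float64(82.9), array([46., 54.]))
[489. 323.] zp 56.0 c [643.  149.5] size [ 69. 140.] long deg -44.7 handle (array([556.5, 234.1, 167. ]), np.float64(245.6), array([  9., 218.]))
[298. 351.] zp 56.4 c [448.8 143.4] size [87. 71.] long deg 3.9 handle (array([454.9, 228.4, 163.2]), np.float64(246.5), array([ 25., 185.]))
 dx 0.0194 dy 0.1467 dz 0.0249 yaw -6.9 rows>= 4 | cur jaw -8.5 j7 -1.15
```

View pics/s42.png

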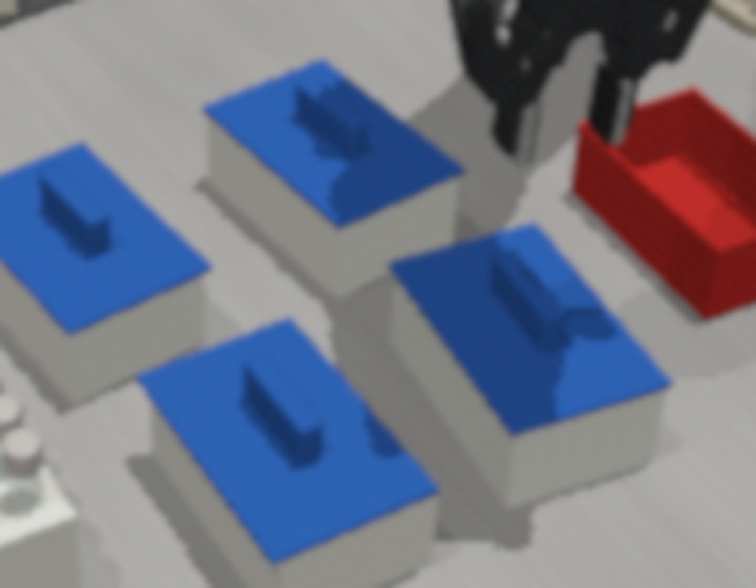

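View pics/w42.png

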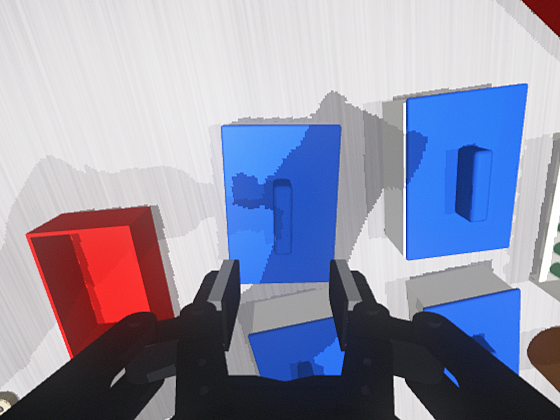

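```bash
python3 -m crank '[{"dx":0.01,"dy":0.05,"dz":0,"yaw":-6.9,"jaw":0.5},{"dx":0.019,"dy":0.1,"dz":0.01,"yaw":-6.9,"jaw":0.5},{"dx":0.019,"dy":0.147,"dz":0.02,"yaw":-6.9,"jaw":0.5},{"dx":0.02,"dy":0.147,"dz":0.04,"yaw":-6.9,"jaw":0.5},{"dx":0.02,"dy":0.148,"dz":0.055,"yaw":-6.9,"jaw":0.5},{"dx":0.02,"dy":0.148,"dz":0.055,"yaw":-6.9,"jaw":0.5},{"dx":0.02,"dy":0.148,"dz":0.055,"yaw":-6.9,"jaw":0.5},{"dx":0.02,"dy":0.148,"dz":0.055,"yaw":-6.9,"jaw":0.5}]'
python3 - <<'E'
from h import *
s=st();d=cam('wrist');save(d,'w43.png',(150,80,430,350),2.2);L=lids(d);w=world(d)
im=d['pixels'].astype(int)
for v in (150,180,210): 
    print(v,[(u,np.round(w[v,u],0).astype(float).tolist(),im[v,u].tolist()) for u in range(190,216,2)])
E
```

```text
clock: 64.9
tool_pos: [601.6, 297.4, 120.8]
ee_rot: [[0.027, 0.999, 0.032], [0.999, -0.026, -0.036], [-0.035, 0.033, -0.999]]
ft_force: [-0.8, -0.3, 0.5]
finger_gap: 0.499
t 64.9 pos [601.6 297.4 120.8] gap 0.499 F [-0.8 -0.3  0.5]
[284. 205.] zp 56.2 c [604.  296.2] size [137.  91.] long deg 88.5 handle (array([603.8, 299.5,  82.9]), np.float64(82.9), array([49., 53.]))
[ 64. 228.] zp 56.5 c [455.1 293.4] size [138.  92.] long deg 81.4 handle (array([457.6, 295.9,  80.6]), np.float64(82.9), array([ 56., 101.]))
[299. 369.] zp 56.1 c [609.8 170.1] size [76. 19.] long deg 4.0 handle (array([604.2, 309.1, 193.3]), np.float64(194.3), array([23.,  7.]))
[152. 410.] zp 56.4 c [487.9 140.7] size [30. 25.] long deg 86.2 handle None
150 [(190, [533.0, 338.0, -2.0], [228, 227, 229]), (192, [534.0, 338.0, -1.0], [227, 227, 229]), (194, [536.0, 338.0, -1.0], [228, 227, 230]), (196, [537.0, 338.0, -1.0], [231, 230, 232]), (198, [539.0, 338.0, -0.0], [228, 227, 231]), (200, [541.0, 338.0, -1.0], [223, 219, 227]), (202, [542.0, 338.0, -2.0], [215, 213, 220]), (204, [544.0, 338.0, -1.0], [216, 214,
[... 733 characters left out ...]
 202, 213]), (212, [547.0, 314.0, -1.0], [242, 240, 240]), (214, [560.0, 328.0, 56.0], [50, 114, 239])]
210 [(190, [527.0, 289.0, -1.0], [209, 207, 212]), (192, [528.0, 289.0, -1.0], [204, 202, 207]), (194, [530.0, 289.0, -0.0], [208, 205, 209]), (196, [532.0, 289.0, -1.0], [205, 203, 209]), (198, [534.0, 289.0, 0.0], [207, 205, 210]), (200, [535.0, 289.0, -1.0], [204, 203, 208]), (202, [537.0, 289.0, -0.0], [209, 208, 212]), (204, [539.0, 289.0, -0.0], [206, 203, 210]), (206, [540.0, 289.0, -0.0], [207, 205, 212]), (208, [542.0, 288.0, -1.0], [213, 213, 219]), (210, [nan, nan, nan], [212, 211, 219]), (212, [545.0, 288.0, -1.0], [207, 206, 214]), (214, [547.0, 288.0, -0.0], [222, 222, 229])]
```

View pics/w43.png

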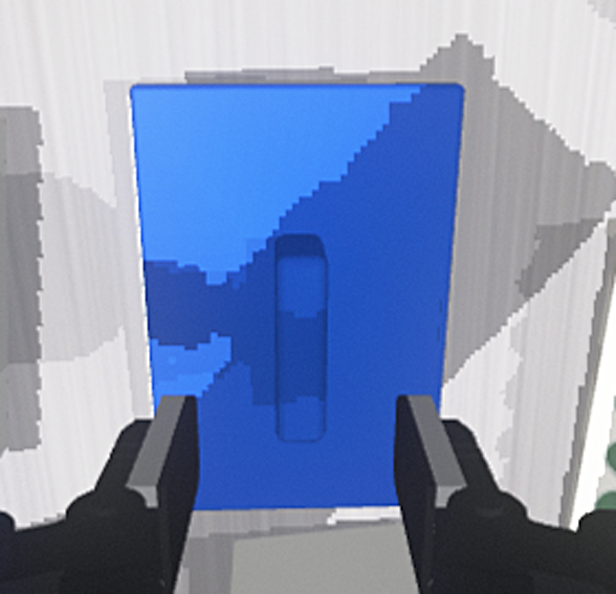

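Lid 4 is flat at 56.2 but sits about 3–4 mm toward +x, leaving a thin white rim line at its near edge. I'll grip its handle and slide it back to centre without lifting.

```bash
python3 - <<'E'
from h import *
tgt(604,297.5,67,-1.6)
E
python3 -m crank '[{"dx":0.002,"dy":0.0005,"dz":0.03,"yaw":0,"jaw":0.5},{"dx":0.002,"dy":0.0005,"dz":0.048,"yaw":0,"jaw":0.5},{"dx":0.002,"dy":0.0005,"dz":0.053,"yaw":0,"jaw":0.5},{"dx":0.002,"dy":0.0005,"dz":0.053,"yaw":0,"jaw":0.05},{"dx":0.002,"dy":0.0005,"dz":0.053,"yaw":0,"jaw":0.05},{"dx":0.002,"dy":0.0005,"dz":0.053,"yaw":0,"jaw":0.05},{"dx":0.002,"dy":0.0005,"dz":0.053,"yaw":0,"jaw":0.05},{"dx":0.002,"dy":0.0005,"dz":0.053,"yaw":0,"jaw":0.05}]' 30
```

```text
dx 0.0022 dy 0.0002 dz 0.0541 yaw 0.1 rows>= 2 | cur jaw -1.5 j7 -0.89
clock: 65.75
tool_pos: [604.7, 298.1, 69.7]
ee_rot: [[0.028, 0.999, 0.034], [0.999, -0.026, -0.035], [-0.034, 0.035, -0.999]]
ft_force: [-1.3, -0.6, 6.1]
finger_gap: 0.155
```

```bash
python3 -m crank '[{"dx":0,"dy":-0.002,"dz":-0.001,"yaw":0,"jaw":0.05},{"dx":0,"dy":-0.004,"dz":-0.001,"yaw":0,"jaw":0.05},{"dx":0,"dy":-0.0045,"dz":-0.001,"yaw":0,"jaw":0.05},{"dx":0,"dy":-0.0045,"dz":-0.001,"yaw":0,"jaw":0.05}]'
python3 -m crank '[{"dx":0,"dy":0,"dz":0,"yaw":0,"jaw":0.5},{"dx":0,"dy":0,"dz":0,"yaw":0,"jaw":0.5},{"dx":0,"dy":0,"dz":0,"yaw":0,"jaw":0.5},{"dx":0,"dy":0,"dz":-0.03,"yaw":0,"jaw":0.5},{"dx":0,"dy":0,"dz":-0.055,"yaw":0,"jaw":0.5},{"dx":0,"dy":0,"dz":-0.055,"yaw":0,"jaw":0.5},{"dx":0,"dy":0,"dz":-0.055,"yaw":0,"jaw":0.5}]'
python3 - <<'E'
from h import *
s=st();d=cam('wrist');save(d,'w44.png',(150,80,430,350),2.2);L=lids(d)
E
```

```text
clock: 66.15
tool_pos: [599.9, 298.1, 70.3]
ee_rot: [[0.027, 0.999, 0.034], [0.999, -0.026, -0.035], [-0.034, 0.035, -0.999]]
ft_force: [-0.6, 0.1, -0.4]
finger_gap: 0.156
clock: 66.85
tool_pos: [598.3, 300.0, 125.6]
ee_rot: [[0.028, 0.999, 0.035], [0.999, -0.026, -0.035], [-0.034, 0.036, -0.999]]
ft_force: [-0.6, -0.3, 0.6]
finger_gap: 0.5
t 66.85 pos [598.3 300.  125.6] gap 0.5 F [-0.6 -0.3  0.6]
[283. 207.] zp 56.2 c [599.5 296.2] size [137.  91.] long deg 88.5 handle (array([599.3, 299.5,  83.1]), np.float64(82.9), array([51., 53.]))
[ 69. 227.] zp 56.5 c [454.9 293.5] size [138.  92.] long deg 81.5 handle (array([457.7, 296. ,  80.8]), np.float64(82.9), array([ 57., 100.]))
[300. 368.] zp 56.1 c [608.8 169.1] size [74. 21.] long deg 4.2 handle (array([600.6, 311.8, 198.2]), np.float64(199.3), array([23.,  9.]))
[155. 408.] zp 56.4 c [492.  134.5] size [45. 24.] long deg 51.5 handle (array([556. , 294.7, 189.4]), np.float64(208.2), array([28.,  3.]))
```

View pics/w44.png

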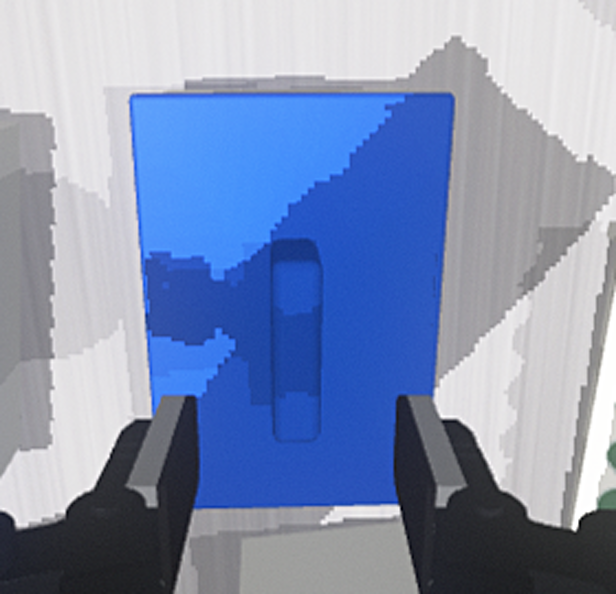

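Centred now, no rim showing. Next I move over to the reader for a final check of the pots and all four lids.

```bash
python3 - <<'E'
from h import *
tgt(500,-236,170,94.9)
E
python3 -m crank '[{"dx":0,"dy":0,"dz":-0.04,"yaw":0,"jaw":0.5},{"dx":-0.03,"dy":-0.01,"dz":-0.06,"yaw":0,"jaw":0.5},{"dx":-0.53,"dy":-0.085,"dz":-0.06,"yaw":0,"jaw":0.5},{"dx":-0.53,"dy":-0.085,"dz":-0.06,"yaw":0,"jaw":0.5},{"dx":-0.53,"dy":-0.085,"dz":-0.06,"yaw":0,"jaw":0.5},{"dx":-0.53,"dy":-0.085,"dz":-0.06,"yaw":0,"jaw":0.5},{"dx":-0.53,"dy":-0.085,"dz":-0.06,"yaw":0,"jaw":0.5},{"dx":-0.53,"dy":-0.085,"dz":-0.06,"yaw":0,"jaw":0.5},{"dx":-0.53,"dy":-0.085,"dz":-0.06,"yaw":0,"jaw":0.5},{"dx":-0.53,"dy":-0.085,"dz":-0.06,"yaw":0,"jaw":0.5},{"dx":-0.53,"dy":-0.085,"dz":-0.06,"yaw":0,"jaw":0.5},{"dx":-0.53,"dy":-0.085,"dz":-0.06,"yaw":0,"jaw":0.5}]'
python3 - <<'E'
from h import *
st();tgt(500,-236,150,94.9);lids(cam('top'));save(cam('scene'),'s45.png')
E
```

```text
dx -0.5393 dy -0.0819 dz -0.0292 yaw 83.6 rows>= 11 | cur jaw -1.5 j7 -0.89
clock: 68.1
tool_pos: [495.6, -221.9, 199.1]
ee_rot: [[0.028, 0.999, 0.031], [0.999, -0.027, -0.035], [-0.034, 0.032, -0.999]]
ft_force: [1.7, -0.2, 1.6]
finger_gap: 0.5
t 68.1 pos [ 495.6 -221.9  199.1] gap 0.5 F [ 1.7 -0.2  1.6]
 dx -0.0123 dy 0.0032 dz 0.0497 yaw 83.6 rows>= 10 | cur jaw -1.5 j7 -0.02
[259. 183.] zp 56.1 c [620.8 110.3] size [ 90. 135.] long deg -85.9 handle (array([619.5, 110.2,  80.9]), np.float64(84.1), array([14., 55.]))
[192. 190.] zp 56.3 c [599.1 296.8] size [136.  89.] long deg 88.4 handle (array([597.6, 297.5,  80.8]), np.float64(84.4), array([54., 15.]))
[191. 242.] zp 56.3 c [454.2 294.3] size [136.  90.] long deg 81.5 handle (array([452.4, 295. ,  81.7]), np.float64(84.6), array([56., 14.]))
[257. 243.] zp 56.2 c [453.3 110.3] size [ 91. 136.] long deg -86.3 handle (array([451.7, 109.5,  81.5]), np.float64(84.3), array([14., 54.]))
```

View pics/s45.png

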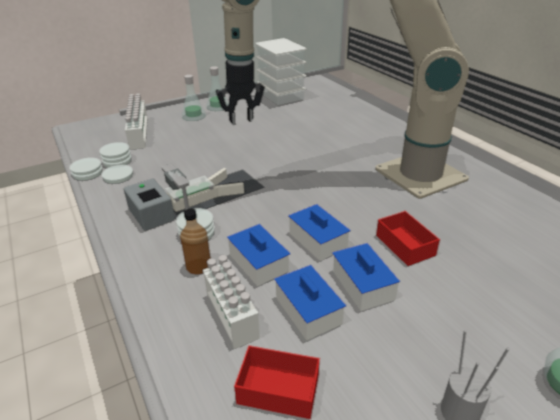

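```bash
python3 -m crank '[{"dx":0,"dy":0,"dz":0,"yaw":83.6,"jaw":0.5},{"dx":0,"dy":0,"dz":0,"yaw":83.6,"jaw":0.5},{"dx":0,"dy":0,"dz":0,"yaw":83.6,"jaw":0.5},{"dx":0,"dy":0,"dz":0,"yaw":83.6,"jaw":0.5},{"dx":0,"dy":0,"dz":0,"yaw":83.6,"jaw":0.5},{"dx":0,"dy":0,"dz":0,"yaw":83.6,"jaw":0.5},{"dx":0,"dy":0,"dz":0,"yaw":83.6,"jaw":0.5},{"dx":0,"dy":0,"dz":0,"yaw":83.6,"jaw":0.5},{"dx":0,"dy":0,"dz":0,"yaw":83.6,"jaw":0.5},{"dx":0,"dy":0,"dz":0,"yaw":83.6,"jaw":0.5},{"dx":0,"dy":0,"dz":0,"yaw":83.6,"jaw":0.5},{"dx":0,"dy":0,"dz":0,"yaw":83.6,"jaw":0.5}]'
python3 - <<'E'
from h import *
st();d=cam('wrist');save(d,'w46.png');save(d,'w46b.png',(200,100,380,300),4)
E
```

```text
clock: 69.4
tool_pos: [492.8, -229.1, 197.8]
ee_rot: [[0.997, 0.074, 0.027], [0.075, -0.996, -0.04], [0.024, 0.042, -0.999]]
ft_force: [-0.3, -0.7, 0.6]
finger_gap: 0.501
t 69.4 pos [ 492.8 -229.1  197.8] gap 0.501 F [-0.3 -0.7  0.6]
```

View pics/w46.png

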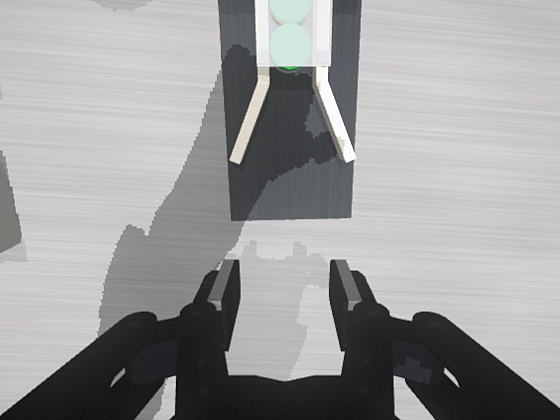

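```bash
python3 - <<'E'
from h import *
d=cam('wrist');save(d,'w47.png',(230,30,350,120),6)
for n,u,v,h in (('cap rear',289,72.5,38),('roof edge',292,66.5,48),('kinkL',269,83,34),('kinkR',317,83,34),('tipL',235,161,34),('tipR',349,159,34),('front',292,219,4)):
    p=ray(d,u,v,h)[:2]-TH; print(n,np.round([p@AX,p@np.array([-AX[1],AX[0]])],1))
E
```

```text
cap rear [ 6.4 -0.6]
roof edge [ 9.8 -2.5]
kinkL [-1.6 16.7]
kinkR [ -1.9 -25.3]
tipL [-68.8  49.8]
tipR [-68.8 -56.6]
front [-136.1   -4.7]
```

View pics/w47.png

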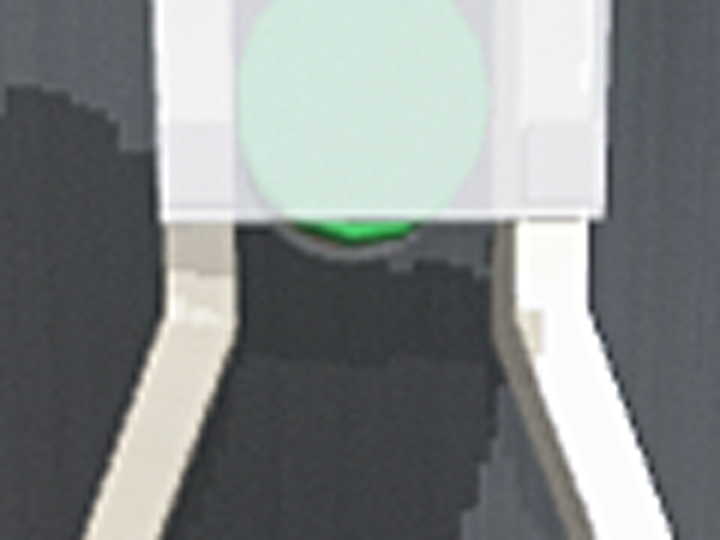

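The last pot's rear edge is about 6–8 mm past the throat kink, so it's fully in the straight lane, and the gripper is clear of everything. Handing in.

```bash
python3 - <<'E'
from h import *
lids(cam('top'));st();print(manip.hand_in())
E
```

```text
[259. 183.] zp 56.3 c [620.9 110.4] size [ 90. 135.] long deg -85.9 handle (array([619.3, 110.1,  81. ]), np.float64(84.4), array([15., 55.]))
[192. 190.] zp 56.3 c [599.1 296.9] size [136.  90.] long deg 88.3 handle (array([597.6, 297.2,  80.8]), np.float64(84.0), array([54., 15.]))
[191. 242.] zp 56.3 c [454.2 294.3] size [136.  90.] long deg 81.5 handle (array([452.4, 295.1,  81.9]), np.float64(84.8), array([55., 14.]))
[257. 243.] zp 56.1 c [453.3 110.3] size [ 91. 136.] long deg -86.3 handle (array([451.7, 109.5,  81.5]), np.float64(84.4), array([14., 54.]))
t 69.55 pos [ 493.  -229.4  198.2] gap 0.501 F [-0.   0.4 -1.1]
the job is handed in; nothing more can be done
None
```

I opened the four tubs one at a time and found three green-capped pots. All three are now in the reader lane, one behind another, and each tub is closed with its own lid. The white-capped pot stayed in its tub. I handed the job in at 69.6 s.

**Last checks**
- **Pots:** the last one's rear edge reads about 6–8 mm past the throat, and the others are in line ahead of it under the clear roof.
- **Lids:** all four lie flat, with the plate tops reading 56.1–56.3 mm, the same as at the start.
- **Robot:** the gripper is clear of everything.

**What went wrong or disagreed**
- **Lid on the white pot's tub:** it was found about 5 mm from where I had left it, with its rim showing. The lid was probably nudged. I slid it back to centre without lifting it, and it reads centred and flat.
- **Tool tilt:** the tool drifted up to about 3° off vertical, so the lids and the later pots were carried slightly tilted. The pots still stood upright once set down, and the lids dropped in flat.
- **First lid:** I pressed it down with about 28 N when closing, harder than needed.
- **Refused move:** one command was refused because its rows lacked a key; I retyped it and nothing moved.

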